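# Charge the bench pot furnace with a shovel and start it

## Robot

A 6-joint arm with a two-finger parallel gripper is mounted at the origin on a cart in front of the work surface, level with it; the furniture and walls round the work are solid. World frame = base frame: x ahead of the robot, y to its left, z up, the work surface at z = 0. Lengths are in m, angles in rad, forces in N, time in s.
With the tool pointing down it reaches from about 0.275 to 0.825 m from the base axis. Payload 5.2 kg.
Tool frame: the origin (TCP) lies midway between the tips of the shut fingers; the grasp point (between the pads) lies arm.tcp_to_grasp behind it (arm.tcp_to_grasp is the distance from the TCP to the grasp point, in m); y points along the fingers, x is the direction in which the jaws open and shut, and the axes are right-handed (so a half turn about y gives the same grasp; the last joint's range is limited). The gripper opens to 93 mm and grips with 3 to 60 N. Pads are 15 mm wide; open, the fingers measure 128 mm over their backs; the gripper's body (75 mm by 188 mm) begins 65 mm behind the grasp point.
Start: joints at [0.928, 0.259, 1.535, -0, 1.348, -0.203], TCP at [0.234, 0.498, 0.183] pointing down, gripper open.
Joint ranges: [-3.14, 3.14], [-0.91, 2.08], [0.19, 2.58], [-1.22, 4.36], [0.22, 2.71], [-3.12, 3.12]. Speed limits (rad/s): [2.57, 2.57, 3.14, 3.14, 3.14, 3.14].

## Interface

Orientations are given as a rotation vector (axis times angle).
In Python, from workcell import arm, optics gives the robot as it stands.
- The arm moves only by the tool jog_arm, never from a script. Its argument "plan" is a list of rows, each a list of 7 numbers: the shift along the tool's x, y, z in units of 30 mm (1.0 is 30 mm), then the turn, a rotation vector about the tool's x, y, z in units of 6 degrees (1.0 is 6 degrees), then the opening, from -1 (shut) to 1 (fully open). In form: [[tx, ty, tz, rx, ry, rz, grip], ...]. A call has exactly 8 rows; each row is the pose to reach, as a shift and turn from the pose measured when the call began, along the tool's axes at that moment; what a row does not reach only later rows make up. A row lasts 1/12 s, in which the tool goes at most 41.7 mm and 7.16 degrees, less where a joint would pass 70% of its speed; a pose out of reach is approached as far as the arm can. A call with a gripper value outside its range is refused whole. The fingers move at their own pace and stop on an object; "grip_force" is the grip in N (left out, the last holds). Time passes only in rows, so rows that repeat a pose let the fingers close, or fill a call up. It gives the time, the measured TCP pose, the force and the opening at its end, in the units of the state.
- arm.observe(): the state, without advancing time (a new reading comes with each control period).
- optics.camera(name): name is "side" or "top" or "wrist"; returns a dict with "color" (400x640x3 uint8, red, green, blue), "z_map" (400x640 float32, m along the optical axis (not along the pixel's ray), 0 where there is no reading), "mtx" (3x3 intrinsics, pixels), "T" (4x4, takes a point from camera to world coordinates). Camera axes: x right, y down, z forward; pixel columns grow to the right and rows downward; lengths in m; the calibration is good to about 2 mm. A picture is of the moment at which its call begins.
- arm.job_done(): hands the job in, once; it reports no verdict.
The state is a dict: "clock": time; "joint_positions": joint angles; "dq": joint speeds; "joint_torque": joint torques, N m; "eef_pos": TCP position; "tcp_rot": TCP orientation; "contact_force": force on the tool from outside, world axes, zero at the start; "ft_torque": the same for the moment, N m; "opening": finger opening in m.
Only numpy, scipy, OpenCV 4.12 (cv2) and the standard library are available. Lean on these libraries where they do the work, as an engineer would, in place of code of your own. Each camera call takes 0.05 s, during which the arm holds its last target.

## Task

Charge the bench furnace: slide its lid fully open to the right, put every loose metal slug from the bench on the blade of the flat shovel, carry it to the open pot, press the blade's front edge gently on the pot's rim and tip it so that all the slugs are scraped off into the pot; the fingers themselves stay out of the open pot and never hold a slug over it. Then lay the shovel back flat on its heat mat, slide the lid fully shut again, and only then start the furnace by pressing its keys fully down one at a time: the large round power key, the small round programme key, then the oblong start key. Do not press the square stop key, and leave the bottle and the rubber bungs beside the work where they stand.

Things in the scene. Friction and masses are not known exactly. Their poses are not given: they have to be found in the camera images.
- slug_0_mid (a point): metal slug, a plain aluminium disc 24 mm in diameter and 16 mm high, 20 g; the point is its centre (8 mm above what it stands on), z along its axis. Three to five of them stand flat on the bench at the start; absent ones have no reading
- slug_1_mid (a point): metal slug, a plain aluminium disc 24 mm in diameter and 16 mm high, 20 g; the point is its centre (8 mm above what it stands on), z along its axis. Three to five of them stand flat on the bench at the start; absent ones have no reading
- slug_2_mid (a point): metal slug, a plain aluminium disc 24 mm in diameter and 16 mm high, 20 g; the point is its centre (8 mm above what it stands on), z along its axis. Three to five of them stand flat on the bench at the start; absent ones have no reading
- slug_3_mid (a point): metal slug, a plain aluminium disc 24 mm in diameter and 16 mm high, 20 g; the point is its centre (8 mm above what it stands on), z along its axis. Three to five of them stand flat on the bench at the start; absent ones have no reading
- slug_4_mid (a point): metal slug, a plain aluminium disc 24 mm in diameter and 16 mm high, 20 g; the point is its centre (8 mm above what it stands on), z along its axis. Three to five of them stand flat on the bench at the start; absent ones have no reading
- shovel: flat shovel, 160 g; the origin is the centre of the underside of its polished steel blade, x points to the blade's open front edge, z up. Blade 152 mm long (x), 48 mm wide (y), 3 mm thick; side lips stand 5 mm above its face (44 mm clear between them), back wall at x = -75 mm, 19 mm high. All slugs fit in one row along it; they stay put up to 18 degrees of tilt and slide by about 26
- shovel_edge (a point): middle of the blade's open front edge, 76 mm ahead of the blade's centre; axes as the shovel's
- shovel_grip (a point): point to grip on the shovel's straight wooden handle, 144 mm behind the blade's centre and 45 mm above the blade's underside. The handle is a bar 14 mm wide (y) and 22 mm high with flat upright sides, level, from x = -112 to -230 mm; a bent steel neck joins it to the blade, and two thin wire legs at x = -219 mm hold it up when the blade lies flat
- mat_top (a point): centre of the top face of the pale grey heat-proof mat the shovel lies on: fixed, 340 mm (x) by 110 mm (y), 5 mm thick; x is the way the shovel points, about
- pot_mouth (a point): centre of the pot's mouth at rim height (108 mm above the bench); the axes are the furnace's (front looks to -x, its left is +y). Fixed round white ceramic pot, 96 mm wide inside at the rim, 71 mm deep, rim 5 mm thick and standing 8 mm proud of the furnace's top plate
- furnace: the furnace, fixed, 190 mm (x) by 220 mm (y), top plate 100 mm high; origin at the centre of its underside; the pot's axis is at x = 30, y = 52 mm. Two lid runners run along y on its top, 61 mm before and behind the pot's axis, their tops 12 mm above the pot's rim (116 mm clear between them): the open way to bring the shovel in is along y, from the left (+y)
- lid (a joint): slide of the furnace's lid (m): 0 = parked open on the right of the pot, 0.105 = fully shut over the pot; it grows as the lid slides along the furnace's +y. Friction about 2 N, stays where left. Almost or quite shut at the start
- lid_handle (a point): centre of the wooden bar handle on the lid, 60 mm long (furnace x), 14 mm wide (y), 18 mm high, its underside 14 mm above the lid; it moves with the lid, and ends 38 mm to the right (-y) of the pot's axis when the lid is shut
- key_power_top (a point): centre of the top of the large round key (24 mm in diameter), power: the leftmost of the four keys in a row on the furnace's front panel. Keys are 44 mm apart; the top is 89 mm above the bench and 9 mm above the panel
- key_power (a joint): travel of that key (m): 0 = up, grows as it is pressed, 0.005 = fully down. A spring key, 1.5 N to start and 4 N fully down; springs back
- key_program_top (a point): centre of the top of the small round key (16 mm in diameter), programme: second from the left. Keys are 44 mm apart; the top is 89 mm above the bench and 9 mm above the panel
- key_program (a joint): travel of that key (m): 0 = up, grows as it is pressed, 0.005 = fully down. A spring key, 1.5 N to start and 4 N fully down; springs back
- key_stop_top (a point): centre of the top of the square key (18 mm), stop: third from the left, not to be pressed. Keys are 44 mm apart; the top is 89 mm above the bench and 9 mm above the panel
- key_stop (a joint): travel of that key (m): 0 = up, grows as it is pressed, 0.005 = fully down. A spring key, 1.5 N to start and 4 N fully down; springs back
- key_start_top (a point): centre of the top of the oblong key (32 mm along y by 18 mm), start: the rightmost. Keys are 44 mm apart; the top is 89 mm above the bench and 9 mm above the panel
- key_start (a joint): travel of that key (m): 0 = up, grows as it is pressed, 0.005 = fully down. A spring key, 1.5 N to start and 4 N fully down; springs back
- sample_bottle: small glass bottle, 58 mm in diameter and 103 mm high, standing in front of the furnace; origin at the centre of its foot. Leave alone
- rubber_bung_a: red rubber bung, 32 mm wide and 26 mm high; origin at its foot. Leave alone
- rubber_bung_b: smaller red rubber bung, 25 mm wide and 21 mm high; origin at its foot. Leave alone

How it is judged:
By the outcome, as a careful person would: the job done as asked, in the order asked, and still so for the second after the job is handed in, with the robot touching nothing.
Of slug_0, slug_1, slug_2, slug_3, slug_4 only 3 to 5 are there at a start; the rules pass over those that are not, and their reading is None.
At some moment in a run one of slug_0, slug_1, slug_2, slug_3, slug_4 may be knocked a few centimetres aside while the robot is not near it.
It also fails if it takes over 208 s, if anything falls off the work surface, if the arm or the gripper's body presses on something with over 40 N, if the wrist force passes 120 N, or if a joint passes its speed limit or range.

## Working session

There is one attempt and no reset: what is moved stays moved. The work goes in short steps, Python scripts to look and compute and a tool call to move; the robot and the scene stay as the last step left them, time stands still between calls to the robot, and variables do not carry over. Pictures are saved under pics/ and viewed, and the job is handed in when it is done.

Besides the shell and the picture viewer there is one more tool, called by a JSON object that holds its "method" and its "body". jog_arm: Moves the arm, as the interface text tells. Its arguments: {"type":"object","properties":{"plan":{"type":"array"},"grip_force":{"type":"number"}},"required":["plan"]}

```bash
ls; mkdir -p pics; python3 - <<'E'
from workcell import arm, optics
import cv2,numpy as np
s=arm.observe(); print(s); print(arm.tcp_to_grasp)
for n in ["side","top","wrist"]:
    c=optics.camera(n); cv2.imwrite(f"pics/a_{n}.png",c["color"][:,:,::-1]); print(n,c["mtx"].tolist(),np.round(c["T"],4).tolist())
    np.savez(f"pics/a_{n}.npz",**c)
E
```

```text
pics
{'clock': 0.0, 'joint_positions': array([ 9.28174983e-01,  2.59363079e-01,  1.53605537e+00, -3.96662447e-05,
        1.34795932e+00, -2.02805936e-01]), 'dq': array([-0.0009145 , -0.0005848 , -0.00058207, -0.00068065,  0.00032919,
       -0.0004309 ]), 'joint_torque': array([ 1.88413314e-04, -4.37314045e+01, -2.83996189e+01,  7.17476173e-02,
        4.14995954e-02, -9.34533705e-05]), 'eef_pos': array([0.23381255, 0.49717979, 0.18261806]), 'tcp_rot': array([-1.38642611, -0.8781615 ,  0.88087846]), 'contact_force': array([ 0.09492721, -0.44422896, -0.14253582]), 'ft_torque': array([-0.01976375, -0.01177745, -0.04778766]), 'opening': 0.09318243010479464}
0.0188
side [[375.2969489348807, 0.0, 317.0742680451983], [0.0, 375.2969489348807, 200.6344189990035], [0.0, 0.0, 1.0]] [[0.9286, -0.2235, 0.2961, 0.2152], [-0.3705, -0.5995, 0.7095, -0.5636], [0.019, -0.7686, -0.6395, 0.7013], [0.0, 0.0, 0.0, 1.0]]
top [[469.0327310100576, 0.0, 318.13421223289686], [0.0, 469.0327310100576, 200.12556705440744], [0.0, 0.0, 1.0]] [[0.0027, -0.9921, 0.1254, 0.3619], [-1.0, -0.003, -0.0017, 0.0753], [0.002, -0.1254, -0.9921, 1.2593], [0.0, 0.0, 0.0, 1.0]]
wrist [[288.2352061397118, 0.0, 320.885875049038], [0.0, 288.2352061397118, 201.57320254921987], [0.0, 0.0, 1.0]] [[0.4264, 0.8695, 0.2492, 0.1639], [0.9045, -0.4098, -0.1179, 0.5302], [-0.0004, 0.2757, -0.9612, 0.3837], [0.0, 0.0, 0.0, 1.0]]
```

View pics/a_top.png

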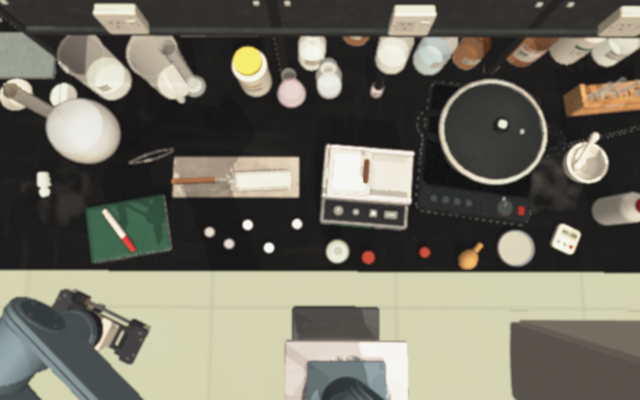

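View pics/a_side.png

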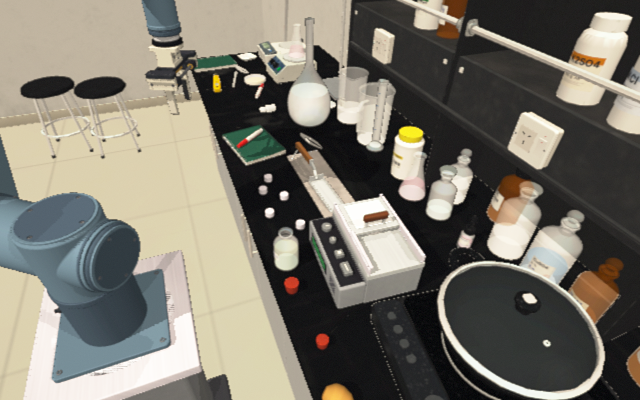

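View pics/a_wrist.png

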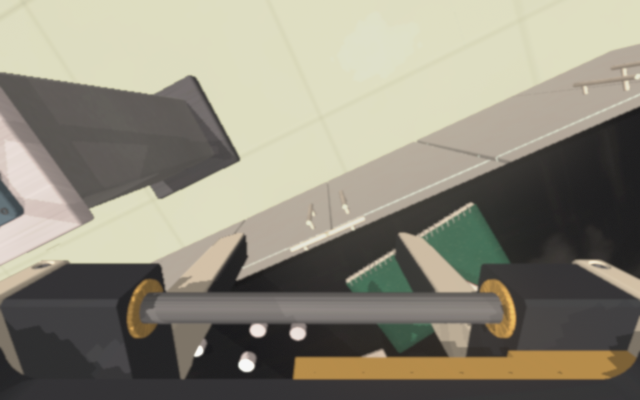

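```bash
cat > h.py <<'E'
import numpy as np, cv2
def ray(c,uv,z):
    uv=np.atleast_2d(np.asarray(uv,float)); K=c["mtx"];T=c["T"]
    d=np.c_[(uv[:,0]-K[0,2])/K[0,0],(uv[:,1]-K[1,2])/K[1,1],np.ones(len(uv))]@T[:3,:3].T
    o=T[:3,3]; t=(z-o[2])/d[:,2]; return o+d*t[:,None]
def proj(c,P):
    P=np.atleast_2d(P);T=c["T"];q=(P-T[:3,3])@T[:3,:3];q=q@c["mtx"].T;return q[:,:2]/q[:,2:]
def cloud(c):
    z=c["z_map"];v,u=np.mgrid[:400,:640];K=c["mtx"];T=c["T"]
    p=np.stack([(u-K[0,2])/K[0,0]*z,(v-K[1,2])/K[1,1]*z,z],-1)@T[:3,:3].T+T[:3,3]
    p[z==0]=np.nan; return p
def crop(c,fn,x0,y0,x1,y1,k):
    cv2.imwrite(fn,cv2.resize(np.ascontiguousarray(c["color"][y0:y1,x0:x1,::-1]),None,fx=k,fy=k,interpolation=cv2.INTER_CUBIC))
E
python3 - <<'E'
from h import *
c=dict(np.load("pics/a_top.npz"));s=dict(np.load("pics/a_side.npz"))
crop(c,"pics/b1.png",160,140,320,260,5);crop(c,"pics/b2.png",310,135,440,275,4)
crop(s,"pics/b3.png",240,130,430,310,4)
g=cv2.cvtColor(c["color"],cv2.COLOR_RGB2GRAY)
m=((g>120)*255).astype(np.uint8)
n,l,st,ce=cv2.connectedComponentsWithStats(m)
P=cloud(c)
for i in range(1,n):
    if st[i,4]<400 and 160<ce[i,0]<440 and 140<ce[i,1]<265: print(st[i],ce[i].round(1),ray(c,ce[i],.016).round(4), P[l==i].mean(0).round(4))
E
```

```text
[334 206   9   9  67] [338.  210.1] [[0.4923 0.0202 0.016 ]] [nan nan nan]
[353 209   6   6  31] [355.5 211.6] [[ 0.4885 -0.0263  0.016 ]] [nan nan nan]
[370 210   7   7  46] [372.9 213.1] [[ 0.4847 -0.0728  0.016 ]] [ 0.4776 -0.0642  0.088 ]
[384 211  13   8  90] [390.2 214.4] [[ 0.4812 -0.1186  0.016 ]] [ 0.4744 -0.1075  0.0872]
[242 219  11  11  93] [247.3 224.4] [[0.4535 0.2611 0.016 ]] [0.454  0.2621 0.0094]
[292 218  11  11  91] [296.6 223.4] [[0.4564 0.1302 0.016 ]] [0.4569 0.1304 0.0105]
[205 227  10  10  81] [209.3 231.6] [[0.4342 0.3613 0.016 ]] [nan nan nan]
[224 239  10  10  81] [228.6 243.4] [[0.4032 0.3092 0.016 ]] [0.4034 0.3102 0.0111]
[263 242  12  11  93] [268.4 247.4] [[0.393 0.204 0.016]] [nan nan nan]
```

View pics/b1.png

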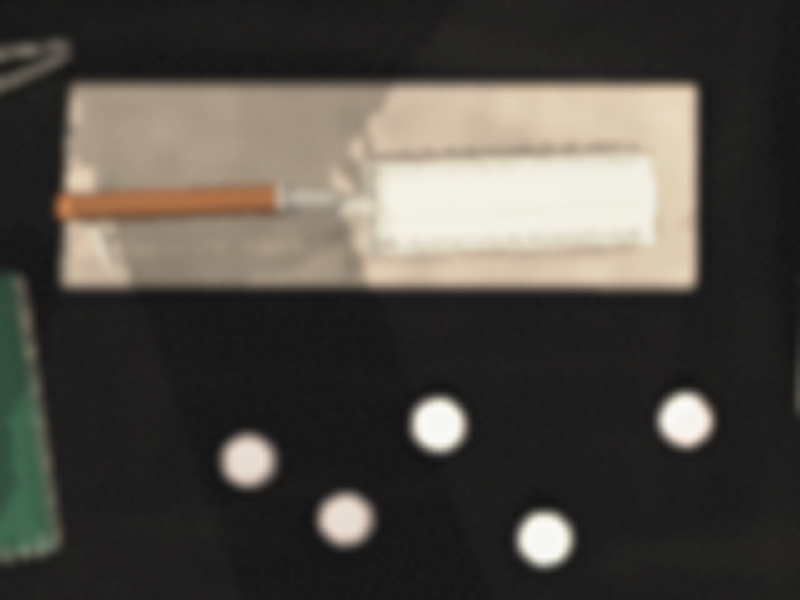

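View pics/b2.png

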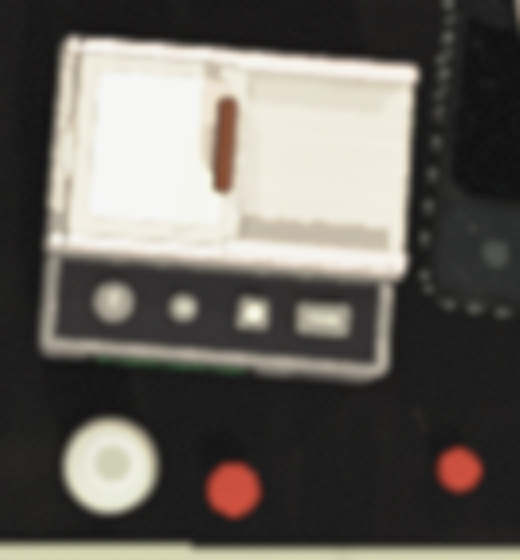

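View pics/b3.png

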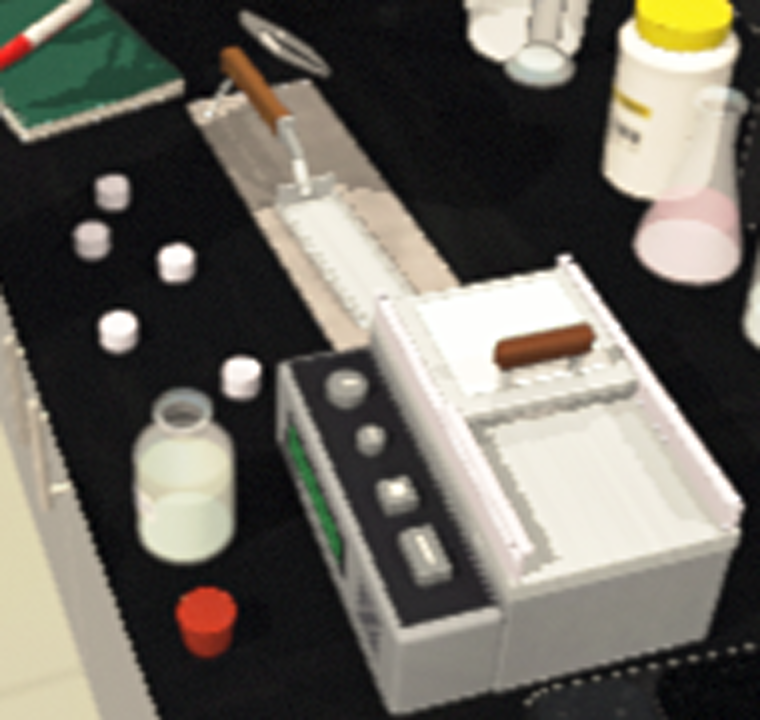

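```bash
python3 - <<'E'
from h import *
c=dict(np.load("pics/a_top.npz"));s=dict(np.load("pics/a_side.npz"))
k=ray(c,[[338,210.1],[355.5,211.6],[372.9,213.1],[390.2,214.4]],.089)
print("keys",k.round(4).tolist(), "pitch",np.linalg.norm(np.diff(k,axis=0),axis=1))
d=k[0]-k[3]; print("yaw of +y dir deg", np.degrees(np.arctan2(-d[0],d[1])))
def comp(c,fn,name,z,roi):
    hsv=cv2.cvtColor(c["color"],cv2.COLOR_RGB2HSV);x0,y0,x1,y1=roi
    m=np.zeros(hsv.shape[:2],np.uint8);m[y0:y1,x0:x1]=(fn(hsv.astype(int))*255).astype(np.uint8)[y0:y1,x0:x1]
    n,l,st,ce=cv2.connectedComponentsWithStats(m);i=1+np.argmax(st[1:,4])
    cnt=cv2.findContours((l==i).astype(np.uint8),cv2.RETR_EXTERNAL,cv2.CHAIN_APPROX_NONE)[0][0]
    r=cv2.minAreaRect(cnt);b=cv2.boxPoints(r)
    print(name,st[i],ce[i].round(1),"ctr",ray(c,ce[i],z).round(4).tolist(),"box",ray(c,b,z)[:,:2].round(4).tolist())
brown=lambda h:(h[...,0]<14)&(h[...,1]>90)&(h[...,2]>50)
comp(c,brown,"lidhandle top",.15,(340,150,390,195))
comp(c,brown,"shovel handle top",.061,(160,170,225,190))
comp(s,brown,"lidhandle side",.15,(355,205,400,230))
comp(s,brown,"shovel handle side",.061,(285,135,320,170))
gray=lambda h:(h[...,2]>80)
comp(c,gray,"mat",.005,(165,145,310,205))
white=lambda h:(h[...,2]>225)&(h[...,1]<25)
comp(c,white,"blade",.008,(225,160,300,200))
comp(c,lambda h:(h[...,2]>120),"furn",.12,(315,135,420,205))
E
```

```text
keys [[0.4847, 0.0235, 0.089], [0.481, -0.0204, 0.089], [0.4774, -0.064, 0.089], [0.4742, -0.1073, 0.089]] pitch [0.04402854 0.04374999 0.04344062]
yaw of +y dir deg -4.567178755297236
lidhandle top [364 160   5  22  82] [365.8 170.6] ctr [[0.5739, -0.0408, 0.15]] box [[0.5487, -0.0341], [0.6003, -0.0382], [0.5997, -0.0473], [0.5481, -0.0431]]
shovel handle top [170 177  45   8 257] [192.  180.2] ctr [[0.5643, 0.3998, 0.061]] box [[0.5698, 0.4574], [0.5739, 0.3433], [0.5581, 0.3423], [0.554, 0.4562]]
lidhandle side [364 211  24  11 166] [375.5 216.1] ctr [[0.5711, -0.0463, 0.15]] box [[0.5468, -0.0339], [0.6039, -0.0384], [0.5954, -0.0591], [0.5396, -0.0543]]
shovel handle side [295 141  18  22 110] [302.5 150.4] ctr [[0.5606, 0.3945, 0.061]] box [[0.5432, 0.4419], [0.5704, 0.4629], [0.5762, 0.3424], [0.5507, 0.3249]]
mat [ 171  156  129   42 5342] [235.8 176.5] ctr [[0.5843, 0.2967, 0.005]] box [[0.6404, 0.4747], [0.6415, 0.1257], [0.5287, 0.1249], [0.5277, 0.4699]]
blade [236 172  55  18 785] [263.1 179.9] ctr [[0.5745, 0.2222, 0.008]] box [[0.5941, 0.2966], [0.5976, 0.1499], [0.5528, 0.1486], [0.5493, 0.2946]]
furn [ 321  144   94   61 4928] [367.3 174.4] ctr [[0.5701, -0.0477, 0.12]] box [[0.4965, 0.0677], [0.6485, 0.0586], [0.635, -0.1651], [0.4833, -0.1524]]
```

```bash
python3 - <<'E'
from h import *
c=dict(np.load("pics/a_top.npz"));s=dict(np.load("pics/a_side.npz"))
P=cloud(c);Q=cloud(s)
print("top lid handle z",P[162:181,364:369,2].round(3).tolist())
print("side lidhandle z",Q[212:221:2,366:386:3].round(3).tolist())
print("shov", P[178:184,172:214:6,2].round(3).tolist())
print("furn row z",P[174,318:416:3,2].round(3).tolist())
print("furn col x,z",P[140:226:3,350][:,[0,2]].round(3).tolist())
print("bottle",P[250,330:346:3].round(3).tolist())
E
```

```text
top lid handle z [[0.146, 0.15, 0.155, 0.153, 0.153], [0.148, 0.151, 0.153, 0.152, 0.153], [0.148, 0.152, 0.151, 0.154, 0.151], [0.148, 0.156, 0.151, 0.15, 0.153], [0.151, 0.157, 0.154, 0.155, 0.156], [0.148, 0.15, 0.152, 0.151, 0.154], [0.152, 0.153, 0.154, 0.153, 0.15], [0.147, 0.153, 0.153, 0.151, 0.149], [0.154, 0.153, 0.154, 0.153, nan], [0.15, 0.153, 0.153, 0.154, 0.151], [0.153, 0.153, 0.154, 0.155, 0.153], [0.154, 0.151, 0.151, 0.149, 0.151], [0.15, 0.152, 0.152, 0.151, 0.153], [0.148, 0.154, 0.153, 0.154, 0.15], [0.153, 0.156, 0.154, 0.152, 0.154], [0.149, 0.154, 0.153, 0.154, 0.151], [0.152, 0.149, 0.153, 0.154, 0.153], [0.15, 0.15, 0.153, 0.15, 0.149], [0.152, 0.152, 0.156, 0.153, 0.151]]
side lidhandle z [[[0.576, 0.002, 0.121], [0.581, -0.003, 0.123], [0.589, -0.003, 0.121], [0.575, -0.037, 0.153], [0.579, -0.041, 0.155], [0.586, -0.043, 0.154], [0.593, -0.045, 0.154]], [[0.554, -0.034, 0.152], [0.559, -0.039, 0.154], [0.564, -0.041, 0.154], [0.572, -0.042, 0.153], [0.576, -0.047, 0.155], [0.584, -0.047, 0.153], [0.59, -0.05, 0.154]], [[0.549, -0.043, 0.154], [0.557, -0.
[... 937 characters left out ...]
 0.099, 0.098, 0.097, 0.098, 0.101, 0.099, 0.097, 0.1, 0.096, 0.102, 0.096, -0.001]
furn col x,z [[0.688, -0.001], [0.679, 0.003], [0.671, 0.001], [0.635, 0.117], [0.626, 0.12], [0.619, 0.118], [0.611, 0.121], [0.604, 0.12], [0.596, 0.12], [0.589, 0.119], [0.581, 0.12], [0.573, 0.121], [0.566, 0.121], [0.558, 0.121], [0.551, 0.117], [0.544, 0.117], [0.536, 0.124], [0.529, 0.12], [0.522, 0.115], [0.514, 0.115], [0.512, 0.079], [0.504, 0.08], [0.496, 0.08], [0.488, 0.084], [0.481, 0.078], [0.473, 0.079], [0.466, 0.082], [0.458, 0.081], [0.451, 0.071]]
bottle [[0.385, 0.043, 0.079], [0.385, 0.036, 0.096], [0.386, 0.027, 0.048], [0.386, 0.02, 0.053], [0.386, 0.012, 0.047], [0.385, 0.006, 0.084]]
```

```bash
cat >> h.py <<'E'
from scipy.spatial.transform import Rotation as Rn
def Rt(yaw=0,tilt=0,sgn=1):
    # yaw deg about world z, tilt deg front-down for a shovel pointing -y
    B=np.array([[1,0,0],[0,0,1],[0,-1,0]],float)  # cols: tool x=(1,0,0), y=(0,0,-1), z=(0,1,0)
    if sgn<0: B=B@np.diag([-1,1,-1.])
    return Rn.from_euler('z',yaw,degrees=True)*Rn.from_euler('x',tilt,degrees=True)*Rn.from_matrix(B)
def goto(s,p,R):
    R0=Rn.from_rotvec(s["tcp_rot"]);t=R0.inv().apply(np.asarray(p)-s["eef_pos"])/.03
    r=np.degrees((R0.inv()*R).as_rotvec())/6
    return np.r_[t,r].round(3).tolist()
def st():
    from workcell import arm
    s=arm.observe();print("t",round(s["clock"],2),"p",s["eef_pos"].round(4),"F",s["contact_force"].round(1),"op",round(s["opening"],4),"q",s["joint_positions"].round(2));return s
E
python3 - <<'E'
from h import *
s=st();R=Rn.from_rotvec(s["tcp_rot"]);print(R.as_matrix().round(3))
for sg in(1,-1): print(goto(s,[.574,-.008,.21],Rt(-4.6,0,sg)))
E
```

```text
t 0.15 p [0.2339 0.4973 0.1828] F [ 0.3 -0.2 -0.2] op 0.0932 q [ 0.93  0.26  1.54 -0.    1.35 -0.2 ]
[[ 0.426 -0.001 -0.905]
 [ 0.905 -0.001  0.426]
 [-0.001 -1.     0.   ]]
[-10.415, -0.897, -17.43, 0.006, 11.567, -0.013]
[-10.415, -0.897, -17.43, -0.014, -18.433, -0.006]
```

{"method": "jog_arm", "body": {"plan": [[-5.2, -1.4, -8.7, 0, 5.8, 0, -1], [-5.2, -1.4, -8.7, 0, 5.8, 0, -1], [-5.2, -1.4, -8.7, 0, 5.8, 0, -1], [-5.2, -1.4, -8.7, 0, 5.8, 0, -1], [-5.2, -1.4, -8.7, 0, 5.8, 0, -1], [-5.2, -1.4, -8.7, 0, 5.8, 0, -1], [-5.2, -1.4, -8.7, 0, 5.8, 0, -1], [-10.4, -1.4, -17.4, 0, 11.57, 0, -1]]}}

```text
clock: 0.82
eef_pos: [0.4195, 0.2215, 0.2242]
tcp_rot: [-1.549, -0.314, 0.313]
contact_force: [0.9, 0.8, -0.9]
opening: 0.0443
```

```bash
python3 - <<'E'
from h import *
s=st();print(goto(s,[.574,-.008,.21],Rt(-4.6)))
E
```

```text
t 0.82 p [0.4195 0.2215 0.2242] F [ 0.9  0.8 -0.9] op 0.0443 q [ 0.25  0.09  1.64 -0.    1.41 -0.15]
[1.769, 0.483, -9.051, 0.007, 4.582, 0.008]
```

{"method": "jog_arm", "body": {"plan": [[1.77, 0.48, -9.05, 0, 4.58, 0, -1], [1.77, 0.48, -9.05, 0, 4.58, 0, -1], [1.77, 0.48, -9.05, 0, 4.58, 0, -1], [1.77, 0.48, -9.05, 0, 4.58, 0, -1], [1.77, 0.48, -9.05, 0, 4.58, 0, -1], [1.77, 0.48, -9.05, 0, 4.58, 0, -1], [1.77, 0.48, -9.05, 0, 4.58, 0, -1], [1.77, 0.48, -9.05, 0, 4.58, 0, -1]]}}

```text
clock: 1.48
eef_pos: [0.5763, -0.0133, 0.2086]
tcp_rot: [-1.572, 0.066, -0.067]
contact_force: [-0.4, 0.2, 0.3]
opening: 0.001
```

```bash
python3 - <<'E'
from h import *
from workcell import optics
s=st();print(goto(s,[.574,-.008,.132],Rt(-4.6)))
c=optics.camera("wrist");cv2.imwrite("pics/c_w.png",c["color"][:,:,::-1]);np.savez("pics/c_w.npz",**c)
c=optics.camera("top");crop(c,"pics/c_t.png",280,100,440,220,5)
E
```

```text
t 1.48 p [ 0.5763 -0.0133  0.2086] F [-0.4  0.2  0.3] op 0.001 q [-0.21  0.29  1.43 -0.    1.42 -0.13]
[-0.094, 2.551, 0.176, 0.022, -0.046, 0.005]
```

View pics/c_w.png

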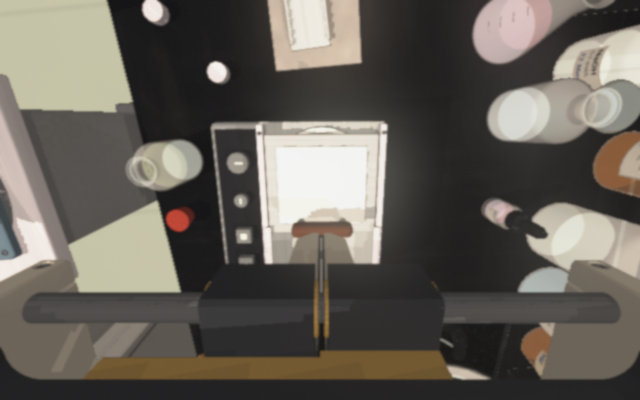

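View pics/c_t.png

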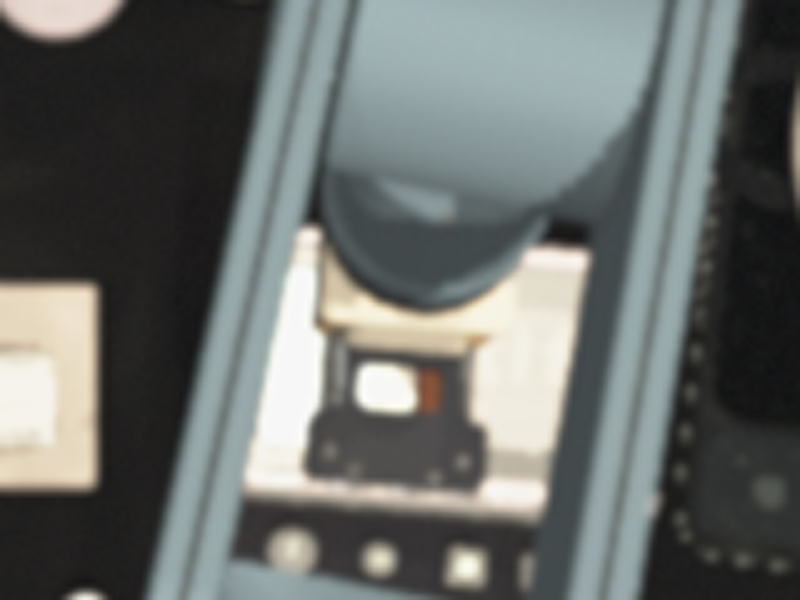

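{"method": "jog_arm", "body": {"plan": [[0, 0, 0.17, 0, 0, 0, -1], [0, 1.2, 0.17, 0, 0, 0, -1], [0, 2.0, 0.17, 0, 0, 0, -1], [0, 2.5, 0.17, 0, 0, 0, -1], [0, 2.5, 0.17, 0, 0, 0, -1], [0, 2.5, 0.17, 0, 0, 0, -1], [0, 2.5, -0.3, 0, 0, 0, -1], [0, 2.5, -0.7, 0, 0, 0, -1]]}}

```text
clock: 2.25
eef_pos: [0.573, -0.0302, 0.136]
tcp_rot: [-1.571, 0.061, -0.065]
contact_force: [0.7, -0.4, -0.2]
opening: 0.0008
```

{"method": "jog_arm", "body": {"plan": [[0, 0.1, -0.4, 0, 0, 0, -1], [0, 0.1, -0.9, 0, 0, 0, -1], [0, 0.1, -1.4, 0, 0, 0, -1], [0, 0.1, -1.9, 0, 0, 0, -1], [0, 0.1, -2.4, 0, 0, 0, -1], [0, 0.1, -2.7, 0, 0, 0, -1], [0, 0.1, -2.9, 0, 0, 0, -1], [0, 0.1, -2.9, 0, 0, 0, -1]]}}

```text
clock: 2.92
eef_pos: [0.5661, -0.1188, 0.1334]
tcp_rot: [-1.571, 0.062, -0.067]
contact_force: [0.0, -0.5, -0.3]
opening: 0.0005
```

{"method": "jog_arm", "body": {"plan": [[0, 0, -0.1, 0, 0, 0, -1], [0, 0, -0.2, 0, 0, 0, -1], [0, 0, -0.3, 0, 0, 0, -1], [0, 0, -0.4, 0, 0, 0, -1], [0, 0, -0.5, 0, 0, 0, -1], [0, 0, -0.6, 0, 0, 0, -1], [0, 0, -0.6, 0, 0, 0, -1], [0, 0, -0.6, 0, 0, 0, -1]]}}

```text
clock: 3.58
eef_pos: [0.5646, -0.1368, 0.1334]
tcp_rot: [-1.571, 0.063, -0.067]
contact_force: [-0.1, -0.4, -0.2]
opening: 0.0006
```

```bash
python3 - <<'E'
from h import *
from workcell import optics
s=st()
c=optics.camera("wrist");cv2.imwrite("pics/d_w.png",c["color"][:,:,::-1])
c=optics.camera("side");crop(c,"pics/d_s.png",260,150,460,300,4)
E
```

```text
t 3.58 p [ 0.5646 -0.1368  0.1334] F [-0.1 -0.4 -0.2] op 0.0006 q [-0.43  0.35  1.54 -0.    1.25 -0.35]
```

View pics/d_w.png

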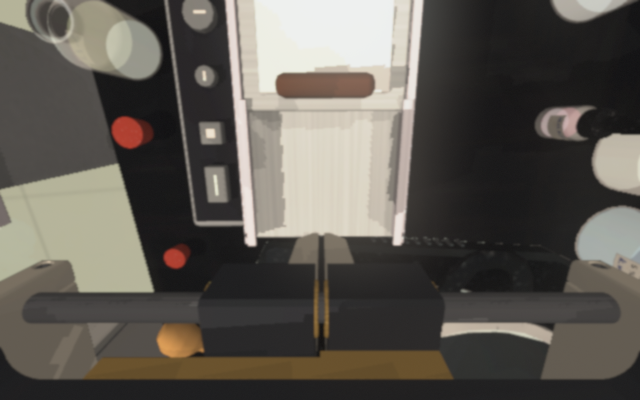

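View pics/d_s.png

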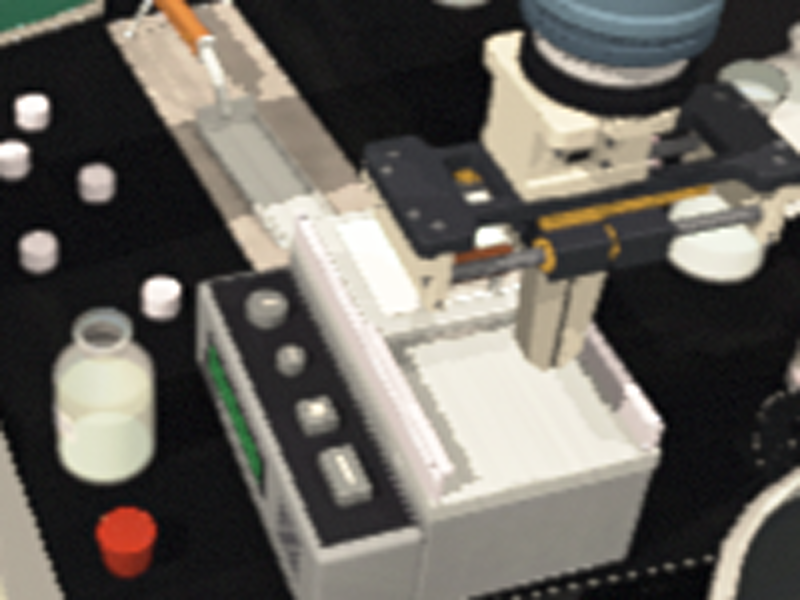

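```bash
python3 - <<'E'
from h import *
from workcell import optics
s=st()
for n in("wrist","top","side"):
    c=optics.camera(n);np.savez(f"pics/d_{n}.npz",**c); P=cloud(c);print(n,"tcp px",proj(c,s["eef_pos"]).round(1))
    if n=="wrist":
        print("T",c["T"].round(3).tolist());print("handle",ray(c,[[326,85]],.153).round(4),P[82:92:3,300:350:10].round(3).tolist())
    if n=="top": crop(c,"pics/d_t.png",280,100,440,220,5)
    if n=="side":
        hsv=cv2.cvtColor(c["color"],cv2.COLOR_RGB2HSV)
E
```

```text
t 3.68 p [ 0.5646 -0.1366  0.1334] F [-0.   0.8  0.2] op 0.0008 q [-0.43  0.35  1.54 -0.    1.25 -0.35]
wrist tcp px [[321.9 226.5]]
T [[0.997, -0.081, -0.019, 0.57], [-0.083, -0.958, -0.275, -0.06], [0.004, 0.276, -0.961, 0.334], [0.0, 0.0, 0.0, 1.0]]
handle [[ 0.5748 -0.0411  0.153 ]] [[[0.56, -0.038, 0.154], [0.566, -0.039, 0.153], [0.571, -0.039, 0.154], [0.577, -0.04, 0.154], [0.583, -0.04, 0.154]], [[0.56, -0.04, 0.154], [0.565, -0.04, 0.153], [0.571, -0.041, 0.153], [0.577, -0.041, 0.154], [0.583, -0.042, 0.153]], [[0.559, -0.042, 0.154], [0.565, -0.042, 0.153], [0.571, -0.042, 0.153], [0.577, -0.043, 0.154], [0.583, -0.044, 0.154]], [[0.559, -0.043, 0.154], [0.565, -0.044, 0.153], [0.571, -0.044, 0.154], [0.577, -0.045, 0.153], [0.583, -0.045, 0.153]]]
top tcp px [[404.4 175.8]]
side tcp px [[392.9 250.6]]
```

View pics/d_t.png

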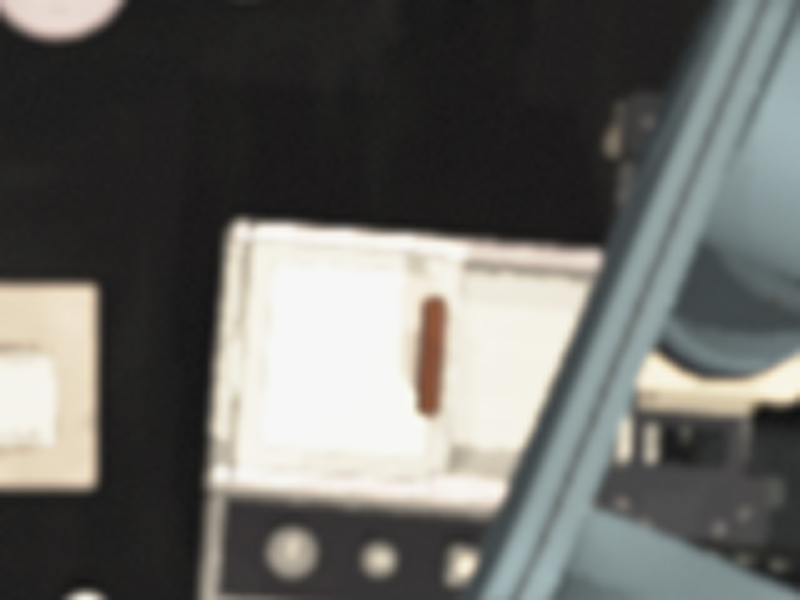

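{"method": "jog_arm", "body": {"plan": [[0, -1.0, 0, 0, 0, 0, -1], [0, -2.0, 0, 0, 0, 0, -1], [0, -2.2, 0, 0, 0, 0, -1], [0, -2.2, 1.5, 0, 0, 0, -1], [0, -2.2, 3.0, 0, 0, 0, -1], [0, -2.2, 4.3, 0, 0, 0, -1], [0, -2.2, 4.5, 0, 0, 0, -1], [0, -2.2, 4.5, 0, 0, 0, -1]]}}

```text
clock: 4.5
eef_pos: [0.5753, 0.0012, 0.1992]
tcp_rot: [-1.571, 0.059, -0.063]
contact_force: [0.7, -0.5, -0.8]
opening: 0.0003
```

{"method": "jog_arm", "body": {"plan": [[0, 0.8, 0, 0, 0, 0, -1], [0, 1.6, 0, 0, 0, 0, -1], [0, 2.2, 0, 0, 0, 0, -1], [0, 2.2, 0, 0, 0, 0, -1], [0, 2.2, 0, 0, 0, 0, -1], [0, 2.2, 0, 0, 0, 0, -1], [0, 2.2, 0, 0, 0, 0, -1], [0, 2.2, 0, 0, 0, 0, -1]]}}

```text
clock: 5.17
eef_pos: [0.5765, 0.0005, 0.1347]
tcp_rot: [-1.571, 0.057, -0.065]
contact_force: [0.4, 0.0, -0.2]
opening: 0.0005
```

```bash
python3 - <<'E'
from h import *
from workcell import optics
s=st()
c=optics.camera("wrist");cv2.imwrite("pics/e_w.png",c["color"][:,:,::-1])
c=optics.camera("side");crop(c,"pics/e_s.png",260,150,460,300,4)
E
```

```text
t 5.17 p [5.765e-01 5.000e-04 1.347e-01] F [ 0.4  0.  -0.2] op 0.0005 q [-0.19  0.34  1.55 -0.    1.25 -0.11]
```

View pics/e_w.png

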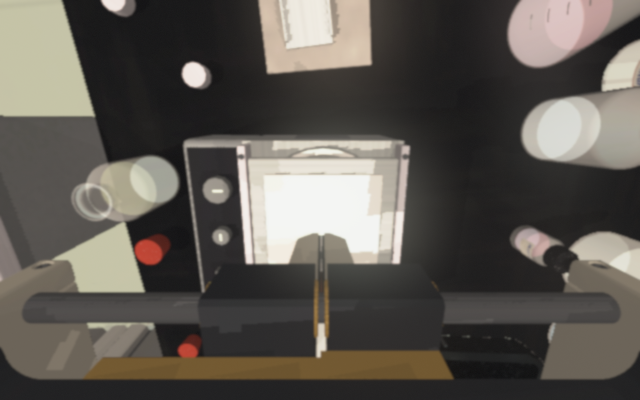

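View pics/e_s.png

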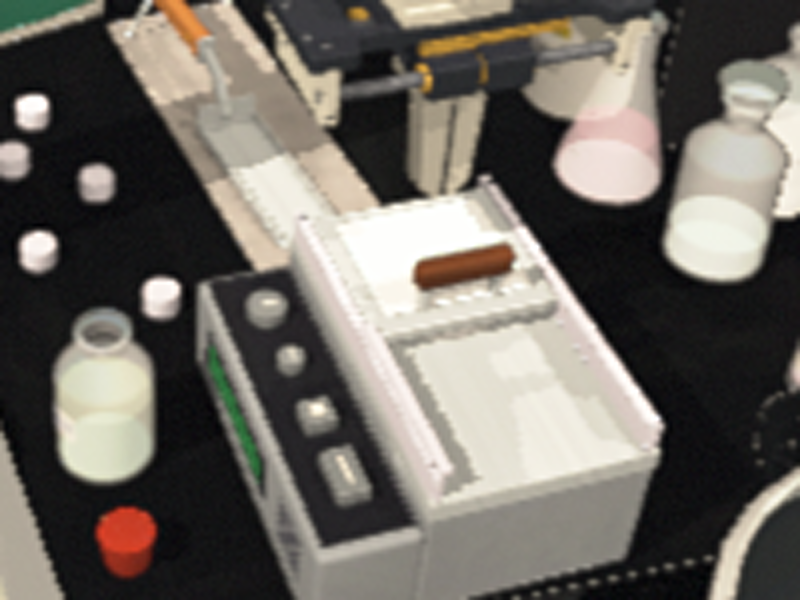

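```bash
python3 - <<'E'
from h import *
from workcell import optics
s=st();p=s["eef_pos"]
for n in("wrist","side"):
    c=optics.camera(n);P=cloud(c)
    print(n,[ (dz,proj(c,p+[0,0,dz]).round(1).tolist()) for dz in(0,.01,.0188,.03)])
    if n=="side":
        print(P[186:200:2,362:380:4].round(3).tolist()); np.savez("pics/e_side.npz",**c)
        c2=c
    else: print(P[234:250:5,305:340:8].round(3).tolist())
E
```

```text
t 5.27 p [0.5761 0.0008 0.1343] F [-0.4  0.3  0.7] op 0.0004 q [-0.19  0.34  1.55 -0.    1.25 -0.11]
wrist [(0, [[321.8, 226.5]]), (0.01, [[321.9, 231.6]]), (0.0188, [[322.1, 236.4]]), (0.03, [[322.2, 243.2]])]
[[[0.562, -0.009, 0.122], [0.571, 0.011, 0.172], [0.575, -0.01, 0.122], [0.581, 0.01, 0.172], [0.587, -0.012, 0.121]], [[0.567, 0.011, 0.179], [0.571, 0.011, 0.179], [0.576, 0.009, 0.176], [0.581, 0.01, 0.18], [0.585, 0.01, 0.18]], [[0.567, 0.011, 0.187], [0.572, 0.011, 0.187], [0.576, 0.009, 0.183], [0.58, 0.01, 0.186], [0.585, 0.01, 0.187]], [[0.567, 0.011, 0.193], [0.572, 0.011, 0.193], [0.576, 0.009, 0.19], [0.58, 0.01, 0.193], [0.585, 0.01, 0.193]]]
side [(0, [[366.8, 207.9]]), (0.01, [[367.3, 204.6]]), (0.0188, [[367.7, 201.7]]), (0.03, [[368.2, 197.9]])]
[[[0.562, 0.011, 0.194], [0.561, -0.008, 0.209], [0.57, -0.009, 0.207], [0.581, -0.009, 0.204], [0.591, -0.009, 0.201]], [[0.562, 0.01, 0.19], [0.562, -0.008, 0.203], [0.571, -0.009, 0.201], [0.581, -0.009, 0.199], [0.736, 0.203, 0.002]], [[0.562, 0.008, 0.185], [0.561, -0.009, 0.198], [0.572, -0.009, 0.195], [0.582, -0.009, 0.193], [0.733, 0.198, -0.001]], [[0.561, 0.006, 0.182], [0.563, -0.008, 0.191], [0.574, -0.007, 0.188], [0.583, -0.009, 0.187], [0.729, 0.19, -0.002]], [[0.678, 0.196, 0.0], [0.564, -0.007, 0.185], [0.573, -0.009, 0.183], [0.583, -0.01, 0.182], [0.724, 0.181, -0.001]], [[0.673, 0.188, 0.0], [0.564, -0.009, 0.18], [0.574, -0.009, 0.177], [0.584, -0.009, 0.175], [0.718, 0.171, 0.0]], [[0.668, 0.177, 0.002], [0.679, 0.173, 0.002], [0.575, -0.009, 0.171], [0.62, 0.043, 0.119], [0.629, 0.039, 0.119]]]
```

```bash
python3 - <<'E'
from h import *
c=dict(np.load("pics/e_side.npz"));P=cloud(c)
for r in range(192,206): print(r,P[r,364:382:2,1:].round(3).tolist())
crop(c,"pics/e_s2.png",345,170,395,215,14)
E
```

```text
192 [[-0.002, 0.187], [-0.008, 0.191], [-0.009, 0.191], [-0.007, 0.188], [-0.008, 0.187], [-0.009, 0.187], [-0.009, 0.186], [0.19, -0.002], [0.184, 0.001]]
193 [[-0.003, 0.185], [-0.007, 0.188], [-0.008, 0.187], [-0.007, 0.185], [-0.01, 0.186], [-0.009, 0.184], [-0.01, 0.183], [0.181, 0.002], [0.184, -0.002]]
194 [[-0.003, 0.182], [-0.007, 0.185], [-0.008, 0.184], [-0.009, 0.183], [-0.01, 0.183], [-0.01, 0.182], [-0.009, 0.179], [0.181, -0.001], [0.05, 0.121]]
195 [[-0.004, 0.181], [-0.01, 0.185], [-0.008, 0.182], [-0.009, 0.18], [-0.01, 0.181], [-0.011, 0.18], [-0.011, 0.178], [0.176, -0.001], [0.049, 0.118]]
196 [[0.186, -0.001], [-0.009, 0.18], [-0.008, 0.179], [-0.009, 0.177], [-0.009, 0.176], [-0.009, 0.175], [0.174, -0.0], [0.171, 0.0], [0.048, 0.115]]
197 [[0.18, 0.002], [-0.009, 0.178], [-0.01, 0.177], [-0.006, 0.172], [-0.009, 0.174], [0.17, 0.001], [0.169, 0.0], [0.042, 0.12], [0.042, 0.118]]
198 [[0.178, -0.001], [0.173, 0.002], [-0.008, 0.172], [-0.009, 0.171], [-0.009, 0.171], [0.043, 0.119], [0.04, 0.12], [0.039, 0.119], [0.037, 0.119]]
199 [[0.172, 0.001], [0.169, 0.00
[... 288 characters left out ...]
9], [0.036, 0.121], [0.033, 0.122], [0.032, 0.121], [0.028, 0.124], [0.029, 0.121], [0.026, 0.122], [0.028, 0.118]]
202 [[0.035, 0.122], [0.033, 0.122], [0.032, 0.121], [0.03, 0.122], [0.025, 0.124], [0.027, 0.122], [0.023, 0.123], [0.023, 0.122], [0.021, 0.122]]
203 [[0.028, 0.125], [0.029, 0.122], [0.029, 0.121], [0.027, 0.121], [0.025, 0.122], [0.02, 0.125], [0.021, 0.122], [0.02, 0.122], [0.018, 0.122]]
204 [[0.03, 0.12], [0.026, 0.122], [0.025, 0.122], [0.023, 0.122], [0.021, 0.123], [0.02, 0.122], [0.018, 0.122], [0.015, 0.124], [0.013, 0.124]]
205 [[0.027, 0.12], [0.022, 0.123], [0.02, 0.123], [0.019, 0.123], [0.02, 0.12], [0.016, 0.123], [0.014, 0.122], [0.015, 0.12], [0.012, 0.121]]
```

View pics/e_s2.png

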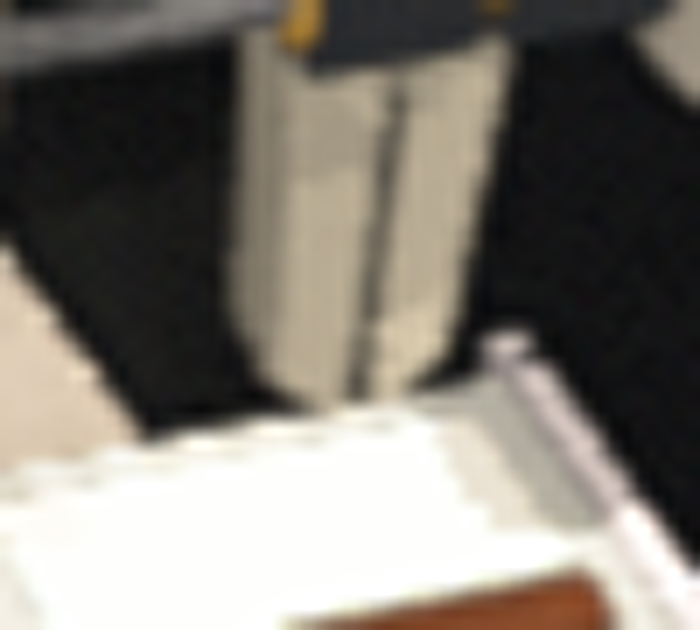

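{"method": "jog_arm", "body": {"plan": [[0, 0.4, 0, 0, 0, 0, -1], [0, 0.8, 0, 0, 0, 0, -1], [0, 1.1, 0, 0, 0, 0, -1], [0, 1.1, 0, 0, 0, 0, -1], [0, 1.1, 0, 0, 0, 0, -1], [0, 1.1, -0.3, 0, 0, 0, -1], [0, 1.1, -0.6, 0, 0, 0, -1], [0, 1.1, -0.9, 0, 0, 0, -1]]}}

```text
clock: 6.03
eef_pos: [0.5743, -0.0267, 0.1016]
tcp_rot: [-1.571, 0.057, -0.065]
contact_force: [0.1, 3.0, 0.3]
opening: 0.0005
```

{"method": "jog_arm", "body": {"plan": [[0, 0, -0.3, 0, 0, 0, -1], [0, 0, -0.5, 0, 0, 0, -1], [0, 0, -0.5, 0, 0, 0, -1], [0, 0, -0.5, 0, 0, 0, -1], [0, 0, -0.5, 0, 0, 0, -1], [0, 0, -0.5, 0, 0, 0, -1], [0, 0, -0.8, 0, 0, 0, -1], [0, 0, -1.0, 0, 0, 0, -1]]}}

```text
clock: 6.7
eef_pos: [0.5719, -0.0564, 0.1016]
tcp_rot: [-1.57, 0.056, -0.064]
contact_force: [-0.9, 2.2, 0.8]
opening: 0.0003
```

{"method": "jog_arm", "body": {"plan": [[0, 0, -0.4, 0, 0, 0, -1], [0, 0, -0.8, 0, 0, 0, -1], [0, 0, -1.2, 0, 0, 0, -1], [0, 0, -1.5, 0, 0, 0, -1], [0, 0, -1.8, 0, 0, 0, -1], [0, 0, -2.0, 0, 0, 0, -1], [0, 0, -2.0, 0, 0, 0, -1], [0, 0, -2.0, 0, 0, 0, -1]]}}

```text
clock: 7.37
eef_pos: [0.5674, -0.1173, 0.1016]
tcp_rot: [-1.571, 0.056, -0.065]
contact_force: [-0.0, 0.4, 0.4]
opening: 0.0003
```

{"method": "jog_arm", "body": {"plan": [[0, 0, -0.1, 0, 0, 0, -1], [0, 0, -0.15, 0, 0, 0, -1], [0, 0, -0.2, 0, 0, 0, -1], [0, 0, -0.25, 0, 0, 0, -1], [0, 0, -0.3, 0, 0, 0, -1], [0, 0, -0.3, 0, 0, 0, -1], [0, 0, -0.3, 0, 0, 0, -1], [0, 0, -0.3, 0, 0, 0, -1]]}}

```text
clock: 8.03
eef_pos: [0.5668, -0.124, 0.1016]
tcp_rot: [-1.568, 0.056, -0.064]
contact_force: [1.2, 8.0, 1.4]
opening: 0.0004
```

{"method": "jog_arm", "body": {"plan": [[0, 0, -0.2, 0, 0, 0, -1], [0, 0, -0.2, 0, 0, 0, -1], [0, 0, 0.3, 0, 0, 0, -1], [0, -0.6, 0.4, 0, 0, 0, -1], [0, -1.8, 0.4, 0, 0, 0, 0], [0, -3, 0.5, 0, 0, 0, 0], [0, -3.5, 2.0, 0, 0, 0, 0], [0, -3.5, 3.3, 0, 0, 0, 0]]}}

```text
clock: 8.7
eef_pos: [0.5763, -0.0304, 0.2113]
tcp_rot: [-1.571, 0.053, -0.074]
contact_force: [0.6, 0.3, 0.3]
opening: 0.0226
```

```bash
python3 - <<'E'
from h import *
from workcell import optics
s=st()
for n in("wrist","top","side"):
    c=optics.camera(n);cv2.imwrite(f"pics/f_{n}.png",c["color"][:,:,::-1]);np.savez(f"pics/f_{n}.npz",**c)
E
```

```text
t 8.7 p [ 0.5763 -0.0304  0.2113] F [0.6 0.3 0.3] op 0.0226 q [-0.25  0.28  1.44  0.    1.41 -0.17]
```

View pics/f_wrist.png

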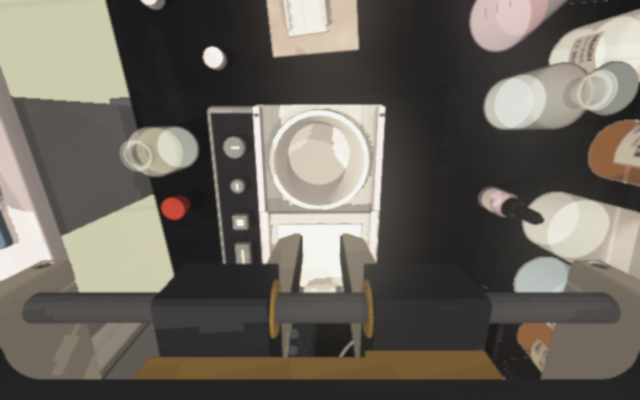

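View pics/f_side.png

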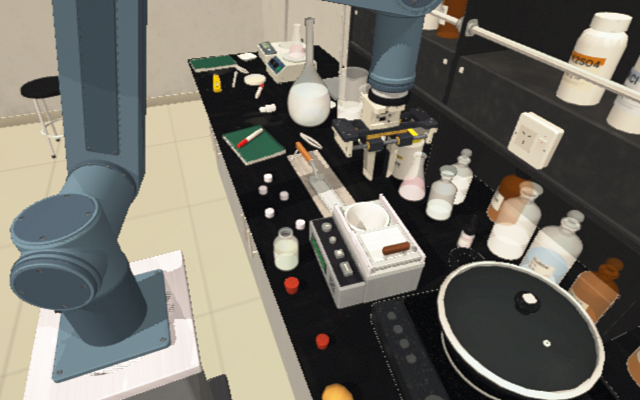

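```bash
cat >> h.py <<'E'
def slugs(c,z=.012,show=True,roi=(150,150,320,268)):
    g=cv2.cvtColor(c["color"],cv2.COLOR_RGB2GRAY);m=((g>120)*255).astype(np.uint8)
    n,l,stt,ce=cv2.connectedComponentsWithStats(m);o=[]
    for i in range(1,n):
        if 40<stt[i,4]<180 and max(stt[i,2:4])<18 and roi[0]<ce[i,0]<roi[2] and roi[1]<ce[i,1]<roi[3]:
            o.append(ray(c,ce[i],z)[0,:2]); 
            if show: print("slug px",ce[i].round(1),"xy",o[-1].round(4),"area",stt[i,4])
    return o
E
python3 - <<'E'
from h import *
c=dict(np.load("pics/f_top.npz"));slugs(c)
w=dict(np.load("pics/f_wrist.npz"))
print("slug E wrist",ray(w,[214,57],.012))
q=ray(w,[[270,160],[370,160],[320,107],[320,210]],.108);print(q.round(4),q[:2].mean(0),q[2:].mean(0))
s=dict(np.load("pics/f_side.npz"));crop(s,"pics/f_s2.png",300,180,440,300,5);crop(c,"pics/f_t2.png",310,135,430,235,5);crop(w,"pics/f_w2.png",200,90,400,260,4)
E
```

```text
slug px [296.6 223.4] xy [0.4567 0.1304] area 93
slug px [247.3 224.4] xy [0.4537 0.2617] area 81
slug px [209.1 231.8] xy [0.4338 0.3628] area 99
slug px [228.6 243.4] xy [0.4033 0.31  ] area 83
slug px [268.5 247.4] xy [0.3931 0.2042] area 90
slug E wrist [[0.45693632 0.13169337 0.012     ]]
[[ 5.267e-01  9.200e-03  1.080e-01]
 [ 6.317e-01  5.000e-04  1.080e-01]
 [ 5.834e-01  5.780e-02  1.080e-01]
 [ 5.745e-01 -5.020e-02  1.080e-01]] [0.57919751 0.00484833 0.108     ] [0.57897729 0.00378115 0.108     ]
```

View pics/f_w2.png

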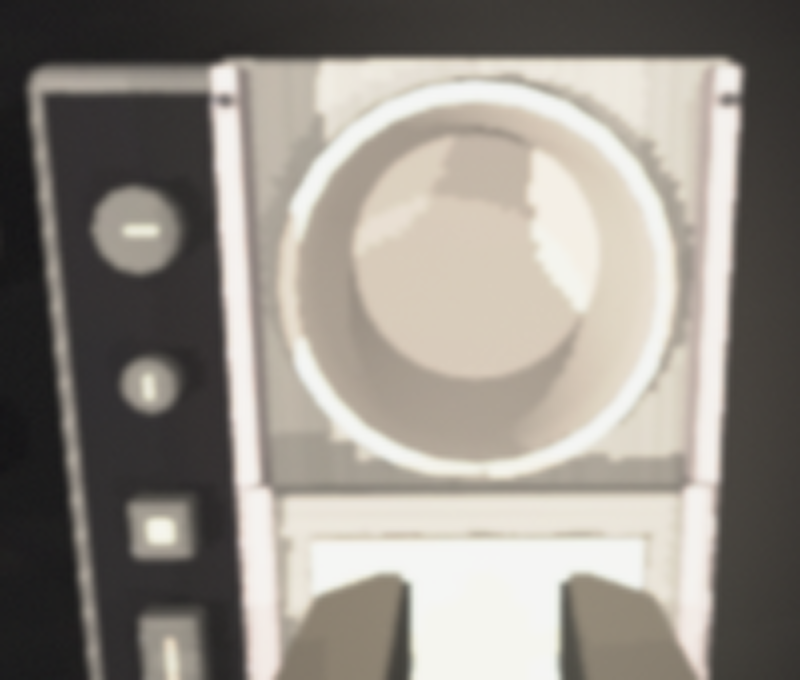

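View pics/f_s2.png

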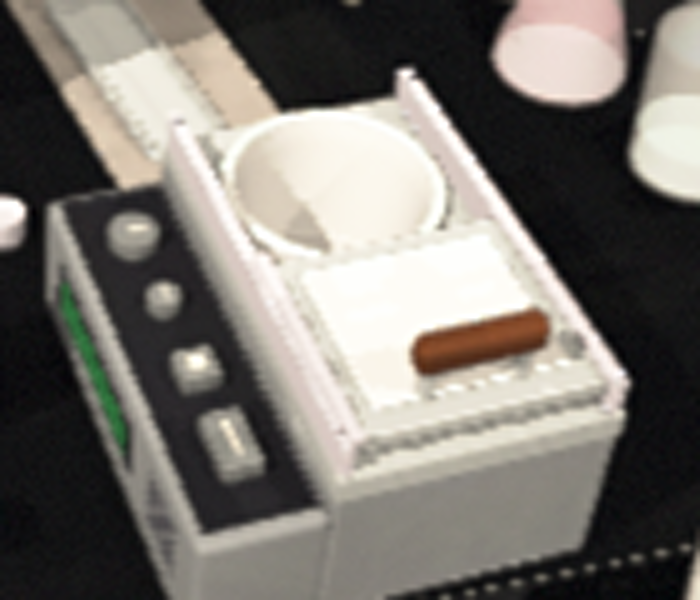

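```bash
python3 - <<'E'
from h import *
s=st();print(goto(s,[.457,.131,.05],Rt(1.7)));print(goto(s,[.457,.131,.12],Rt(1.7)))
E
```

```text
t 8.85 p [ 0.5739 -0.0259  0.2075] F [-0.3  0.1 -0.5] op 0.0344 q [-0.24  0.28  1.44  0.    1.41 -0.17]
[-4.3, 5.23, 4.928, -0.012, -0.971, 0.066]
[-4.284, 2.897, 4.932, -0.012, -0.971, 0.066]
```

{"method": "jog_arm", "body": {"plan": [[-4.3, 2.0, 4.93, 0, -0.97, 0, 0], [-4.3, 2.0, 4.93, 0, -0.97, 0, 0], [-4.3, 2.0, 4.93, 0, -0.97, 0, 0], [-4.3, 2.9, 4.93, 0, -0.97, 0, 0], [-4.3, 4.0, 4.93, 0, -0.97, 0, 0], [-4.3, 5.2, 4.93, 0, -0.97, 0, 0], [-4.3, 5.2, 4.93, 0, -0.97, 0, 0], [-4.3, 5.2, 4.93, 0, -0.97, 0, 0]]}}

```text
clock: 9.52
eef_pos: [0.4515, 0.1309, 0.0462]
tcp_rot: [-1.571, -0.022, 0.027]
contact_force: [-0.4, -0.2, 0.2]
opening: 0.0467
```

```bash
python3 - <<'E'
from h import *
from workcell import optics
s=st();print(goto(s,[.457,.131,-.029],Rt(1.7)))
w=optics.camera("wrist");cv2.imwrite("pics/g_w.png",w["color"][:,:,::-1]);np.savez("pics/g_w.npz",**w)
E
```

```text
t 9.52 p [0.4515 0.1309 0.0462] F [-0.4 -0.2  0.2] op 0.0467 q [0.04 0.26 1.9  0.   0.98 0.01]
[0.192, 2.505, -0.002, -0.002, 0.013, -0.033]
```

View pics/g_w.png

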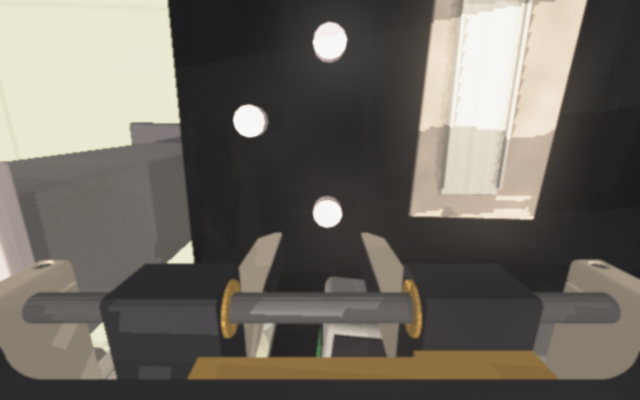

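```bash
python3 - <<'E'
from h import *
w=dict(np.load("pics/g_w.npz"));
print("slugs",ray(w,[[327.5,212],[250,121],[329.5,42]],.014).round(4))
crop(w,"pics/g_w2.png",400,0,600,230,3)
E
```

```text
slugs [[0.4563 0.132  0.014 ]
 [0.3932 0.2046 0.014 ]
 [0.453  0.2617 0.014 ]]
```

View pics/g_w2.png

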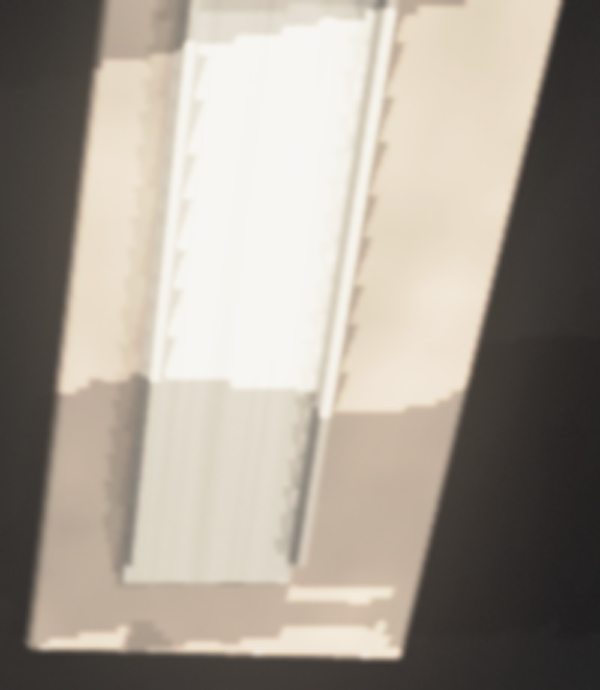

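{"method": "jog_arm", "body": {"plan": [[0.19, 1.0, 0, 0, 0, 0, 0], [0.19, 1.8, 0, 0, 0, 0, 0], [0.19, 2.3, 0, 0, 0, 0, 0], [0.19, 2.5, 0, 0, 0, 0, 0], [0.19, 2.5, 0, 0, 0, 0, 0], [0.19, 2.5, 0, 0, 0, 0, -0.8], [0.19, 2.5, 0, 0, 0, 0, -0.8], [0.19, 2.5, 0, 0, 0, 0, -0.8]], "grip_force": 15}}

```text
clock: 10.23
eef_pos: [0.4617, 0.1305, -0.0248]
tcp_rot: [-1.571, -0.027, 0.021]
contact_force: [0.7, 0.5, -0.4]
opening: 0.0307
```

{"method": "jog_arm", "body": {"plan": [[0, 0.13, 0, 0, 0, 0, -0.8], [0, 0.13, 0, 0, 0, 0, -0.8], [0, 0.13, 0, 0, 0, 0, -0.8], [0, 0.13, 0, 0, 0, 0, -0.8], [0, 0.13, 0, 0, 0, 0, -0.8], [0, 0.13, 0, 0, 0, 0, -0.8], [0, 0.13, 0, 0, 0, 0, -0.8], [0, 0.13, 0, 0, 0, 0, -0.8]]}}

```text
clock: 10.9
eef_pos: [0.4629, 0.1305, -0.0278]
tcp_rot: [-1.571, -0.029, 0.019]
contact_force: [0.9, -1.0, 6.5]
opening: 0.0232
```

```bash
python3 - <<'E'
from h import *
from workcell import optics
s=st()
w=optics.camera("wrist");cv2.imwrite("pics/h_w.png",w["color"][:,:,::-1])
c=optics.camera("side");crop(c,"pics/h_s.png",220,130,380,250,5)
w=dict(np.load("pics/g_w.npz"))
# blade edge corners in crop/3+400
e=np.array([[125,582],[297,570],[160,378],[325,378],[188,15],[392,10]])/3+[400,0]
print(ray(w,e[:2],.008).round(4),ray(w,e[2:],.013).round(4)); print("mat",ray(w,np.array([[28,647],[402,658]])/3+[400,0],.005).round(4))
E
```

```text
t 10.9 p [ 0.4629  0.1305 -0.0278] F [ 0.9 -1.   6.5] op 0.0232 q [ 0.04  0.39  1.96 -0.    0.79  0.01]
[[0.5535 0.1492 0.008 ]
 [0.6018 0.1543 0.008 ]] [[0.5525 0.2056 0.013 ]
 [0.5956 0.2069 0.013 ]
 [0.5462 0.2882 0.013 ]
 [0.5939 0.2906 0.013 ]]
mat [[0.5292 0.1279 0.005 ]
 [0.64   0.1279 0.005 ]]
```

View pics/h_s.png

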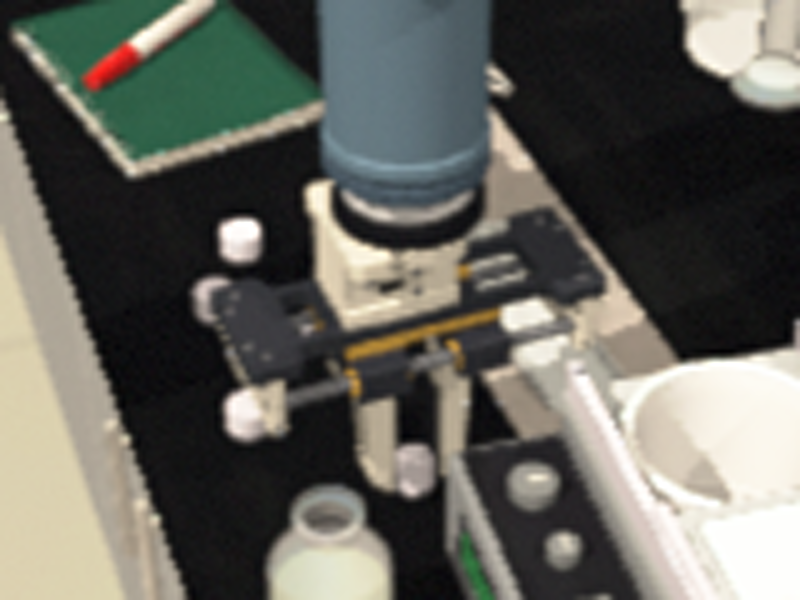

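View pics/h_w.png

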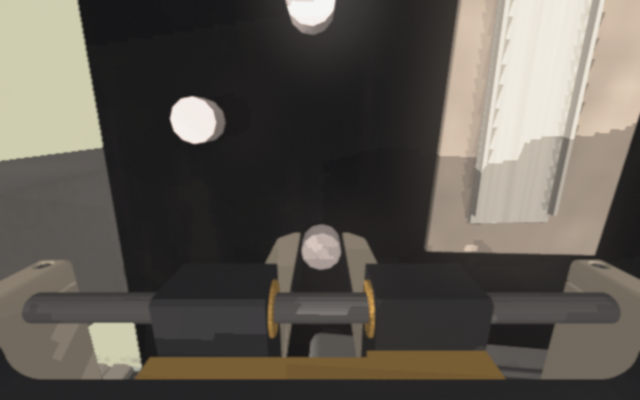

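```bash
python3 - <<'E'
from h import *
from workcell import optics
s=st()
w=optics.camera("wrist");P=cloud(w)
for r in(225,232,238,244,250): print(r,P[r,255:385:8].round(3)[:,[0,2]].tolist())
print(proj(w,s["eef_pos"]+[0,0,.034]))
E
```

```text
t 11.0 p [ 0.4629  0.1305 -0.0278] F [-0.5 -0.9  7.2] op 0.0232 q [ 0.04  0.39  1.96 -0.    0.79  0.01]
225 [[0.42, -0.001], [0.425, 0.0], [0.43, -0.001], [0.435, -0.0], [0.44, -0.0], [0.445, -0.0], [0.45, -0.001], [0.455, 0.001], [0.46, 0.001], [0.466, -0.001], [0.471, -0.001], [0.476, -0.0], [0.481, -0.0], [0.486, -0.0], [0.492, -0.002], [0.496, -0.0], [0.502, -0.0]]
232 [[0.419, -0.001], [0.424, -0.001], [0.43, -0.001], [0.435, 0.0], [0.44, -0.002], [0.445, 0.0], [0.45, -0.0], [0.456, 0.011], [0.46, 0.013], [0.465, 0.013], [0.471, 0.003], [0.476, -0.0], [0.481, -0.001], [0.487, -0.001], [0.492, -0.001], [0.497, 0.0], [0.502, -0.0]]
238 [[0.419, -0.0], [0.425, 0.0], [0.429, -0.001], [0.437, 0.016], [0.442, 0.016], [0.446, 0.016], [0.45, 0.002], [0.456, 0.016], [0.461, 0.015], [0.465, 0.016], [0.47, 0.013], [0.475, 0.016], [0.479, 0.016], [nan, nan], [0.492, -0.001], [0.497, -0.0], [0.502, 0.0]]
244 [[0.419, -0.0], [0.424, -0.002], [0.429, -0.001], [0.438, 0.024], [0.443, 0.024], [0.447, 0.024], [0.451, 0.014], [0.456, 0.016], [0.461, 0.016], [0.465, 0.015], [0.47, 0.014], [0.474, 0.022], [0.478, 0.025], [0.483, 0.026], [0.493, -0.002], [0.498, -0.001], [0.503, -0.001]]
250 [[0.419, -0.0], [0.424, -0.001], [0.43, 0.0], [0.439, 0.032], [0.443, 0.032], [0.448, 0.032], [0.451, 0.015], [0.456, 0.015], [0.461, 0.015], [0.466, 0.016], [0.47, 0.015], [0.474, 0.029], [0.477, 0.033], [0.482, 0.033], [0.486, 0.032], [0.498, 0.0], [0.503, -0.001]]
[[322.3527184  245.91958275]]
```

{"method": "jog_arm", "body": {"plan": [[0, 0, 0, 0, 0, 0, -0.35], [0, 0, 0, 0, 0, 0, -0.35], [0, -0.2, 0, 0, 0, 0, -0.35], [0, -0.27, 0, 0, 0, 0, -0.35], [0, -0.27, 0, 0, 0, 0, -0.35], [0, -0.27, 0, 0, 0, 0, -0.9], [0, -0.27, 0, 0, 0, 0, -0.9], [0, -0.27, 0, 0, 0, 0, -0.9]]}}

```text
clock: 11.72
eef_pos: [0.4621, 0.1305, -0.0191]
tcp_rot: [-1.571, -0.028, 0.02]
contact_force: [-8.1, -0.1, 19.6]
opening: 0.0163
```

```bash
python3 - <<'E'
from h import *
s=st()
E
```

```text
t 11.72 p [ 0.4621  0.1305 -0.0191] F [-8.1 -0.1 19.6] op 0.0163 q [ 0.04  0.38  1.95 -0.    0.81  0.01]
```

```bash
python3 - <<'E'
from h import *
from workcell import optics
s=st()
w=optics.camera("wrist");crop(w,"pics/i_w.png",220,180,420,300,4)
c=optics.camera("side");crop(c,"pics/i_s.png",260,190,340,240,9)
E
```

```text
t 11.72 p [ 0.4621  0.1305 -0.0191] F [-8.1 -0.1 19.6] op 0.0163 q [ 0.04  0.38  1.95 -0.    0.81  0.01]
```

View pics/i_w.png

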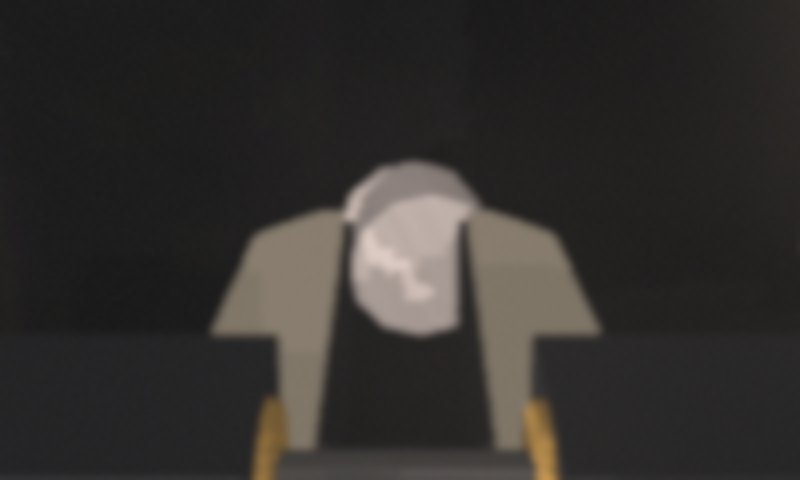

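View pics/i_s.png

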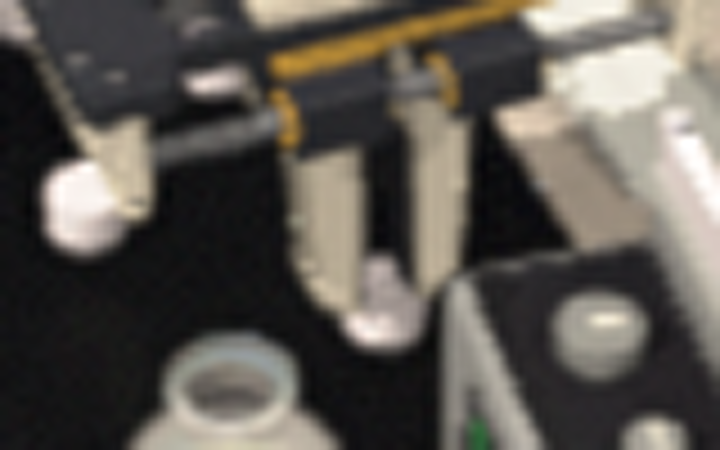

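{"method": "jog_arm", "body": {"plan": [[0, 0, 0, 0, 0, 0, 0], [0, 0, 0, 0, 0, 0, 0], [0, 0, 0, 0, 0, 0, 0], [0, -0.3, 0, 0, 0, 0, 0], [0, -1, 0, 0, 0, 0, 0], [0, -1, 0, 0, 0, 0, 0], [0, -1, 0, 0, 0, 0, 0], [0, -1, 0, 0, 0, 0, 0]]}}

```text
clock: 12.48
eef_pos: [0.4612, 0.1305, 0.011]
tcp_rot: [-1.571, -0.027, 0.021]
contact_force: [0.1, -0.4, 0.4]
opening: 0.0463
```

```bash
python3 - <<'E'
from h import *
from workcell import optics
s=st()
w=optics.camera("wrist");crop(w,"pics/j_w.png",220,180,420,300,4)
P=cloud(w);g=(P[...,2]>.006)&(P[...,2]<.02)&(np.hypot(P[...,0]-.46,P[...,1]-.131)<.03);print("slug",np.nanmedian(P[g],0),P[g].min(0),P[g].max(0))
print(goto(s,[.462,.131,-.0278],Rt(1.7)))
E
```

```text
t 12.48 p [0.4612 0.1305 0.011 ] F [ 0.1 -0.4  0.4] op 0.0463 q [ 0.04  0.33  1.92 -0.    0.89  0.01]
slug [0.46006568 0.13277652 0.01545119] [0.44844242 0.11950555 0.00605888] [0.47202914 0.14338443 0.01724419]
[0.023, 1.294, 0.016, 0.001, 0.012, 0.037]
```

View pics/j_w.png

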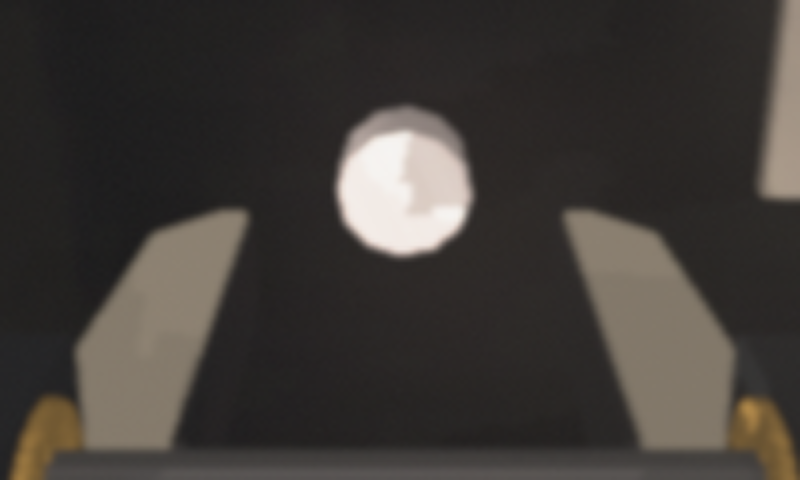

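{"method": "jog_arm", "body": {"plan": [[-0.03, 0.7, 0, 0, 0, 0, -0.15], [-0.03, 1.15, 0, 0, 0, 0, -0.15], [-0.03, 1.35, 0, 0, 0, 0, -0.15], [-0.03, 1.35, 0, 0, 0, 0, -0.2], [-0.03, 1.35, 0, 0, 0, 0, -0.7], [-0.03, 1.35, 0, 0, 0, 0, -0.7], [-0.03, 1.35, 0, 0, 0, 0, -0.7], [-0.03, 1.35, 0, 0, 0, 0, -0.7]]}}

```text
clock: 13.2
eef_pos: [0.4607, 0.1305, -0.0292]
tcp_rot: [-1.571, -0.028, 0.021]
contact_force: [0.1, -0.2, 0.2]
opening: 0.0236
```

```bash
python3 - <<'E'
from h import *
s=st()
yaw=1.7;f=np.array([np.sin(np.radians(1.7)),-np.cos(np.radians(1.7))])
# edge corners wrist -> mid (.5777,.1515); 
print(goto(s,[.460,.131,.03],Rt(1.7)))
E
```

```text
t 13.2 p [ 0.4607  0.1305 -0.0292] F [ 0.1 -0.2  0.2] op 0.0236 q [ 0.04  0.39  1.96 -0.    0.78  0.01]
[-0.013, -1.973, 0.017, 0.001, 0.012, 0.042]
```

```bash
cat > n.py <<'E'
import sys
from h import *
def slot(i): 
    y=[.286,.260,.234,.208,.182][i]; return .5735-.045*(y-.222), y-.001
def way(*pts,yaw=2.6):
    s=st()
    for p in pts: print(p,goto(s,p,Rt(yaw)))
E
python3 - <<'E'
from n import *
x,y=slot(0)
way([.46,.131,.03],[x,y,.03],[x,y,-.019])
E
```

```text
t 13.2 p [ 0.4607  0.1305 -0.0292] F [ 0.1 -0.2  0.2] op 0.0236 q [ 0.04  0.39  1.96 -0.    0.78  0.01]
[0.46, 0.131, 0.03] [-0.013, -1.973, 0.017, 0.002, -0.138, 0.042]
[0.57062, 0.285, 0.03] [3.831, -1.957, 5.034, 0.002, -0.138, 0.042]
[0.57062, 0.285, -0.019] [3.824, -0.324, 5.034, 0.002, -0.138, 0.042]
```

{"method": "jog_arm", "body": {"plan": [[0, -1.0, 0, 0, -0.14, 0, -0.7], [0, -1.96, 0, 0, -0.14, 0, -0.7], [0.9, -1.96, 1.2, 0, -0.14, 0, -0.7], [1.7, -1.96, 2.3, 0, -0.14, 0, -0.7], [2.5, -1.96, 3.3, 0, -0.14, 0, -0.7], [3.3, -1.96, 4.4, 0, -0.14, 0, -0.7], [3.83, -1.96, 5.03, 0, -0.14, 0, -0.7], [3.83, -1.96, 5.03, 0, -0.14, 0, -0.7]]}}

```text
clock: 13.87
eef_pos: [0.5738, 0.2891, 0.0307]
tcp_rot: [-1.568, -0.045, 0.031]
contact_force: [0.6, -0.4, 0.5]
opening: 0.0233
```

```bash
python3 - <<'E'
from n import *
from workcell import optics
x,y=slot(0)
way([x,y,.01],[x,y,-.019])
w=optics.camera("wrist");cv2.imwrite("pics/k_w.png",w["color"][:,:,::-1]);np.savez("pics/k_w.npz",**w)
E
```

```text
t 13.87 p [0.5738 0.2891 0.0307] F [ 0.6 -0.4  0.5] op 0.0233 q [ 0.29  0.54  1.5  -0.    1.09  0.25]
[0.57062, 0.285, 0.01] [-0.12, 0.689, -0.133, -0.019, 0.027, 0.084]
[0.57062, 0.285, -0.019] [-0.129, 1.656, -0.135, -0.019, 0.027, 0.084]
```

View pics/k_w.png

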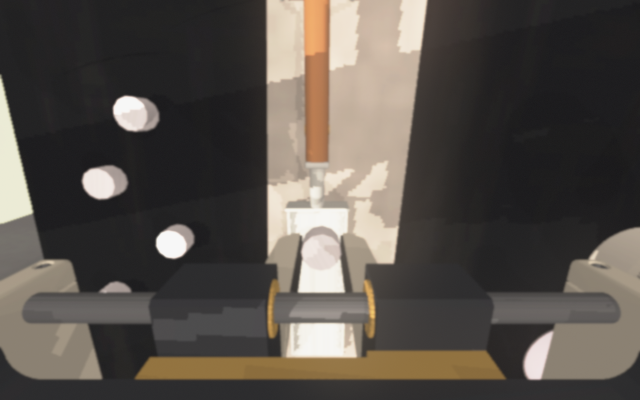

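```bash
python3 - <<'E'
from h import *
w=dict(np.load("pics/k_w.npz"))
print("handle front",ray(w,[316.5,164],.061).round(4),"handle top of img",ray(w,[317,2],.061).round(4),"wall",ray(w,[[287,208],[347,208]],.024).round(4))
P=cloud(w);print(P[60:160:20,316].round(3).tolist(),P[203:216:3,300].round(3).tolist())
E
```

```text
handle front [[0.5679 0.34   0.061 ]] handle top of img [[0.5645 0.4236 0.061 ]] wall [[0.5472 0.3003 0.024 ]
 [0.5924 0.3024 0.024 ]]
[[0.565, 0.396, 0.062], [0.566, 0.386, 0.061], [0.566, 0.376, 0.061], [0.566, 0.365, 0.06], [0.567, 0.354, 0.061]] [[0.556, 0.301, 0.013], [0.557, 0.301, 0.02], [0.557, 0.301, 0.026], [0.556, 0.292, 0.007], [0.556, 0.29, 0.008]]
```

{"method": "jog_arm", "body": {"plan": [[-0.13, 0.4, -0.13, 0, 0, 0, -0.7], [-0.13, 0.9, -0.13, 0, 0, 0, -0.7], [-0.13, 1.3, -0.13, 0, 0, 0, -0.7], [-0.13, 1.5, -0.13, 0, 0, 0, -0.7], [-0.13, 1.65, -0.13, 0, 0, 0, -0.7], [-0.13, 1.65, -0.13, 0, 0, 0, -0.7], [-0.13, 1.65, -0.13, 0, 0, 0, -0.7], [-0.13, 1.65, -0.13, 0, 0, 0, -0.7]]}}

```text
clock: 14.58
eef_pos: [0.5689, 0.2829, -0.0186]
tcp_rot: [-1.57, -0.043, 0.032]
contact_force: [0.8, 0.0, 0.1]
opening: 0.0234
```

{"method": "jog_arm", "body": {"plan": [[0.03, 0.05, 0, 0, 0, 0, -0.7], [0.03, 0.05, 0, 0, 0, 0, -0.7], [0.03, 0.05, 0, 0, 0, 0, -0.2], [0.03, 0.05, 0, 0, 0, 0, -0.2], [0.03, 0.05, 0, 0, 0, 0, -0.2], [0.03, -0.5, 0, 0, 0, 0, -0.2], [0.03, -1.3, 0, 0, 0, 0, -0.2], [0.03, -1.6, 0, 0, 0, 0, 0]]}}

```text
clock: 15.25
eef_pos: [0.5709, 0.2834, 0.032]
tcp_rot: [-1.569, -0.046, 0.03]
contact_force: [1.0, 0.0, 1.2]
opening: 0.0407
```

```bash
python3 - <<'E'
from n import *
from workcell import optics
w=optics.camera("wrist");cv2.imwrite("pics/l_w.png",w["color"][:,:,::-1]);np.savez("pics/l_w.npz",**w)
P=cloud(w);g=(P[...,2]>.02)&(P[...,2]<.028)&(np.hypot(P[...,0]-.57,P[...,1]-.283)<.016);print("slug",np.nanmedian(P[g],0),np.nanmin(P[g],0),np.nanmax(P[g],0))
t=optics.camera("top");slugs(t)
way([.454,.261,.03],[.454,.261,-.029])
E
```

```text
slug [0.56900907 0.28436548 0.02351095] [0.55729575 0.27180829 0.02019189] [0.58058483 0.29746544 0.02556532]
slug px [268.5 247.3] xy [0.3932 0.2043] area 95
t 15.35 p [0.5714 0.2835 0.0317] F [-0.6  0.1  0. ] op 0.0452 q [ 0.29  0.53  1.51 -0.    1.08  0.24]
[0.454, 0.261, 0.03] [-3.945, 0.008, -0.562, -0.017, 0.025, 0.114]
[0.454, 0.261, -0.029] [-3.968, 1.975, -0.566, -0.017, 0.025, 0.114]
```

View pics/l_w.png

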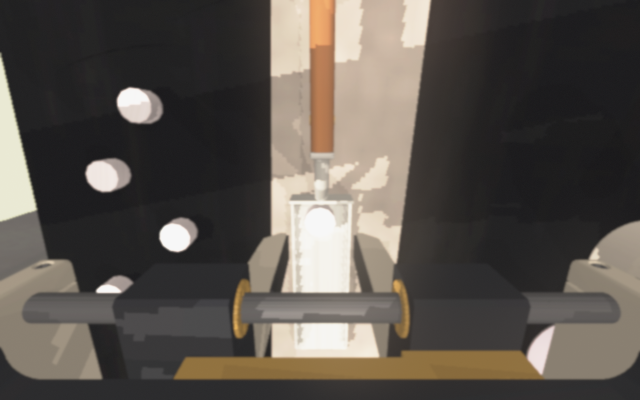

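```bash
cat >> h.py <<'E'
def wslugs(w,zlo=.011,zhi=.02):
    P=cloud(w);m=((P[...,2]>zlo)&(P[...,2]<zhi)).astype(np.uint8)
    n,l,stt,ce=cv2.connectedComponentsWithStats(m)
    for i in range(1,n):
        q=P[l==i]; a,b=np.percentile(q,2,0),np.percentile(q,98,0)
        if stt[i,4]>150 and max((b-a)[:2])<.032: print("w",ce[i].round(0),"mid",((a+b)/2)[:2].round(4),"size",(b-a)[:2].round(3))
E
python3 -c "
from h import *
wslugs(dict(np.load('pics/l_w.npz')))"
```

```text
w [135. 105.] mid [0.4339 0.3632] size [0.022 0.021]
w [103. 175.] mid [0.4031 0.3111] size [0.022 0.021]
w [175. 236.] mid [0.4532 0.2633] size [0.021 0.022]
w [619. 245.] mid [0.8215 0.2707] size [0.02  0.029]
w [110. 288.] mid [0.3931 0.2135] size [0.018 0.007]
w [541. 356.] mid [0.7842 0.1579] size [0.008 0.031]
```

{"method": "jog_arm", "body": {"plan": [[-1.2, 0, -0.2, 0, 0, 0, 0], [-2.4, 0, -0.4, 0, 0, 0, 0], [-3.4, 0, -0.56, 0, 0, 0, 0], [-3.95, 0, -0.56, 0, 0, 0, 0], [-3.95, 0, -0.56, 0, 0, 0, -0.1], [-3.95, 0, -0.56, 0, 0, 0, -0.1], [-3.95, 0.5, -0.56, 0, 0, 0, -0.1], [-3.95, 1.0, -0.56, 0, 0, 0, -0.1]]}}

```text
clock: 16.02
eef_pos: [0.4571, 0.2618, 0.0006]
tcp_rot: [-1.567, -0.05, 0.025]
contact_force: [0.4, 0.2, 0.1]
opening: 0.042
```

```bash
python3 - <<'E'
from n import *
from workcell import optics
w=optics.camera("wrist");wslugs(w)
x,y=.454,.261
way([x,y,-.029])
E
```

```text
w [290.  74.] mid [0.4333 0.3631] size [0.021 0.021]
w [241. 160.] mid [0.4027 0.3109] size [0.021 0.021]
w [477. 204.] mid [0.5632 0.2858] size [0.013 0.023]
w [316. 231.] mid [0.4526 0.2631] size [0.021 0.022]
t 16.07 p [ 0.4547  0.2608 -0.0027] F [-0.9 -0.8 -1. ] op 0.0416 q [ 0.31  0.41  1.83 -0.    0.89  0.26]
[0.454, 0.261, -0.029] [-0.031, 0.876, 0.006, -0.012, 0.021, 0.1]
```

{"method": "jog_arm", "body": {"plan": [[-0.05, 0.5, 0.04, 0, 0, 0, -0.1], [-0.05, 0.87, 0.04, 0, 0, 0, -0.1], [-0.05, 0.89, 0.04, 0, 0, 0, -0.1], [-0.05, 0.89, 0.04, 0, 0, 0, -0.7], [-0.05, 0.89, 0.04, 0, 0, 0, -0.7], [-0.05, 0.89, 0.04, 0, 0, 0, -0.7], [-0.05, 0.89, 0.04, 0, 0, 0, -0.7], [-0.05, 0.89, 0.04, 0, 0, 0, -0.7]]}}

```text
clock: 16.73
eef_pos: [0.4542, 0.2622, -0.0286]
tcp_rot: [-1.568, -0.047, 0.028]
contact_force: [1.0, -0.5, 1.3]
opening: 0.0234
```

```bash
python3 - <<'E'
from n import *
x,y=slot(1)
way([x,y,.03],[x,y,-.0195])
E
```

```text
t 16.73 p [ 0.4542  0.2622 -0.0286] F [ 1.  -0.5  1.3] op 0.0234 q [ 0.31  0.45  1.86 -0.    0.83  0.27]
[0.57179, 0.259, 0.03] [3.933, -1.905, -0.291, -0.016, 0.021, 0.118]
[0.57179, 0.259, -0.0195] [3.912, -0.256, -0.294, -0.016, 0.021, 0.118]
```

{"method": "jog_arm", "body": {"plan": [[0, -1.0, 0, 0, 0, 0.1, -0.7], [0, -1.9, -0.1, 0, 0, 0.1, -0.7], [1.1, -1.9, -0.2, 0, 0, 0.1, -0.7], [2.2, -1.9, -0.37, 0, 0, 0.1, -0.7], [3.2, -1.9, -0.37, 0, 0, 0.1, -0.7], [3.92, -1.9, -0.37, 0, 0, 0.1, -0.7], [3.92, -1.9, -0.37, 0, 0, 0.1, -0.7], [3.92, -1.3, -0.37, 0, 0, 0.1, -0.7]]}}

```text
clock: 17.4
eef_pos: [0.5757, 0.2572, 0.0151]
tcp_rot: [-1.567, -0.044, 0.03]
contact_force: [0.4, 0.8, -0.2]
opening: 0.0234
```

```bash
sed -i 's/\[.286,.260,.234,.208,.182\]/[.286,.257,.230,.204,.178]/' n.py; python3 - <<'E'
from n import *
x,y=slot(1)
way([x,y,-.0195])
E
```

```text
t 17.4 p [0.5757 0.2572 0.0151] F [ 0.4  0.8 -0.2] op 0.0234 q [0.24 0.54 1.54 0.   1.05 0.2 ]
[0.571925, 0.256, -0.0195] [-0.138, 1.151, -0.037, -0.03, 0.013, 0.087]
```

{"method": "jog_arm", "body": {"plan": [[-0.1, 0.5, -0.03, 0, 0, 0, -0.7], [-0.1, 0.9, -0.03, 0, 0, 0, -0.7], [-0.1, 1.15, -0.03, 0, 0, 0, -0.7], [-0.1, 1.15, -0.03, 0, 0, 0, -0.7], [-0.1, 1.15, -0.03, 0, 0, 0, -0.7], [-0.1, 1.15, -0.03, 0, 0, 0, -0.2], [-0.1, 1.15, -0.03, 0, 0, 0, -0.2], [-0.1, 1.15, -0.03, 0, 0, 0, -0.2]]}}

```text
clock: 18.07
eef_pos: [0.5736, 0.2565, -0.0187]
tcp_rot: [-1.567, -0.045, 0.029]
contact_force: [-0.1, 0.7, -0.3]
opening: 0.0357
```

{"method": "jog_arm", "body": {"plan": [[0, 0, 0, 0, 0, 0, -0.2], [0, -0.5, 0, 0, 0, 0, -0.2], [0, -1.3, 0, 0, 0, 0, -0.1], [0, -1.6, 0, 0, 0, 0, -0.1], [0, -1.6, 0, 0, 0, 0, -0.1], [-1, -1.6, 0, 0, 0, 0, -0.1], [-2, -1.6, 0, 0, 0, 0, -0.1], [-3, -1.6, 0, 0, 0, 0, -0.1]]}}

```text
clock: 18.73
eef_pos: [0.4817, 0.2516, 0.0273]
tcp_rot: [-1.567, -0.044, 0.029]
contact_force: [0.1, 0.0, -0.5]
opening: 0.0418
```

```bash
python3 - <<'E'
from n import *
from workcell import optics
w=optics.camera("wrist");wslugs(w);wslugs(w,.0205,.028);cv2.imwrite("pics/m_w.png",w["color"][:,:,::-1])
x,y=.403,.310
way([x,y,.02],[x,y,-.029])
E
```

```text
w [258.  63.] mid [0.4336 0.363 ] size [0.021 0.021]
w [216. 139.] mid [0.4028 0.3108] size [0.022 0.021]
w [429. 180.] mid [0.5631 0.2857] size [0.012 0.023]
w [428. 212.] mid [0.5677 0.2596] size [0.016 0.018]
w [442. 188.] mid [0.5686 0.2839] size [0.022 0.021]
w [440. 222.] mid [0.5714 0.2571] size [0.022 0.022]
t 18.78 p [0.4734 0.251  0.0261] F [-7.  -1.3 -0.5] op 0.0422 q [0.28 0.39 1.77 0.   0.98 0.23]
[0.403, 0.31, 0.02] [-2.249, 0.206, 2.075, -0.016, 0.024, 0.003]
[0.403, 0.31, -0.029] [-2.25, 1.839, 2.072, -0.016, 0.024, 0.003]
```

View pics/m_w.png

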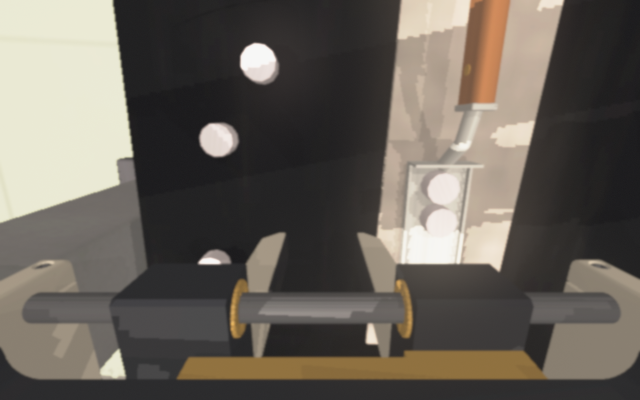

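{"method": "jog_arm", "body": {"plan": [[-0.8, 0.2, 0.8, 0, 0, 0, -0.1], [-1.6, 0.2, 1.6, 0, 0, 0, -0.1], [-2.27, 0.2, 2.08, 0, 0, 0, -0.1], [-2.27, 0.2, 2.08, 0, 0, 0, -0.1], [-2.27, 0.2, 2.08, 0, 0, 0, -0.1], [-2.27, 0.6, 2.08, 0, 0, 0, -0.1], [-2.27, 1.1, 2.08, 0, 0, 0, -0.1], [-2.27, 1.5, 2.08, 0, 0, 0, -0.1]]}}

```text
clock: 19.45
eef_pos: [0.4039, 0.3097, -0.0195]
tcp_rot: [-1.569, -0.038, 0.036]
contact_force: [-1.4, -1.2, 0.1]
opening: 0.042
```

```bash
python3 - <<'E'
from n import *
from workcell import optics
w=optics.camera("wrist");wslugs(w)
x,y=.403,.310
way([x,y,-.029])
E
```

```text
w [609.  16.] mid [0.5427 0.4434] size [0.008 0.004]
w [376. 163.] mid [0.4328 0.3634] size [0.021 0.021]
w [319. 243.] mid [0.402  0.3112] size [0.021 0.022]
w [547. 273.] mid [0.5545 0.2925] size [0.019 0.019]
w [556. 286.] mid [0.5593 0.2878] size [0.006 0.01 ]
t 19.5 p [ 0.4023  0.3088 -0.0217] F [ 0.2 -0.7 -1.5] op 0.0419 q [0.43 0.42 1.88 0.   0.84 0.39]
[0.403, 0.31, -0.029] [0.027, 0.245, 0.038, -0.003, 0.015, -0.02]
```

{"method": "jog_arm", "body": {"plan": [[0.0, 0.25, 0.06, 0, 0, 0, -0.1], [0.0, 0.25, 0.06, 0, 0, 0, -0.1], [0.0, 0.25, 0.06, 0, 0, 0, -0.7], [0.0, 0.25, 0.06, 0, 0, 0, -0.7], [0.0, 0.25, 0.06, 0, 0, 0, -0.7], [0.0, 0.25, 0.06, 0, 0, 0, -0.7], [0.0, 0.25, 0.06, 0, 0, 0, -0.7], [0.0, 0.25, 0.06, 0, 0, 0, -0.7]]}}

```text
clock: 20.17
eef_pos: [0.4027, 0.3108, -0.0286]
tcp_rot: [-1.57, -0.036, 0.038]
contact_force: [0.7, -0.0, 2.3]
opening: 0.0237
```

```bash
python3 - <<'E'
from n import *
x,y=slot(2)
way([x,y,.03],[x,y,-.0195])
E
```

```text
t 20.17 p [ 0.4027  0.3108 -0.0286] F [ 0.7 -0.   2.3] op 0.0237 q [0.44 0.43 1.88 0.   0.83 0.39]
[0.57314, 0.229, 0.03] [5.546, -1.961, -2.991, -0.007, 0.016, -0.008]
[0.57314, 0.229, -0.0195] [5.547, -0.311, -2.992, -0.007, 0.016, -0.008]
```

{"method": "jog_arm", "body": {"plan": [[0, -1.0, 0, 0, 0, 0, -0.7], [0.3, -1.96, -0.2, 0, 0, 0, -0.7], [1.4, -1.96, -0.8, 0, 0, 0, -0.7], [2.5, -1.96, -1.4, 0, 0, 0, -0.7], [3.6, -1.96, -2.0, 0, 0, 0, -0.7], [4.7, -1.96, -2.6, 0, 0, 0, -0.7], [5.5, -1.96, -2.99, 0, 0, 0, -0.7], [5.5, -1.96, -2.99, 0, 0, 0, -0.7]]}}

```text
clock: 20.83
eef_pos: [0.5774, 0.2262, 0.0303]
tcp_rot: [-1.57, -0.037, 0.031]
contact_force: [0.9, 0.2, 0.2]
opening: 0.0236
```

{"method": "jog_arm", "body": {"plan": [[0, 0, 0, 0, 0, 0, -0.7], [0, 0.5, 0, 0, 0, 0, -0.7], [0, 0.9, 0, 0, 0, 0, -0.7], [0, 0.9, 0, 0, 0, 0, -0.7], [0, 0.9, 0, 0, 0, 0, -0.7], [0, 0.9, 0, 0, 0, 0, -0.7], [0, 0.9, 0, 0, 0, 0, -0.7], [0, 0.9, 0, 0, 0, 0, -0.7]]}}

```text
clock: 21.5
eef_pos: [0.5778, 0.2266, 0.004]
tcp_rot: [-1.57, -0.038, 0.031]
contact_force: [1.2, -0.2, -0.8]
opening: 0.0231
```

```bash
python3 - <<'E'
from n import *
x,y=slot(2)
way([x,y,-.0195])
E
```

```text
t 21.5 p [0.5778 0.2266 0.004 ] F [ 1.2 -0.2 -0.8] op 0.0231 q [ 0.19  0.54  1.57 -0.    1.02  0.15]
[0.57314, 0.229, -0.0195] [-0.156, 0.784, 0.086, -0.005, -0.014, 0.048]
```

{"method": "jog_arm", "body": {"plan": [[-0.16, 0.2, 0.08, 0, 0, 0, -0.7], [-0.16, 0.6, 0.08, 0, 0, 0, -0.7], [-0.16, 0.78, 0.08, 0, 0, 0, -0.7], [-0.16, 0.78, 0.08, 0, 0, 0, -0.7], [-0.16, 0.78, 0.08, 0, 0, 0, -0.7], [-0.16, 0.78, 0.08, 0, 0, 0, -0.2], [-0.16, 0.78, 0.08, 0, 0, 0, -0.2], [-0.16, 0.78, 0.08, 0, 0, 0, -0.2]]}}

```text
clock: 22.17
eef_pos: [0.5733, 0.2288, -0.0192]
tcp_rot: [-1.57, -0.039, 0.03]
contact_force: [0.2, 0.4, -0.1]
opening: 0.0361
```

{"method": "jog_arm", "body": {"plan": [[0, 0, 0, 0, 0, 0, -0.2], [0, -0.5, 0, 0, 0, 0, -0.2], [0, -1.3, 0, 0, 0, 0, -0.1], [0, -1.6, 0, 0, 0, 0, -0.1], [0, -1.6, 0, 0, 0, 0, -0.1], [-1, -1.6, 0.5, 0, 0, 0, -0.1], [-2, -1.6, 1.2, 0, 0, 0, -0.1], [-3, -1.6, 2, 0, 0, 0, -0.1]]}}

```text
clock: 22.83
eef_pos: [0.4793, 0.2841, 0.0273]
tcp_rot: [-1.57, -0.036, 0.029]
contact_force: [0.1, 1.0, 0.1]
opening: 0.0418
```

```bash
python3 - <<'E'
from n import *
from workcell import optics
w=optics.camera("wrist");wslugs(w);wslugs(w,.0205,.028);cv2.imwrite("pics/n_w.png",w["color"][:,:,::-1])
t=optics.camera("top");slugs(t)
x,y=.4335,.363
way([x,y,.02],[x,y,-.029])
E
```

```text
w [275. 167.] mid [0.4426 0.3249] size [0.021 0.021]
w [428. 218.] mid [0.5654 0.2874] size [0.016 0.019]
w [439. 229.] mid [0.5683 0.2839] size [0.021 0.021]
w [437. 256.] mid [0.5711 0.2622] size [0.021 0.012]
slug px [268.4 247.5] xy [0.3927 0.2045] area 90
t 22.93 p [0.4745 0.2866 0.027 ] F [ 0.2 -0.3  0.1] op 0.0419 q [0.34 0.42 1.72 0.   1.   0.29]
[0.4335, 0.363, 0.02] [-1.245, 0.235, 2.607, -0.004, 0.018, 0.0]
[0.4335, 0.363, -0.029] [-1.245, 1.868, 2.607, -0.004, 0.018, 0.0]
```

View pics/n_w.png

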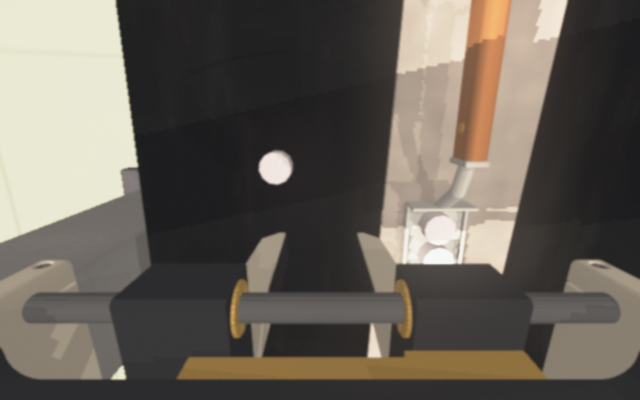

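```bash
python3 - <<'E'
from n import *
x,y=.4425,.3245
way([x,y,.02],[x,y,-.029])
E
```

```text
t 22.93 p [0.4745 0.2866 0.027 ] F [ 0.2 -0.3  0.1] op 0.0419 q [0.34 0.42 1.72 0.   1.   0.29]
[0.4425, 0.3245, 0.02] [-1.006, 0.234, 1.311, -0.004, 0.018, 0.0]
[0.4425, 0.3245, -0.029] [-1.006, 1.868, 1.311, -0.004, 0.018, 0.0]
```

{"method": "jog_arm", "body": {"plan": [[-0.6, 0.2, 0.7, 0, 0, 0, -0.1], [-1.0, 0.2, 1.3, 0, 0, 0, -0.1], [-1.0, 0.2, 1.31, 0, 0, 0, -0.1], [-1.0, 0.2, 1.31, 0, 0, 0, -0.1], [-1.0, 0.5, 1.31, 0, 0, 0, -0.1], [-1.0, 1.0, 1.31, 0, 0, 0, -0.1], [-1.0, 1.3, 1.31, 0, 0, 0, -0.1], [-1.0, 1.3, 1.31, 0, 0, 0, -0.1]]}}

```text
clock: 23.6
eef_pos: [0.4418, 0.3228, -0.0145]
tcp_rot: [-1.572, -0.033, 0.039]
contact_force: [-1.3, -0.2, 0.2]
opening: 0.0419
```

```bash
python3 - <<'E'
from n import *
from workcell import optics
w=optics.camera("wrist");wslugs(w)
way([.4425,.325,-.029])
E
```

```text
w [523.  43.] mid [0.5429 0.4436] size [0.007 0.004]
w [323. 239.] mid [0.4422 0.325 ] size [0.021 0.022]
t 23.65 p [ 0.4422  0.3232 -0.0135] F [-0.1  0.3  0.4] op 0.042 q [0.43 0.47 1.77 0.   0.91 0.38]
[0.4425, 0.325, -0.029] [0.013, 0.515, 0.06, 0.009, 0.006, -0.027]
```

{"method": "jog_arm", "body": {"plan": [[0.0, 0.3, 0.06, 0, 0, 0, -0.1], [0.0, 0.5, 0.06, 0, 0, 0, -0.1], [0.0, 0.52, 0.06, 0, 0, 0, -0.1], [0.0, 0.52, 0.06, 0, 0, 0, -0.7], [0.0, 0.52, 0.06, 0, 0, 0, -0.7], [0.0, 0.52, 0.06, 0, 0, 0, -0.7], [0.0, 0.52, 0.06, 0, 0, 0, -0.7], [0.0, 0.52, 0.06, 0, 0, 0, -0.7]]}}

```text
clock: 24.32
eef_pos: [0.4424, 0.3252, -0.0287]
tcp_rot: [-1.571, -0.035, 0.038]
contact_force: [0.1, -0.5, 0.9]
opening: 0.0233
```

```bash
python3 - <<'E'
from n import *
x,y=slot(3)
way([x,y,.03],[x,y,-.0195])
E
```

```text
t 24.32 p [ 0.4424  0.3252 -0.0287] F [ 0.1 -0.5  0.9] op 0.0233 q [0.43 0.49 1.78 0.   0.87 0.38]
[0.57431, 0.20299999999999999, 0.03] [4.201, -1.964, -4.272, 0.006, 0.008, -0.019]
[0.57431, 0.20299999999999999, -0.0195] [4.204, -0.314, -4.271, 0.006, 0.008, -0.019]
```

{"method": "jog_arm", "body": {"plan": [[0, -1.0, 0, 0, 0, 0, -0.7], [0.3, -1.96, -0.3, 0, 0, 0, -0.7], [1.1, -1.96, -1.1, 0, 0, 0, -0.7], [1.9, -1.96, -1.9, 0, 0, 0, -0.7], [2.7, -1.96, -2.7, 0, 0, 0, -0.7], [3.5, -1.96, -3.6, 0, 0, 0, -0.7], [4.07, -1.96, -4.2, 0, 0, 0, -0.7], [4.07, -1.96, -4.2, 0, 0, 0, -0.7]]}}

```text
clock: 24.98
eef_pos: [0.5747, 0.2012, 0.0303]
tcp_rot: [-1.572, -0.034, 0.032]
contact_force: [1.0, -0.3, -0.1]
opening: 0.0234
```

{"method": "jog_arm", "body": {"plan": [[0, 0, 0, 0, 0, 0, -0.7], [0, 0.5, 0, 0, 0, 0, -0.7], [0, 0.9, 0, 0, 0, 0, -0.7], [0, 0.9, 0, 0, 0, 0, -0.7], [0, 0.9, 0, 0, 0, 0, -0.7], [0, 0.9, 0, 0, 0, 0, -0.7], [0, 0.9, 0, 0, 0, 0, -0.7], [0, 0.9, 0, 0, 0, 0, -0.7]]}}

```text
clock: 25.65
eef_pos: [0.5751, 0.2016, 0.004]
tcp_rot: [-1.572, -0.036, 0.031]
contact_force: [-0.5, -0.4, 0.3]
opening: 0.0232
```

```bash
python3 - <<'E'
from n import *
x,y=slot(3)
way([x,y,-.0195])
E
```

```text
t 25.65 p [0.5751 0.2016 0.004 ] F [-0.5 -0.4  0.3] op 0.0232 q [ 0.16  0.53  1.6  -0.    1.01  0.11]
[0.57431, 0.20299999999999999, -0.0195] [-0.025, 0.784, 0.049, 0.015, -0.025, 0.027]
```

{"method": "jog_arm", "body": {"plan": [[-0.03, 0.2, 0.04, 0, 0, 0, -0.7], [-0.03, 0.6, 0.04, 0, 0, 0, -0.7], [-0.03, 0.78, 0.04, 0, 0, 0, -0.7], [-0.03, 0.78, 0.04, 0, 0, 0, -0.7], [-0.03, 0.78, 0.04, 0, 0, 0, -0.7], [-0.03, 0.78, 0.04, 0, 0, 0, -0.2], [-0.03, 0.78, 0.04, 0, 0, 0, -0.2], [-0.03, 0.78, 0.04, 0, 0, 0, -0.2]]}}

```text
clock: 26.32
eef_pos: [0.5744, 0.2027, -0.0192]
tcp_rot: [-1.572, -0.036, 0.031]
contact_force: [-0.0, -0.4, -0.1]
opening: 0.0362
```

{"method": "jog_arm", "body": {"plan": [[0, 0, 0, 0, 0, 0, -0.2], [0, -0.5, 0, 0, 0, 0, -0.2], [0, -1.3, 0, 0, 0, 0, -0.1], [0, -1.6, 0, 0, 0, 0, -0.1], [0, -1.6, 0, 0, 0, 0, -0.1], [-1, -1.6, 0, 0, 0, 0, -0.1], [-2, -1.6, 0, 0, 0, 0, -0.1], [-3, -1.6, 0, 0, 0, 0, -0.1]]}}

```text
clock: 26.98
eef_pos: [0.4828, 0.1986, 0.0274]
tcp_rot: [-1.572, -0.035, 0.031]
contact_force: [-0.2, -0.1, -0.2]
opening: 0.042
```

```bash
python3 - <<'E'
from n import *
from workcell import optics
w=optics.camera("wrist");wslugs(w);wslugs(w,.0205,.028);cv2.imwrite("pics/o_w.png",w["color"][:,:,::-1])
t=optics.camera("top");slugs(t)
x,y=.3925,.2045
way([x,y,.02],[x,y,-.029])
E
```

```text
w [435. 114.] mid [0.5625 0.2824] size [0.011 0.022]
w [430. 183.] mid [0.5662 0.2301] size [0.013 0.02 ]
w [206. 208.] mid [0.3928 0.2054] size [0.021 0.021]
w [428. 214.] mid [0.5686 0.2044] size [0.015 0.018]
w [453. 112.] mid [0.5687 0.2833] size [0.021 0.021]
w [451. 152.] mid [0.5713 0.2568] size [0.021 0.021]
w [444. 190.] mid [0.5712 0.2288] size [0.022 0.021]
w [440. 224.] mid [0.5722 0.2024] size [0.021 0.021]
slug px [270.8 262.2] xy [0.3543 0.1975] area 42
t 27.08 p [0.4775 0.1985 0.0268] F [ 1.  -0.5 -0.4] op 0.042 q [ 0.18  0.37  1.81 -0.    0.97  0.14]
[0.3925, 0.2045, 0.02] [-2.822, 0.237, 0.324, 0.022, -0.015, -0.041]
[0.3925, 0.2045, -0.029] [-2.815, 1.871, 0.328, 0.022, -0.015, -0.041]
```

View pics/o_w.png

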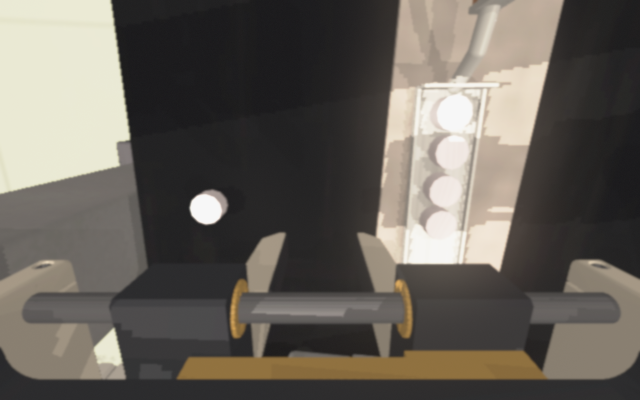

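{"method": "jog_arm", "body": {"plan": [[-1.0, 0.2, 0.33, 0, 0, 0, -0.1], [-2.0, 0.2, 0.33, 0, 0, 0, -0.1], [-2.8, 0.2, 0.34, 0, 0, 0, -0.1], [-2.8, 0.2, 0.34, 0, 0, 0, -0.1], [-2.8, 0.2, 0.34, 0, 0, 0, -0.1], [-2.8, 0.6, 0.34, 0, 0, 0, -0.1], [-2.8, 1.1, 0.34, 0, 0, 0, -0.1], [-2.8, 1.3, 0.34, 0, 0, 0, -0.1]]}}

```text
clock: 27.75
eef_pos: [0.3945, 0.2049, -0.013]
tcp_rot: [-1.573, -0.031, 0.037]
contact_force: [0.3, 0.4, -0.3]
opening: 0.0415
```

```bash
python3 - <<'E'
from n import *
from workcell import optics
w=optics.camera("wrist");wslugs(w)
way([.3925,.205,-.029])
E
```

```text
w [614. 129.] mid [0.5622 0.2833] size [0.011 0.023]
w [605. 173.] mid [0.5646 0.2572] size [0.01  0.022]
w [591. 215.] mid [0.5659 0.2295] size [0.013 0.021]
w [318. 241.] mid [0.3922 0.2054] size [0.021 0.022]
w [583. 249.] mid [0.5679 0.2061] size [0.015 0.015]
t 27.8 p [ 0.3935  0.2047 -0.0136] F [-1.  -0.4 -0.5] op 0.0414 q [ 0.23  0.32  2.02 -0.    0.8   0.19]
[0.3925, 0.205, -0.029] [-0.03, 0.513, 0.014, 0.026, -0.02, -0.056]
```

{"method": "jog_arm", "body": {"plan": [[-0.04, 0.3, 0.03, 0, 0, 0, -0.1], [-0.04, 0.5, 0.03, 0, 0, 0, -0.1], [-0.04, 0.52, 0.03, 0, 0, 0, -0.1], [-0.04, 0.52, 0.03, 0, 0, 0, -0.7], [-0.04, 0.52, 0.03, 0, 0, 0, -0.7], [-0.04, 0.52, 0.03, 0, 0, 0, -0.7], [-0.04, 0.52, 0.03, 0, 0, 0, -0.7], [-0.04, 0.52, 0.03, 0, 0, 0, -0.7]]}}

```text
clock: 28.47
eef_pos: [0.3927, 0.2056, -0.0288]
tcp_rot: [-1.573, -0.03, 0.038]
contact_force: [-0.2, -0.6, 0.8]
opening: 0.0232
```

```bash
python3 - <<'E'
from n import *
x,y=slot(4)
way([x-.001,y-.001,.03],[x-.001,y-.001,-.0195])
E
```

```text
t 28.47 p [ 0.3927  0.2056 -0.0288] F [-0.2 -0.6  0.8] op 0.0232 q [ 0.23  0.35  2.04 -0.    0.76  0.19]
[0.57448, 0.176, 0.03] [6.002, -1.983, -1.252, 0.024, -0.02, -0.044]
[0.57448, 0.176, -0.0195] [6.009, -0.333, -1.248, 0.024, -0.02, -0.044]
```

{"method": "jog_arm", "body": {"plan": [[0, -1.0, 0, 0, 0, 0, -0.7], [0.6, -1.98, -0.2, 0, 0, 0, -0.7], [1.8, -1.98, -0.4, 0, 0, 0, -0.7], [3.0, -1.98, -0.6, 0, 0, 0, -0.7], [4.1, -1.98, -0.8, 0, 0, 0, -0.7], [5.2, -1.98, -1.0, 0, 0, 0, -0.7], [5.9, -1.98, -1.24, 0, 0, 0, -0.7], [5.9, -1.98, -1.24, 0, 0, 0, -0.7]]}}

```text
clock: 29.13
eef_pos: [0.5765, 0.1747, 0.0302]
tcp_rot: [-1.573, -0.032, 0.033]
contact_force: [-0.4, 0.0, 0.2]
opening: 0.0232
```

{"method": "jog_arm", "body": {"plan": [[0, 0, 0, 0, 0, 0, -0.7], [0, 0.5, 0, 0, 0, 0, -0.7], [0, 0.9, 0, 0, 0, 0, -0.7], [0, 0.9, 0, 0, 0, 0, -0.7], [0, 0.9, 0, 0, 0, 0, -0.7], [0, 0.9, 0, 0, 0, 0, -0.7], [0, 0.9, 0, 0, 0, 0, -0.7], [0, 0.9, 0, 0, 0, 0, -0.7]]}}

```text
clock: 29.8
eef_pos: [0.5769, 0.1748, 0.004]
tcp_rot: [-1.573, -0.034, 0.032]
contact_force: [0.5, -0.5, -1.0]
opening: 0.0234
```

```bash
python3 - <<'E'
from n import *
x,y=slot(4)
way([x-.001,y-.001,-.0195])
E
```

```text
t 29.8 p [0.5769 0.1748 0.004 ] F [ 0.5 -0.5 -1. ] op 0.0234 q [ 0.11  0.52  1.62 -0.    1.    0.07]
[0.57448, 0.176, -0.0195] [-0.08, 0.782, 0.044, 0.027, -0.036, 0.01]
```

{"method": "jog_arm", "body": {"plan": [[-0.08, 0.2, 0.04, 0, 0, 0, -0.7], [-0.08, 0.6, 0.04, 0, 0, 0, -0.7], [-0.08, 0.78, 0.04, 0, 0, 0, -0.7], [-0.08, 0.78, 0.04, 0, 0, 0, -0.7], [-0.08, 0.78, 0.04, 0, 0, 0, -0.7], [-0.08, 0.78, 0.04, 0, 0, 0, -0.2], [-0.08, 0.78, 0.04, 0, 0, 0, -0.2], [-0.08, 0.78, 0.04, 0, 0, 0, -0.2]]}}

```text
clock: 30.47
eef_pos: [0.5746, 0.1759, -0.0193]
tcp_rot: [-1.573, -0.034, 0.032]
contact_force: [0.1, -0.1, -0.1]
opening: 0.0361
```

{"method": "jog_arm", "body": {"plan": [[0, 0, 0, 0, 0, 0, -0.2], [0, -0.5, 0, 0, 0, 0, -0.2], [0, -1.3, 0, 0, 0, 0, -0.1], [0, -2.3, 0, 0, 0, 0, -0.1], [0, -3.2, 0, 0, 0, 0, -0.1], [0, -3.5, 1, 0, 0, 0, -0.1], [0, -3.5, 2, 0, 0, 0, -0.1], [0, -3.5, 3, 0, 0, 0, -0.1]]}}

```text
clock: 31.13
eef_pos: [0.5719, 0.2669, 0.0875]
tcp_rot: [-1.572, -0.035, 0.028]
contact_force: [-0.0, -0.4, -0.2]
opening: 0.0419
```

```bash
python3 - <<'E'
from n import *
from workcell import optics
w=optics.camera("wrist");np.savez("pics/p_w.npz",**w);cv2.imwrite("pics/p_w.png",w["color"][:,:,::-1])
t=optics.camera("side");crop(t,"pics/p_s.png",240,120,400,240,5)
s=st()
E
```

```text
t 31.23 p [0.5703 0.2701 0.0861] F [-0.5 -0.4 -0.4] op 0.0414 q [ 0.27  0.47  1.46 -0.    1.2   0.22]
```

View pics/p_w.png

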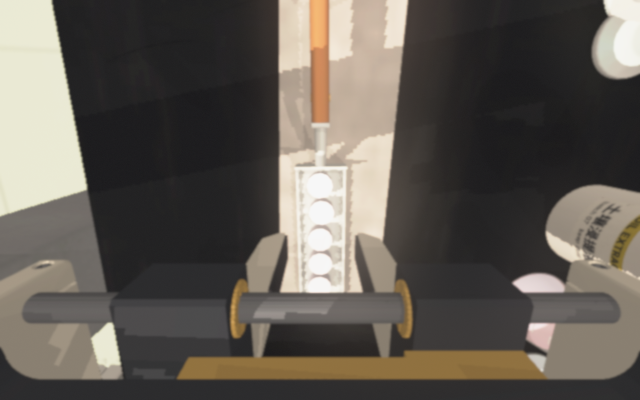

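View pics/p_s.png

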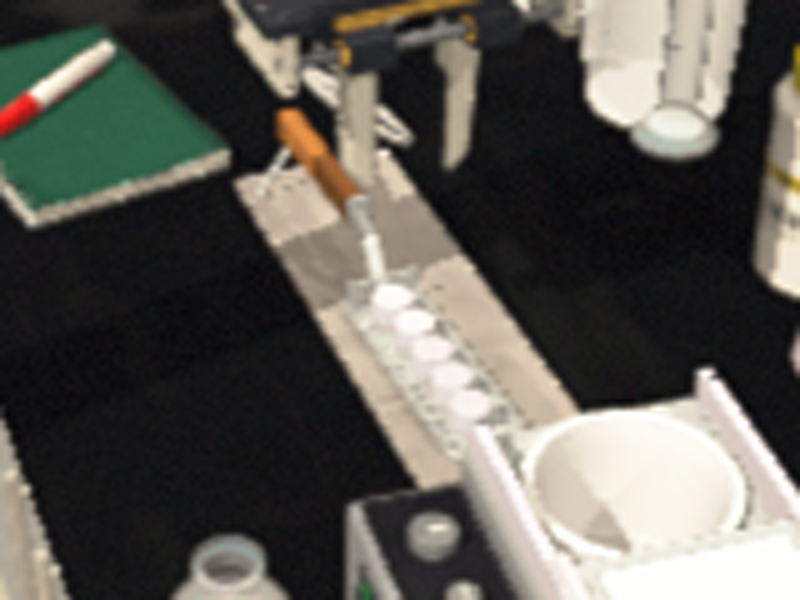

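```bash
python3 - <<'E'
from n import *
w=dict(np.load("pics/p_w.npz"));P=cloud(w)
for r in(20,50,80,110):
    q=P[r,290:350];m=(q[:,2]>.055)&(q[:,2]<.066);print(r,q[m].mean(0).round(4),q[m,0].min().round(4),q[m,0].max().round(4))
print("front end",ray(w,[320,123],.061))
way([.5668,.372,.06],[.5668,.372,-.005])
E
```

```text
20 [0.5641 0.4099 0.0601] 0.5573 0.5708
50 [0.5652 0.3911 0.06  ] 0.5586 0.5716
80 [0.5659 0.3712 0.0599] 0.5592 0.5726
110 [0.5671 0.3502 0.0603] 0.5606 0.5735
front end [[0.5678029  0.34072479 0.061     ]]
t 31.23 p [0.5703 0.2701 0.0861] F [-0.5 -0.4 -0.4] op 0.0414 q [ 0.27  0.47  1.46 -0.    1.2   0.22]
[0.5668, 0.372, 0.06] [0.033, 0.868, 3.398, 0.007, -0.004, 0.026]
[0.5668, 0.372, -0.005] [0.027, 3.035, 3.4, 0.007, -0.004, 0.026]
```

{"method": "jog_arm", "body": {"plan": [[0, 0, 1.2, 0, 0, 0, -0.1], [0, 0, 2.4, 0, 0, 0, -0.1], [0, 0, 3.4, 0, 0, 0, -0.1], [0, 0.5, 3.4, 0, -0.05, 0, -0.1], [0, 0.8, 3.4, 0, -0.05, 0, -0.1], [0, 0.8, 3.4, 0, -0.05, 0, -0.1], [0, 0.8, 3.4, 0, -0.05, 0, -0.1], [0, 0.8, 3.4, 0, -0.05, 0, -0.1]]}}

```text
clock: 31.9
eef_pos: [0.5663, 0.3708, 0.0623]
tcp_rot: [-1.571, -0.04, 0.036]
contact_force: [0.3, -0.6, 0.1]
opening: 0.042
```

```bash
python3 - <<'E'
from n import *
way([.566,.372,-.006],yaw=2.8)
E
```

```text
t 31.9 p [0.5663 0.3708 0.0623] F [ 0.3 -0.6  0.1] op 0.042 q [ 0.42  0.57  1.36 -0.    1.21  0.37]
[0.566, 0.372, -0.006] [-0.014, 2.277, 0.044, 0.01, -0.002, 0.025]
```

{"method": "jog_arm", "body": {"plan": [[0, 0.8, 0.04, 0, 0, 0, -0.1], [0, 1.5, 0.04, 0, 0, 0, -0.1], [0, 2.1, 0.04, 0, 0, 0, -0.1], [0, 2.28, 0.04, 0, 0, 0, -0.1], [0, 2.28, 0.04, 0, 0, 0, -0.1], [0, 2.28, 0.04, 0, 0, 0, -0.1], [0, 2.28, 0.04, 0, 0, 0, -0.9], [0, 2.28, 0.04, 0, 0, 0, -0.9]], "grip_force": 60}}

```text
clock: 32.57
eef_pos: [0.5676, 0.3723, -0.0043]
tcp_rot: [-1.57, -0.042, 0.034]
contact_force: [-0.2, -0.5, 0.4]
opening: 0.0326
```

{"method": "jog_arm", "body": {"plan": [[0, 0, 0, 0, 0, 0, -0.9], [0, 0, 0, 0, 0, 0, -0.9], [0, 0, 0, 0, 0, 0, -0.9], [0, 0, 0, 0, 0, 0, -0.9], [0, 0, 0, 0, 0, 0, -0.9], [0, 0, 0, 0, 0, 0, -0.9], [0, 0, 0, 0, 0, 0, -0.9], [0, 0, 0, 0, 0, 0, -0.9]]}}

```text
clock: 33.23
eef_pos: [0.5679, 0.3726, -0.0036]
tcp_rot: [-1.57, -0.043, 0.033]
contact_force: [-0.8, -0.4, 5.7]
opening: 0.0135
```

```bash
python3 - <<'E'
from n import *
from workcell import optics
w=optics.camera("side");crop(w,"pics/q_s.png",240,120,400,240,5)
s=st()
R=Rn.from_rotvec(s["tcp_rot"]);print(R.as_matrix().round(3),s["eef_pos"].tolist(),s["tcp_rot"].tolist())
E
```

```text
t 33.28 p [ 0.5679  0.3726 -0.0036] F [-0.9  0.7  5.3] op 0.0138 q [ 0.42  0.64  1.42 -0.    1.08  0.37]
[[ 0.999  0.006 -0.049]
 [ 0.049  0.001  0.999]
 [ 0.006 -1.     0.   ]] [0.5678702623564923, 0.37259782178017004, -0.003569864909480143] [-1.56987930677508, -0.04293461589405626, 0.03333497737222768]
```

View pics/q_s.png

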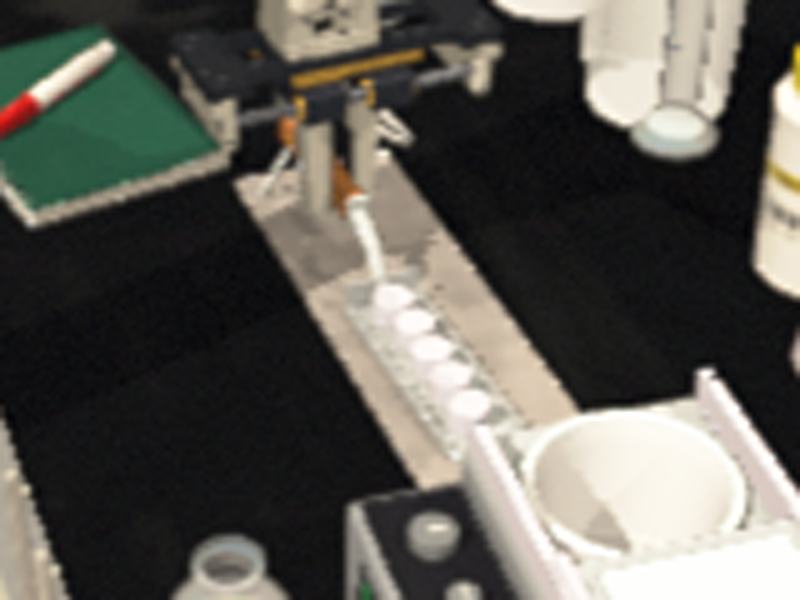

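{"method": "jog_arm", "body": {"plan": [[0, -0.1, 0, 0, 0, 0, -0.9], [0, -0.2, 0, 0, 0, 0, -0.9], [0, -0.35, 0, 0, 0, 0, -0.9], [0, -0.5, 0, 0, 0, 0, -0.9], [0, -0.65, 0, 0, 0, 0, -0.9], [0, -0.8, 0, 0, 0, 0, -0.9], [0, -0.9, 0, 0, 0, 0, -0.9], [0, -1.0, 0, 0, 0, 0, -0.9]]}}

```text
clock: 33.95
eef_pos: [0.5678, 0.3727, 0.027]
tcp_rot: [-1.57, -0.043, 0.033]
contact_force: [-0.7, -0.8, -3.6]
opening: 0.0137
```

```bash
python3 - <<'E'
from n import *
from workcell import optics
w=optics.camera("side");crop(w,"pics/r_s.png",240,120,400,240,5);np.savez("pics/r_s.npz",**w)
w=optics.camera("wrist");cv2.imwrite("pics/r_w.png",w["color"][:,:,::-1]);np.savez("pics/r_w.npz",**w)
s=st()
R=Rn.from_rotvec(s["tcp_rot"]);print(R.as_matrix().round(3))
P=cloud(w)
E
```

```text
t 34.05 p [0.5681 0.3728 0.0272] F [ 0.  -0.1 -2.1] op 0.0137 q [ 0.42  0.61  1.39 -0.    1.14  0.37]
[[ 0.999  0.007 -0.048]
 [ 0.048  0.001  0.999]
 [ 0.007 -1.     0.001]]
```

View pics/r_s.png

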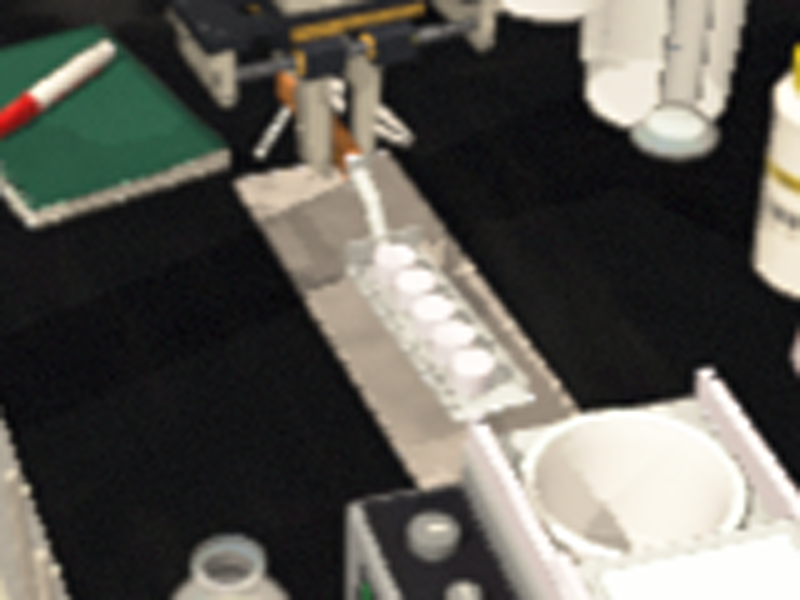

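View pics/r_w.png

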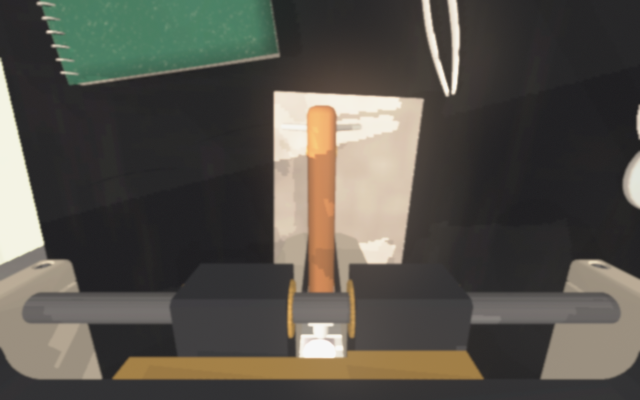

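```bash
python3 - <<'E'
from n import *
w=dict(np.load("pics/r_w.npz"));P=cloud(w)
for r in(110,150,200,240): q=P[r,312:332];print("handle",r,np.nanmean(q,0).round(4))
s=dict(np.load("pics/r_s.npz"));Q=cloud(s)
for (u,v) in[(395,257),(413,282),(432,307),(450,333),(472,362)]:
    a,b=int(240+u/5),int(120+v/5);print("slugtop",np.nanmedian(Q[b-1:b+1,a-1:a+2].reshape(-1,3),0).round(4))
E
```

```text
handle 110 [0.5634 0.4534 0.0913]
handle 150 [0.5642 0.4355 0.0919]
handle 200 [0.5654 0.4111 0.0916]
handle 240 [0.5664 0.3898 0.0917]
slugtop [0.5723 0.2823 0.0544]
slugtop [0.5711 0.2557 0.0546]
slugtop [0.5725 0.231  0.0539]
slugtop [0.574  0.2037 0.0544]
slugtop [0.5738 0.1751 0.0539]
```

```bash
cat >> n.py <<'E'
POT=np.array([.579,.004,.108]);YF=np.array([.080,.9968,0])
def tcp_for(edge,yaw,tilt,v=(0,.2206,-.0086)):
    r=Rn.from_euler('z',yaw,degrees=True)*Rn.from_euler('x',tilt,degrees=True)
    return np.asarray(edge)+r.apply(v), Rt(yaw,tilt)
def edge_now(s,v=(0,.2206,-.0086)):
    R=Rn.from_rotvec(s["tcp_rot"])*Rt(0,0).inv()
    e=s["eef_pos"]-R.apply(v); d=e-POT; return e.round(4),"yf",round(float(d@YF),4),"xf",round(float(d@[.9968,-.08,0]),4),"dz",round(float(d[2]),4), R.as_euler('ZXY',degrees=True).round(1)
E
python3 - <<'E'
from n import *
s=st();print(edge_now(s))
p,R=tcp_for(POT+YF*.105+[0,0,.045],-4.6,0);print(p,goto(s,p,R))
E
```

```text
t 34.05 p [0.5681 0.3728 0.0272] F [ 0.  -0.1 -2.1] op 0.0137 q [ 0.42  0.61  1.39 -0.    1.14  0.37]
(array([0.5788, 0.1524, 0.0356]), 'yf', 0.1479, 'xf', -0.0121, 'dz', -0.0724, array([ 2.8,  0.1, -0.4]))
[0.60509188 0.32855342 0.1444    ] [1.188, -3.899, -1.528, -0.013, 1.23, 0.069]
```

{"method": "jog_arm", "body": {"plan": [[0, -0.3, 0, 0, 0, 0, -0.9], [0, -0.8, 0, 0, 0, 0, -0.9], [0, -1.4, 0, 0, 0, 0, -0.9], [0, -2.0, 0, 0, 0, 0, -0.9], [0, -2.6, 0, 0, 0, 0, -0.9], [0, -3.2, 0, 0, 0, 0, -0.9], [0, -3.6, 0, 0, 0, 0, -0.9], [0, -3.9, 0, 0, 0, 0, -0.9]]}}

```text
clock: 34.72
eef_pos: [0.5677, 0.3729, 0.1462]
tcp_rot: [-1.569, -0.045, 0.031]
contact_force: [0.6, -0.1, -2.6]
opening: 0.0136
```

```bash
python3 - <<'E'
from n import *
s=st();print(edge_now(s))
p,R=tcp_for(POT+YF*.090+[0,0,.045],-4.6,0);print(p,goto(s,p,R))
E
```

```text
t 34.72 p [0.5677 0.3729 0.1462] F [ 0.6 -0.1 -2.6] op 0.0136 q [ 0.42  0.51  1.25 -0.    1.37  0.37]
(array([0.5784, 0.1525, 0.1545]), 'yf', 0.148, 'xf', -0.0125, 'dz', 0.0465, array([ 2.8,  0.1, -0.5]))
[0.60389188 0.31360142 0.1444    ] [1.107, 0.068, -2.032, -0.022, 1.23, 0.087]
```

{"method": "jog_arm", "body": {"plan": [[0.1, 0, -0.1, 0, 0.1, 0, -0.9], [0.25, 0, -0.4, 0, 0.3, 0, -0.9], [0.45, 0, -0.8, 0, 0.5, 0, -0.9], [0.65, 0, -1.2, 0, 0.75, 0, -0.9], [0.85, 0, -1.6, 0, 0.95, 0, -0.9], [1.0, 0, -1.85, 0, 1.15, 0, -0.9], [1.1, 0, -2.0, 0, 1.23, 0, -0.9], [1.1, 0, -2.0, 0, 1.23, 0, -0.9]]}}

```text
clock: 35.38
eef_pos: [0.6047, 0.3128, 0.1461]
tcp_rot: [-1.568, 0.058, -0.072]
contact_force: [-0.0, -0.3, -2.6]
opening: 0.0135
```

```bash
python3 - <<'E'
from n import *
from workcell import optics
s=st();print(edge_now(s))
p,R=tcp_for(POT+YF*.044+[0,0,.020],-4.6,0);print(p,goto(s,p,R))
p,R=tcp_for(POT+YF*.044+[0,0,.020],-4.6,12);print(p,goto(s,p,R))
w=optics.camera("side");crop(w,"pics/s_s.png",260,110,440,250,4);np.savez("pics/s_s.npz",**w)
w=optics.camera("top");crop(w,"pics/s_t.png",200,130,420,260,3);np.savez("pics/s_t.npz",**w)
E
```

```text
t 35.38 p [0.6047 0.3128 0.1461] F [-0.  -0.3 -2.6] op 0.0135 q [ 0.31  0.51  1.25 -0.    1.37  0.4 ]
(array([0.5863, 0.0929, 0.1541]), 'yf', 0.0892, 'xf', 0.0002, 'dz', 0.0461, array([-4.8,  0.1, -0.5]))
[0.60021188 0.26774862 0.1194    ] [-0.033, 0.885, -1.51, -0.023, -0.027, 0.083]
[0.59996867 0.26472579 0.16545325] [-0.02, -0.651, -1.607, 1.977, -0.018, 0.086]
```

View pics/s_s.png

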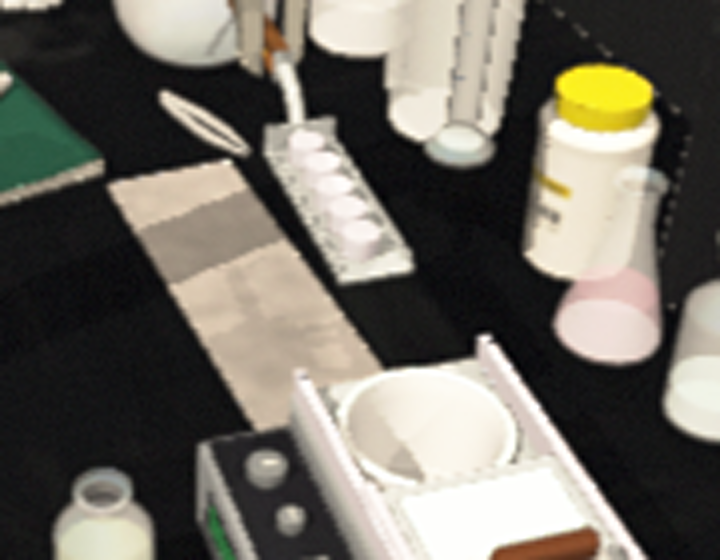

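View pics/s_t.png

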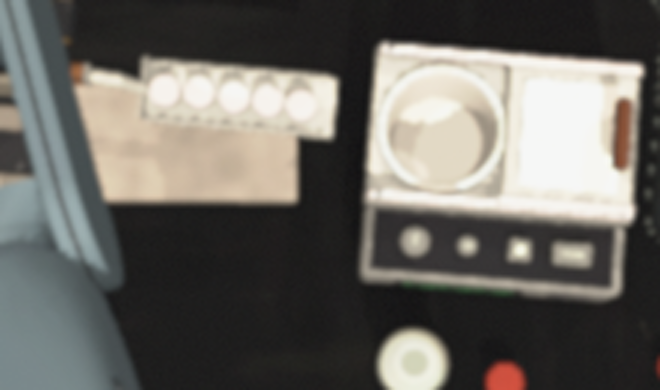

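```bash
python3 - <<'E'
from n import *
t=dict(np.load("pics/s_t.npz"));s=dict(np.load("pics/s_s.npz"))
e=np.array([[337,77],[332,139]])/3+[200,130];print("edge top cam",ray(t,e,.159).round(4))
e=np.array([[340,282],[413,268]])/4+[260,110];print("edge side cam",ray(s,e,.155).round(4))
E
```

```text
edge top cam [[0.6081 0.0877 0.159 ]
 [0.5579 0.0914 0.159 ]]
edge side cam [[0.5605 0.09   0.155 ]
 [0.6091 0.0875 0.155 ]]
```

```bash
sed -i 's/(0,.2206,-.0086)/(.002,.2245,-.0086)/g' n.py; python3 - <<'E'
from n import *
s=st();print(edge_now(s))
p,R=tcp_for(POT+YF*.045+[0,0,.025],-4.6,0);print(p,goto(s,p,R))
E
```

```text
t 35.48 p [0.6037 0.3144 0.1463] F [ 0.7  0.6 -2.6] op 0.0137 q [ 0.32  0.51  1.25 -0.    1.37  0.4 ]
(array([0.5835, 0.0908, 0.1542]), 'yf', 0.0869, 'xf', -0.0024, 'dz', 0.0462, array([-4.6,  0.2, -0.5]))
[0.60259822 0.27247246 0.1244    ] [0.069, 0.725, -1.398, -0.03, -0.005, 0.081]
```

{"method": "jog_arm", "body": {"plan": [[0, 0, -0.1, 0, 0, 0, -0.9], [0.02, 0, -0.35, 0, 0, 0, -0.9], [0.04, 0.1, -0.65, 0, 0, 0.05, -0.9], [0.06, 0.3, -0.95, 0, 0, 0.08, -0.9], [0.07, 0.5, -1.2, 0, 0, 0.08, -0.9], [0.07, 0.7, -1.38, 0, 0, 0.08, -0.9], [0.07, 0.72, -1.4, 0, 0, 0.08, -0.9], [0.07, 0.72, -1.4, 0, 0, 0.08, -0.9]]}}

```text
clock: 36.15
eef_pos: [0.6021, 0.2716, 0.1236]
tcp_rot: [-1.567, 0.065, -0.063]
contact_force: [-0.0, 0.1, -2.1]
opening: 0.0134
```

```bash
python3 - <<'E'
from n import *
s=st();print(edge_now(s))
for a in(4,8,12):
    p,R=tcp_for(POT+YF*.045+[0,0,.015],-4.6,a);print(a,goto(s,p,R))
E
```

```text
t 36.15 p [0.6021 0.2716 0.1236] F [-0.   0.1 -2.1] op 0.0134 q [0.25 0.5  1.33 0.   1.32 0.33]
(array([0.5818, 0.048 , 0.1316]), 'yf', 0.0441, 'xf', -0.0008, 'dz', 0.0236, array([-4.7,  0.2,  0.1]))
4 [0.014, -0.215, 0.031, 0.641, -0.015, -0.015]
8 [0.014, -0.737, -0.002, 1.308, -0.016, -0.015]
12 [0.013, -1.255, -0.072, 1.974, -0.016, -0.014]
```

{"method": "jog_arm", "body": {"plan": [[0, 0.0, 0.03, 0.2, 0, 0, -0.9], [0, -0.1, 0.03, 0.45, 0, 0, -0.9], [0, -0.3, 0.03, 0.75, 0, 0, -0.9], [0, -0.55, 0.02, 1.05, 0, 0, -0.9], [0, -0.8, 0, 1.4, 0, 0, -0.9], [0, -1.05, -0.04, 1.7, 0, 0, -0.9], [0, -1.25, -0.07, 1.97, 0, 0, -0.9], [0, -1.25, -0.07, 1.97, 0, 0, -0.9]]}}

```text
clock: 36.82
eef_pos: [0.6031, 0.2686, 0.1629]
tcp_rot: [-1.359, 0.055, -0.071]
contact_force: [-0.1, -0.4, -2.3]
opening: 0.0136
```

```bash
python3 - <<'E'
from n import *
from workcell import optics
s=st();print(edge_now(s))
for z in(.005,0,-.004):
    p,R=tcp_for(POT+YF*.045+[0,0,z],-4.6,13);print(z,goto(s,p,R))
w=optics.camera("side");crop(w,"pics/t_s.png",280,110,440,240,5);np.savez("pics/t_s.npz",**w)
w=optics.camera("top");crop(w,"pics/t_t.png",220,130,380,220,5);np.savez("pics/t_t.npz",**w)
E
```

```text
t 36.82 p [0.6031 0.2686 0.1629] F [-0.1 -0.4 -2.3] op 0.0136 q [0.12 0.41 1.39 0.21 1.3  0.15]
(array([0.5828, 0.0482, 0.1243]), 'yf', 0.0443, 'xf', 0.0002, 'dz', 0.0163, array([-4.7, 12.1, -0.1]))
0.005 [-0.027, 0.253, -0.053, 0.152, -0.024, 0.018]
0 [-0.027, 0.416, -0.088, 0.152, -0.024, 0.018]
-0.004 [-0.027, 0.546, -0.116, 0.152, -0.024, 0.018]
```

View pics/t_s.png

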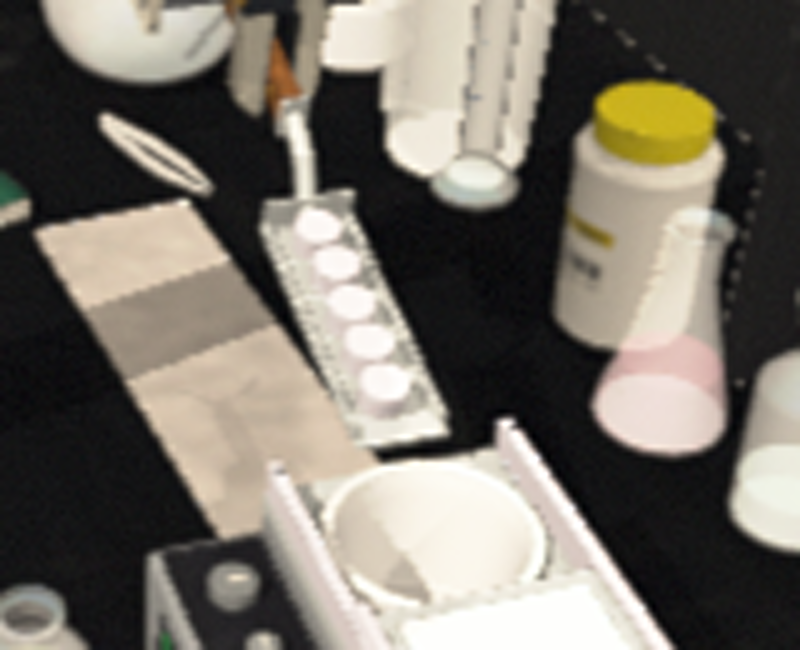

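View pics/t_t.png

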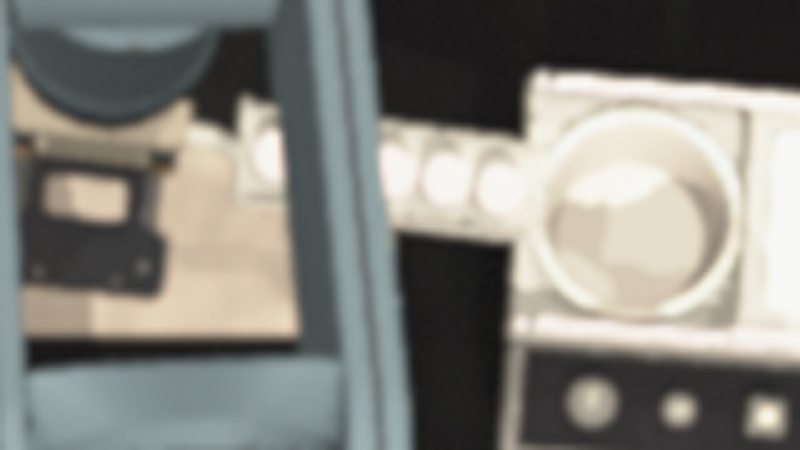

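```bash
python3 - <<'E'
from n import *
t=dict(np.load("pics/t_t.npz"));s=dict(np.load("pics/t_s.npz"))
e=np.array([[362,445],[450,432]])/5+[280,110]
for z in(.12,.125,.13): print(z,"side",ray(s,e,z).round(4).tolist())
P=cloud(s);Q=cloud(t)
for (u,v) in[(385,420),(405,425),(430,415)]:
    a,b=int(280+u/5),int(110+v/5);print("blade near edge",P[b,a].round(4))
for (u,v) in[(515,150),(525,160),(532,170),(520,215),(528,225),(535,200),(545,200),(525,190)]:
    a,b=int(220+u/5),int(130+v/5);print("top",u,v,Q[b,a].round(4),t["color"][b,a])
E
```

```text
0.12 side [[0.5676, 0.057, 0.12], [0.6128, 0.0509, 0.12]]
0.125 side [[0.5645, 0.0517, 0.125], [0.6094, 0.0456, 0.125]]
0.13 side [[0.5615, 0.0463, 0.13], [0.6059, 0.0403, 0.13]]
blade near edge [0.5815 0.0615 0.1284]
blade near edge [0.5898 0.056  0.127 ]
blade near edge [0.6034 0.0562 0.1293]
top 515 150 [0.6042 0.0617 0.1282] [234 228 214]
top 525 160 [0.5996 0.0568 0.1263] [244 241 230]
top 532 170 [0.5938 0.0544 0.1302] [244 241 231]
top 520 215 [0.5717 0.0593 0.1287] [240 235 222]
top 528 225 [0.5668 0.0568 0.1285] [234 228 214]
top 535 200 [0.5792 0.0519 0.1285] [240 235 223]
top 545 200 [0.5851 0.0462 0.0977] [228 219 200]
top 525 190 [0.5851 0.0567 0.1236] [243 240 230]
```

{"method": "jog_arm", "body": {"plan": [[0, 0.05, 0, 0.05, 0, 0, -0.9], [0, 0.12, -0.02, 0.15, 0, 0, -0.9], [0, 0.2, -0.04, 0.15, 0, 0, -0.9], [0, 0.27, -0.05, 0.15, 0, 0, -0.9], [0, 0.32, -0.06, 0.15, 0, 0, -0.9], [0, 0.35, -0.06, 0.15, 0, 0, -0.9], [0, 0.35, -0.06, 0.15, 0, 0, -0.9], [0, 0.35, -0.06, 0.15, 0, 0, -0.9]]}}

```text
clock: 37.58
eef_pos: [0.6023, 0.2697, 0.1508]
tcp_rot: [-1.345, 0.056, -0.069]
contact_force: [0.8, -0.3, -1.6]
opening: 0.0136
```

```bash
python3 - <<'E'
from n import *
s=st();print(edge_now(s))
E
```

```text
t 37.58 p [0.6023 0.2697 0.1508] F [ 0.8 -0.3 -1.6] op 0.0136 q [0.12 0.42 1.41 0.23 1.27 0.13]
(array([0.5821, 0.0498, 0.1092]), 'yf', 0.0459, 'xf', -0.0006, 'dz', 0.0012, array([-4.7, 12.9,  0. ]))
```

Creep down to contact.

{"method": "jog_arm", "body": {"plan": [[0, 0.03, -0.01, 0, 0, 0, -0.9], [0, 0.06, -0.02, 0, 0, 0, -0.9], [0, 0.09, -0.03, 0, 0, 0, -0.9], [0, 0.12, -0.03, 0, 0, 0, -0.9], [0, 0.12, -0.03, 0, 0, 0, -0.9], [0, 0.12, -0.03, 0, 0, 0, -0.9], [0, 0.12, -0.03, 0, 0, 0, -0.9], [0, 0.12, -0.03, 0, 0, 0, -0.9]]}}

```text
clock: 38.25
eef_pos: [0.6025, 0.2697, 0.1474]
tcp_rot: [-1.345, 0.055, -0.069]
contact_force: [-0.1, 1.7, 1.5]
opening: 0.0137
```

```bash
python3 - <<'E'
from n import *
s=st();print(edge_now(s),s["ft_torque"].round(2))
E
```

```text
t 38.25 p [0.6025 0.2697 0.1474] F [-0.1  1.7  1.5] op 0.0137 q [0.12 0.42 1.42 0.23 1.27 0.13]
(array([0.5824, 0.0499, 0.1058]), 'yf', 0.046, 'xf', -0.0003, 'dz', -0.0022, array([-4.7, 12.9,  0. ])) [-0.24  0.13 -0.03]
```

```bash
python3 - <<'E'
from n import *
s=st();
for a in(16,19,22,25,28,30,32,34,37,40):
    p,R=tcp_for([.5824,.0499,.1055],-4.7,a);print(a,goto(s,p,R))
E
```

```text
t 38.25 p [0.6025 0.2697 0.1474] F [-0.1  1.7  1.5] op 0.0137 q [0.12 0.42 1.42 0.23 1.27 0.13]
16 [-0.0, -0.398, 0.003, 0.52, -0.003, -0.0]
19 [-0.0, -0.79, -0.013, 1.02, -0.003, -0.0]
22 [-0.0, -1.18, -0.05, 1.52, -0.003, -0.0]
25 [-0.0, -1.568, -0.108, 2.02, -0.003, -0.0]
28 [-0.0, -1.953, -0.186, 2.52, -0.003, -0.0]
30 [-0.0, -2.206, -0.248, 2.854, -0.003, -0.0]
32 [-0.0, -2.458, -0.32, 3.187, -0.003, -0.0]
34 [-0.0, -2.706, -0.401, 3.52, -0.003, -0.0]
37 [-0.0, -3.074, -0.537, 4.02, -0.003, 0.0]
40 [-0.0, -3.433, -0.693, 4.52, -0.003, 0.0]
```

{"method": "jog_arm", "body": {"plan": [[0, -0.2, 0, 0.25, 0, 0, -0.9], [0, -0.4, 0, 0.52, 0, 0, -0.9], [0, -0.79, -0.013, 1.02, 0, 0, -0.9], [0, -1.18, -0.05, 1.52, 0, 0, -0.9], [0, -1.568, -0.108, 2.02, 0, 0, -0.9], [0, -1.953, -0.186, 2.52, 0, 0, -0.9], [0, -2.206, -0.248, 2.854, 0, 0, -0.9], [0, -2.206, -0.248, 2.854, 0, 0, -0.9]]}}

```text
clock: 38.92
eef_pos: [0.6015, 0.2458, 0.211]
tcp_rot: [-1.046, 0.044, -0.078]
contact_force: [0.6, 1.6, 0.6]
opening: 0.0138
```

```bash
python3 - <<'E'
from n import *
from workcell import optics
s=st();print(edge_now(s))
w=optics.camera("side");crop(w,"pics/u_s.png",280,110,440,240,5);np.savez("pics/u_s.npz",**w)
for a in(30,32,34,36,38,40):
    p,R=tcp_for([.5824,.0499,.1055],-4.7,a);print(a,goto(s,p,R))
E
```

```text
t 38.92 p [0.6015 0.2458 0.211 ] F [0.6 1.6 0.6] op 0.0138 q [-0.11  0.34  1.49  0.54  1.36 -0.15]
(array([0.5827, 0.048 , 0.106 ]), 'yf', 0.0442, 'xf', 0.0001, 'dz', -0.002, array([-4.9, 30.1, -0.1]))
30 [-0.033, 0.054, 0.044, -0.01, -0.023, 0.023]
32 [-0.032, -0.207, 0.049, 0.324, -0.023, 0.023]
34 [-0.032, -0.469, 0.046, 0.657, -0.023, 0.023]
36 [-0.031, -0.73, 0.034, 0.99, -0.022, 0.024]
38 [-0.03, -0.99, 0.012, 1.324, -0.022, 0.024]
40 [-0.03, -1.25, -0.019, 1.657, -0.021, 0.025]
```

View pics/u_s.png

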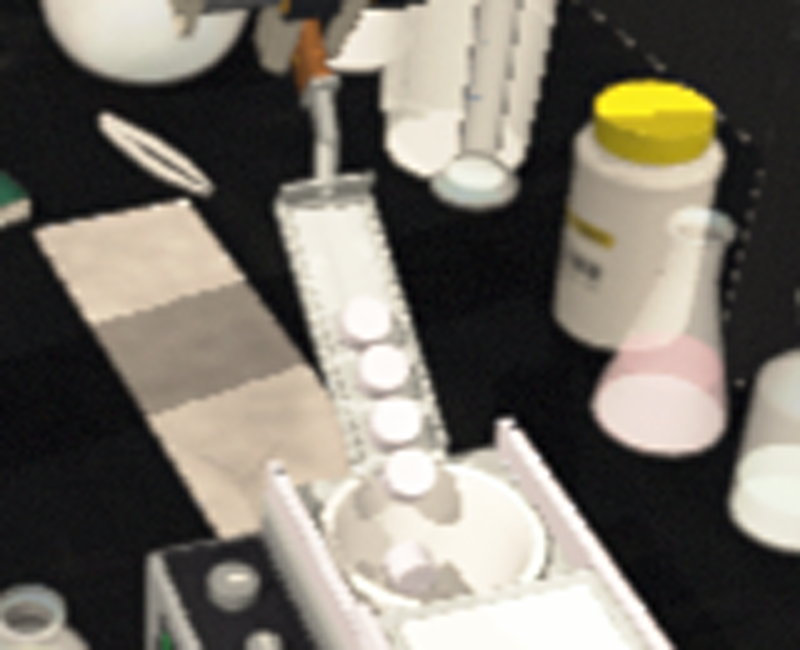

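Beautiful: the slugs are sliding off into the pot. Continue to 40°.

{"method": "jog_arm", "body": {"plan": [[0, 0, 0.03, 0, 0, 0, -0.9], [0, 0, 0.03, 0, 0, 0, -0.9], [0, 0, 0.03, 0, 0, 0, -0.9], [0, -0.2, 0.03, 0.32, 0, 0, -0.9], [0, -0.46, 0.03, 0.66, 0, 0, -0.9], [0, -0.72, 0.02, 0.99, 0, 0, -0.9], [0, -0.98, 0, 1.32, 0, 0, -0.9], [0, -0.98, 0, 1.32, 0, 0, -0.9]]}}

```text
clock: 39.63
eef_pos: [0.6003, 0.2314, 0.2364]
tcp_rot: [-0.908, 0.038, -0.08]
contact_force: [-0.4, 1.5, 2.1]
opening: 0.0133
```

```bash
python3 - <<'E'
from n import *
from workcell import optics
s=st();print(edge_now(s))
w=optics.camera("side");crop(w,"pics/v_s.png",280,110,440,240,5)
w=optics.camera("top");crop(w,"pics/v_t.png",260,130,420,230,5)
E
```

```text
t 39.63 p [0.6003 0.2314 0.2364] F [-0.4  1.5  2.1] op 0.0133 q [-0.22  0.33  1.51  0.66  1.43 -0.27]
(array([0.5828, 0.05  , 0.1051]), 'yf', 0.0461, 'xf', 0.0001, 'dz', -0.0029, array([-4.9, 38. , -0. ]))
```

View pics/v_s.png

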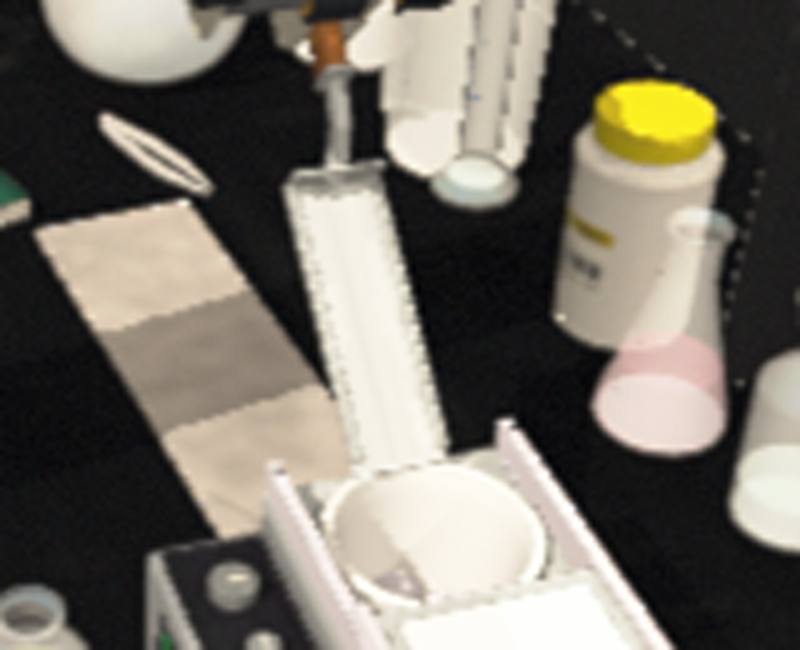

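View pics/v_t.png

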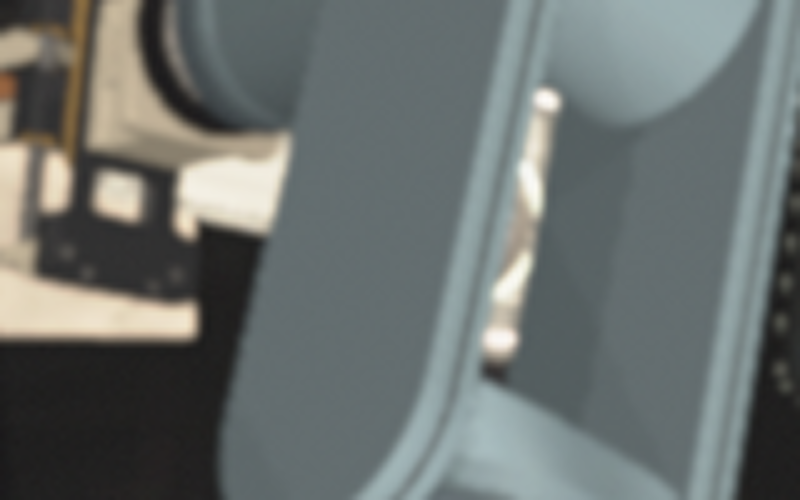

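```bash
python3 - <<'E'
from n import *
s=st()
for dy,dz,a in((0,.01,38),(.0,.02,34),(.01,.03,29),(.02,.035,24),(.03,.04,18),(.04,.045,12),(.045,.045,6),(.05,.045,0)):
    p,R=tcp_for(np.array([.5828,.05,.105])+YF*dy+[0,0,dz],-4.7,a);print(a,goto(s,p,R))
E
```

```text
t 39.73 p [0.6001 0.2319 0.2359] F [0.  0.3 1.8] op 0.0137 q [-0.22  0.33  1.51  0.66  1.43 -0.27]
38 [-0.012, -0.289, 0.202, 0.028, -0.02, 0.02]
34 [-0.012, -0.031, 0.37, -0.638, -0.021, 0.02]
29 [-0.015, 0.556, 0.741, -1.472, -0.022, 0.019]
24 [-0.018, 1.264, 0.954, -2.305, -0.023, 0.018]
18 [-0.02, 2.078, 1.064, -3.305, -0.024, 0.017]
12 [-0.023, 2.861, 1.098, -4.305, -0.025, 0.015]
6 [-0.024, 3.635, 0.825, -5.305, -0.026, 0.014]
0 [-0.025, 4.363, 0.485, -6.305, -0.026, 0.013]
```

{"method": "jog_arm", "body": {"plan": [[0, -0.29, 0.2, 0, 0, 0, -0.9], [0, -0.03, 0.37, -0.64, 0, 0, -0.9], [0, 0.55, 0.74, -1.47, 0, 0, -0.9], [0, 1.26, 0.95, -2.3, 0, 0, -0.9], [0, 2.08, 1.06, -3.3, 0, 0, -0.9], [0, 2.86, 1.1, -4.3, 0, 0, -0.9], [0, 3.6, 0.83, -5.3, 0, 0, -0.9], [0, 4.3, 0.49, -6.3, 0, 0, -0.9]]}}

```text
clock: 40.4
eef_pos: [0.6084, 0.325, 0.1445]
tcp_rot: [-1.573, 0.061, -0.07]
contact_force: [0.4, -0.7, -1.9]
opening: 0.0136
```

```bash
python3 - <<'E'
from n import *
from workcell import optics
w=optics.camera("side");crop(w,"pics/w_s.png",280,90,440,240,5)
s=st();print(edge_now(s))
print(goto(s,[.5679,.3726,.14],Rt(2.8)))
E
```

```text
t 40.45 p [0.6043 0.3287 0.1367] F [-1.1  3.  -4.9] op 0.0141 q [ 0.34  0.54  1.22 -0.01  1.39  0.42]
(array([0.5846, 0.1051, 0.1476]), 'yf', 0.1013, 'xf', -0.0025, 'dz', 0.0396, array([-4.5, -0.6,  0.3]))
[-1.327, -0.119, 1.362, 0.094, -1.223, -0.049]
```

View pics/w_s.png

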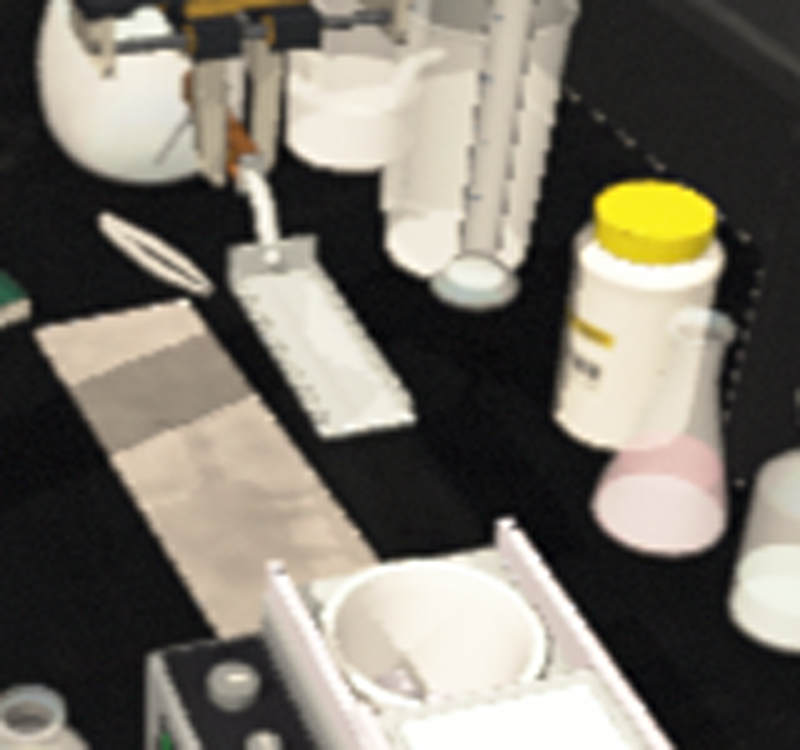

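{"method": "jog_arm", "body": {"plan": [[-0.2, 0, 0.2, 0, -0.2, 0, -0.9], [-0.5, 0, 0.5, 0, -0.5, 0, -0.9], [-0.8, -0.05, 0.8, 0.05, -0.8, 0, -0.9], [-1.1, -0.1, 1.1, 0.09, -1.05, -0.05, -0.9], [-1.33, -0.1, 1.36, 0.09, -1.22, -0.05, -0.9], [-1.33, -0.1, 1.36, 0.09, -1.22, -0.05, -0.9], [-1.33, -0.1, 1.36, 0.09, -1.22, -0.05, -0.9], [-1.33, -0.1, 1.36, 0.09, -1.22, -0.05, -0.9]]}}

```text
clock: 41.12
eef_pos: [0.5683, 0.3719, 0.1402]
tcp_rot: [-1.571, -0.039, 0.036]
contact_force: [0.2, -0.8, -2.3]
opening: 0.0133
```

```bash
python3 - <<'E'
from n import *
s=st();print(edge_now(s))
print(goto(s,[.5679,.3726,.02],Rt(2.8)));print(goto(s,[.5679,.3726,-.003],Rt(2.8)))
E
```

```text
t 41.12 p [0.5683 0.3719 0.1402] F [ 0.2 -0.8 -2.3] op 0.0133 q [ 0.42  0.52  1.25 -0.    1.37  0.37]
(array([0.577 , 0.1476, 0.1489]), 'yf', 0.143, 'xf', -0.0135, 'dz', 0.0409, array([ 2.7, -0. , -0.1]))
[-0.02, 4.007, 0.025, 0.003, -0.012, 0.014]
[-0.021, 4.774, 0.025, 0.003, -0.012, 0.014]
```

{"method": "jog_arm", "body": {"plan": [[0, 0.6, 0.02, 0, 0, 0, -0.9], [0, 1.3, 0.02, 0, 0, 0, -0.9], [0, 2.0, 0.02, 0, 0, 0, -0.9], [0, 2.7, 0.02, 0, 0, 0, -0.9], [0, 3.4, 0.02, 0, 0, 0, -0.9], [0, 3.9, 0.02, 0, 0, 0, -0.9], [0, 4.3, 0.02, 0, 0, 0, -0.9], [0, 4.5, 0.02, 0, 0, 0, -0.9]]}}

```text
clock: 41.78
eef_pos: [0.5682, 0.3712, 0.0033]
tcp_rot: [-1.572, -0.036, 0.037]
contact_force: [-0.8, -0.6, -1.0]
opening: 0.0133
```

```bash
python3 - <<'E'
from n import *
from workcell import optics
s=st();print(edge_now(s))
w=optics.camera("side");crop(w,"pics/x_s.png",260,130,380,230,6);P=cloud(w);np.savez("pics/x_s.npz",**w)
print(goto(s,[.5679,.3726,-.003],Rt(2.8)))
E
```

```text
t 41.78 p [0.5682 0.3712 0.0033] F [-0.8 -0.6 -1. ] op 0.0133 q [ 0.42  0.64  1.4  -0.    1.1   0.37]
(array([0.5766, 0.1469, 0.0122]), 'yf', 0.1422, 'xf', -0.0138, 'dz', -0.0958, array([ 2.6, -0.1,  0. ]))
[-0.009, 0.21, 0.046, 0.013, -0.026, -0.007]
```

View pics/x_s.png

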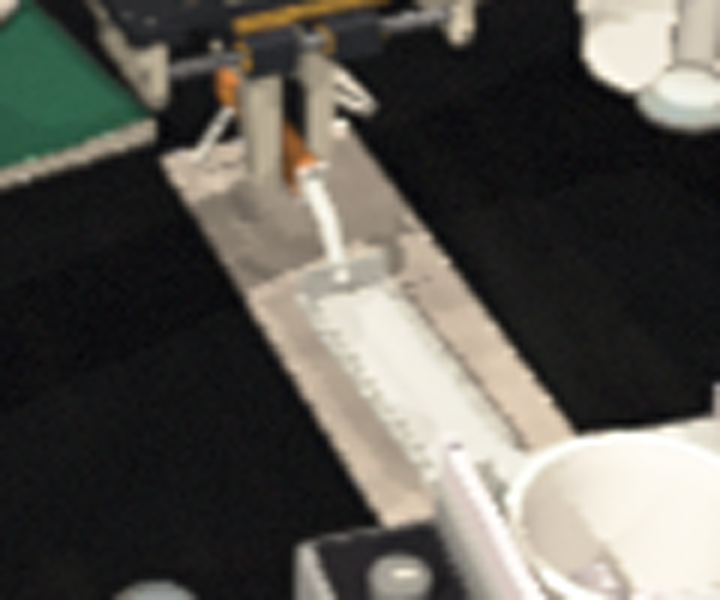

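{"method": "jog_arm", "body": {"plan": [[0, 0.07, 0.04, 0, 0, 0, -0.9], [0, 0.13, 0.04, 0, 0, 0, -0.9], [0, 0.18, 0.04, 0, 0, 0, -0.9], [0, 0.22, 0.04, 0, 0, 0, -0.9], [0, 0.22, 0.04, 0, 0, 0, -0.9], [0, 0.22, 0.04, 0, 0, 0, -0.9], [0, 0.22, 0.04, 0, 0, 0, -0.9], [0, 0.22, 0.04, 0, 0, 0, -0.9]], "grip_force": 20}}

```text
clock: 42.5
eef_pos: [0.5681, 0.3726, -0.0033]
tcp_rot: [-1.572, -0.036, 0.037]
contact_force: [-0.2, 0.0, -1.7]
opening: 0.0137
```

{"method": "jog_arm", "body": {"plan": [[0, 0.03, 0, 0, 0, 0, -0.9], [0, 0.05, 0, 0, 0, 0, -0.9], [0, 0.07, 0, 0, 0, 0, -0.9], [0, 0.07, 0, 0, 0, 0, -0.9], [0, 0.07, 0, 0, 0, 0, -0.9], [0, 0.07, 0, 0, 0, 0, -0.9], [0, 0.07, 0, 0, 0, 0, -0.9], [0, 0.07, 0, 0, 0, 0, -0.9]]}}

```text
clock: 43.17
eef_pos: [0.5689, 0.3731, -0.0037]
tcp_rot: [-1.571, -0.038, 0.035]
contact_force: [-2.0, -0.3, 7.5]
opening: 0.014
```

Contact with the mat; release slowly and lift.

{"method": "jog_arm", "body": {"plan": [[0, -0.03, 0, 0, 0, 0, -0.9], [0, -0.03, 0, 0, 0, 0, -0.5], [0, -0.03, 0, 0, 0, 0, -0.1], [0, -0.03, 0, 0, 0, 0, -0.1], [0, -0.03, 0, 0, 0, 0, -0.1], [0, -0.03, 0, 0, 0, 0, -0.1], [0, -0.6, 0, 0, 0, 0, -0.1], [0, -1.5, 0, 0, 0, 0, -0.1]]}}

```text
clock: 43.83
eef_pos: [0.5662, 0.3718, 0.038]
tcp_rot: [-1.574, -0.032, 0.041]
contact_force: [-0.6, 0.3, -0.4]
opening: 0.0414
```

{"method": "jog_arm", "body": {"plan": [[0, -1.0, 0, 0, 0, 0, -0.1], [0, -2.2, 0, 0, 0, 0, -0.1], [0, -3.4, 0, 0, 0, 0, -0.1], [0, -4.5, 0, 0, 0, 0, -0.1], [0, -5.5, 0, 0, 0, 0, -1], [0, -6.2, -1, 0, 0, 0, -1], [0, -6.2, -2, 0, 0, 0, -1], [0, -6.2, -3, 0, 0, 0, -1]]}}

```text
clock: 44.5
eef_pos: [0.5722, 0.2824, 0.2265]
tcp_rot: [-1.573, -0.037, 0.039]
contact_force: [0.7, 0.4, -0.3]
opening: 0.0201
```

```bash
python3 - <<'E'
from n import *
from workcell import optics
w=optics.camera("side");crop(w,"pics/y_s.png",240,120,440,270,4);np.savez("pics/y_s.npz",**w)
w=optics.camera("wrist");cv2.imwrite("pics/y_w.png",w["color"][:,:,::-1])
s=st()
P=cloud(w)
print("handle z",[np.nanmean(P[r,310:325],0).round(3).tolist() for r in range(20,230,30)])
# lid right side: handle now at about y -.14 ; go right of it
print(goto(s,[.562,-.185,.21],Rt(-4.6)))
E
```

```text
t 44.6 p [0.572  0.2786 0.225 ] F [ 0.   0.2 -1.4] op 0.0117 q [ 0.28  0.4   1.23 -0.    1.51  0.24]
handle z [[0.558, 0.475, -0.0], [0.56, 0.432, 0.041], [0.561, 0.398, 0.038], [0.562, 0.363, 0.038], [0.564, 0.324, 0.025], [0.565, 0.28, 0.008], [0.567, 0.234, 0.008]]
[-0.987, 0.58, -15.423, 0.048, 1.172, -0.041]
```

View pics/y_s.png

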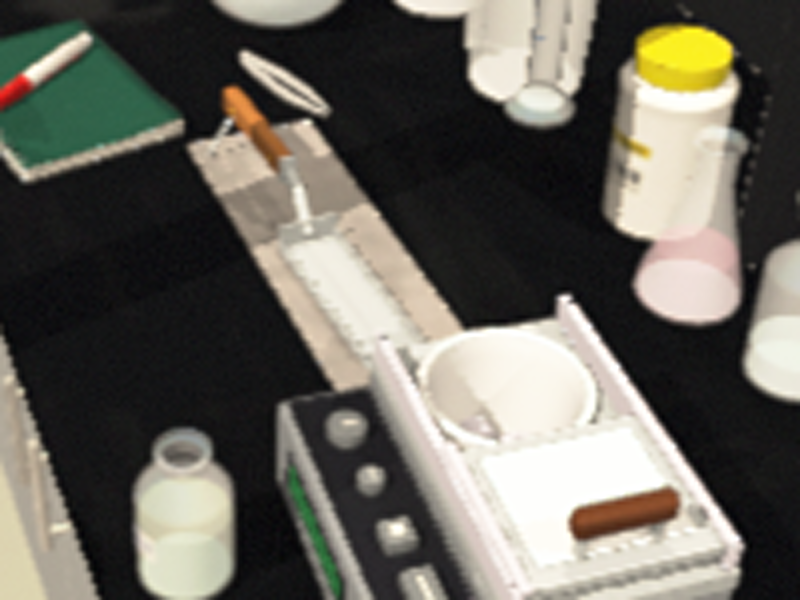

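View pics/y_w.png

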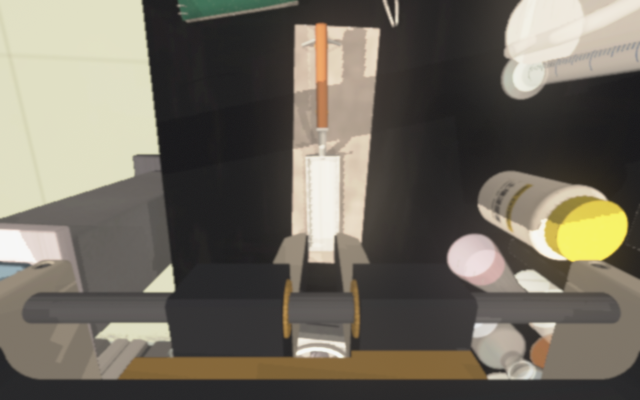

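{"method": "jog_arm", "body": {"plan": [[-0.99, 0.5, -15.4, 0, 1.17, 0, -1], [-0.99, 0.5, -15.4, 0, 1.17, 0, -1], [-0.99, 0.5, -15.4, 0, 1.17, 0, -1], [-0.99, 0.5, -15.4, 0, 1.17, 0, -1], [-0.99, 0.5, -15.4, 0, 1.17, 0, -1], [-0.99, 0.5, -15.4, 0, 1.17, 0, -1], [-0.99, 0.5, -15.4, 0, 1.17, 0, -1], [-0.99, 0.5, -15.4, 0, 1.17, 0, -1]]}}

```text
clock: 45.27
eef_pos: [0.5644, -0.0518, 0.2157]
tcp_rot: [-1.575, 0.066, -0.059]
contact_force: [0.5, 0.0, -0.7]
opening: 0.0007
```

```bash
python3 - <<'E'
from n import *
from workcell import optics
w=optics.camera("wrist");cv2.imwrite("pics/z_w.png",w["color"][:,:,::-1]);np.savez("pics/z_w.npz",**w)
s=st()
print(goto(s,[.562,-.185,.18],Rt(-4.6)))
E
```

```text
t 45.32 p [ 0.5644 -0.0602  0.2152] F [ 1.7 -4.5  0.4] op 0.0003 q [-0.29  0.27  1.44 -0.01  1.43 -0.21]
[0.276, 1.214, -4.141, 0.1, -0.041, -0.041]
```

View pics/z_w.png

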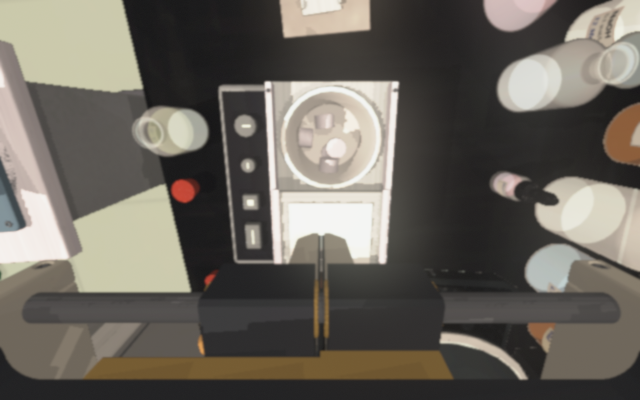

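```bash
python3 - <<'E'
from n import *
w=dict(np.load("pics/z_w.npz"));crop(w,"pics/z_w2.png",260,70,410,200,5)
E
```

```text
(no output)
```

View pics/z_w2.png

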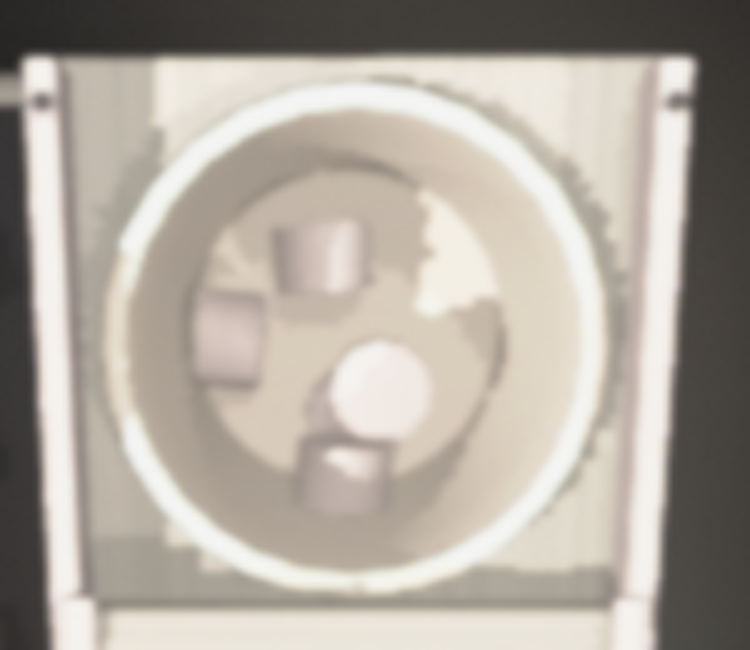

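{"method": "jog_arm", "body": {"plan": [[0.2, 0.3, -1.2, 0.1, 0, 0, -1], [0.25, 0.6, -2.4, 0.1, 0, 0, -1], [0.25, 0.9, -3.5, 0.1, 0, 0, -1], [0.25, 1.0, -4.15, 0.1, 0, 0, -1], [0.25, 1.0, -4.15, 0.1, 0, 0, -1], [0.25, 1.0, -4.15, 0.1, 0, 0, -1], [0.25, 1.0, -4.15, 0.1, 0, 0, -1], [0.25, 1.0, -4.15, 0.1, 0, 0, -1]]}}

```text
clock: 45.98
eef_pos: [0.5617, -0.1835, 0.1868]
tcp_rot: [-1.569, 0.068, -0.062]
contact_force: [0.2, -0.3, 0.5]
opening: 0.0004
```

```bash
python3 - <<'E'
from n import *
from workcell import optics
w=optics.camera("wrist");cv2.imwrite("pics/aa_w.png",w["color"][:,:,::-1]);P=cloud(w)
s=st()
hsv=cv2.cvtColor(w["color"],cv2.COLOR_RGB2HSV).astype(int)
m=(P[...,2]>.148)&(P[...,2]<.157);q=P[m];print("lid handle",np.percentile(q,[3,50,97],0).round(4).tolist())
print(goto(s,[.562,-.185,.101],Rt(-4.6)))
t=optics.camera("side");crop(t,"pics/aa_s.png",300,150,460,290,5)
E
```

```text
t 46.03 p [ 0.5617 -0.1835  0.1869] F [-0.4  0.4  0. ] op 0.0005 q [-0.5   0.33  1.42 -0.    1.39 -0.42]
lid handle [[0.5435, -0.3243, 0.1484], [0.6806, -0.2528, 0.1527], [0.7681, -0.1337, 0.1566]]
[0.024, 2.863, -0.05, -0.001, -0.022, -0.035]
```

View pics/aa_s.png

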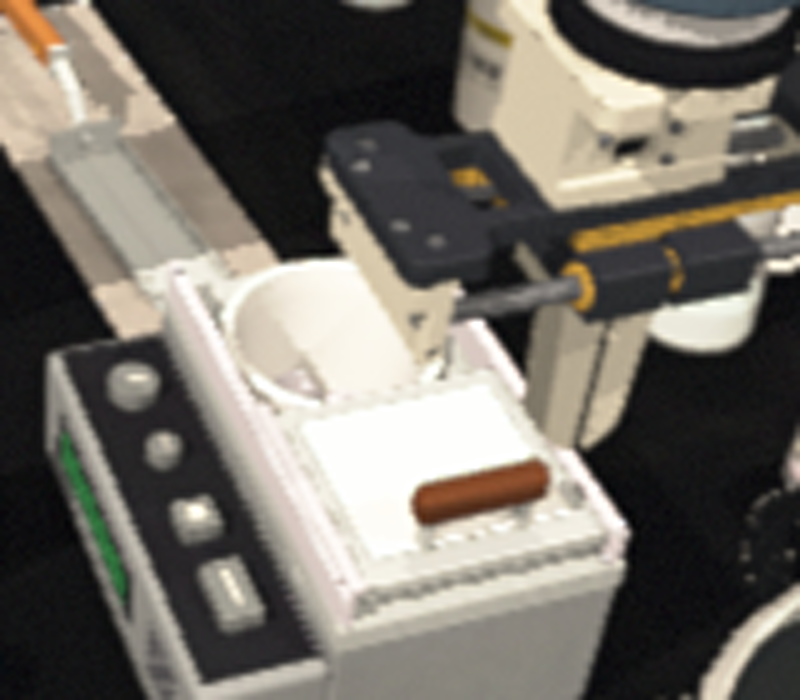

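```bash
python3 - <<'E'
from n import *
w=dict(np.load("pics/z_w.npz"));P=cloud(w)
for u,v in[(320,255),(230,340),(380,390),(350,470),(345,490),(300,380),(450,430)]:
    a,b=int(260+u/5),int(70+v/5);print((u,v),P[b,a].round(3))
print(ray(w,[[276,116],[386,116]],.053))
E
python3 - <<'E'
from h import *
s=dict(np.load("pics/y_s.npz"));crop(s,"pics/y_full.png",200,60,500,320,2.6)
crop(s,"pics/y_pot.png",340,195,395,235,14)
E
```

```text
(320, 255) [0.573 0.022 0.06 ]
(230, 340) [0.55  0.004 0.06 ]
(380, 390) [ 0.585 -0.01   0.07 ]
(350, 470) [ 0.576 -0.028  0.076]
(345, 490) [ 0.575 -0.032  0.076]
(300, 380) [ 0.565 -0.009  0.037]
(450, 430) [ 0.604 -0.026  0.036]
[[0.51550161 0.03201036 0.053     ]
 [0.64794198 0.02134933 0.053     ]]
```

View pics/y_full.png

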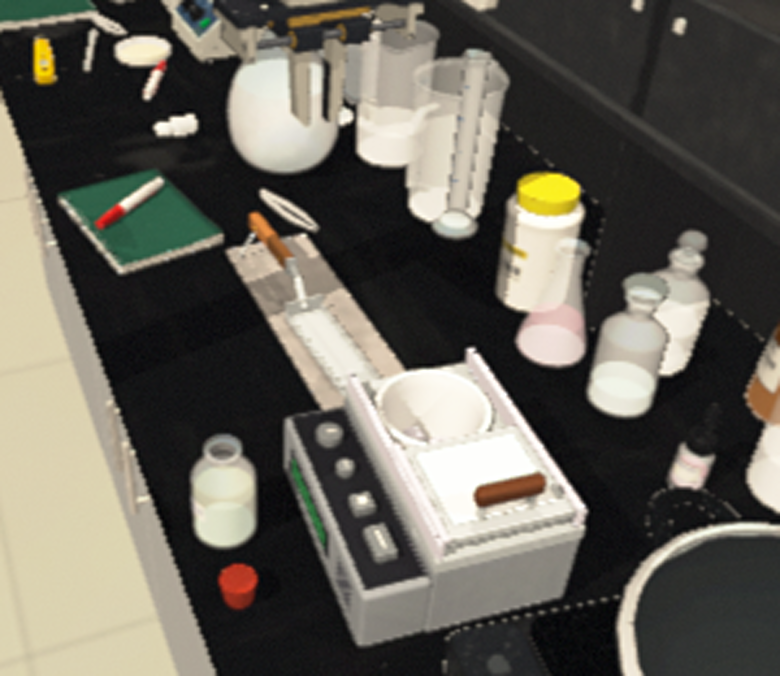

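View pics/y_pot.png

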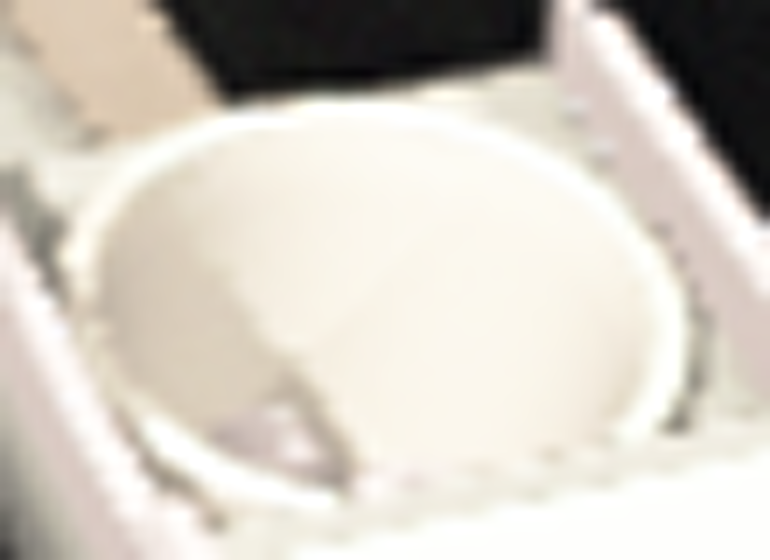

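{"method": "jog_arm", "body": {"plan": [[0, 1.0, 0, 0, 0, 0, -1], [0, 2.0, 0, 0, 0, 0, -1], [0, 2.7, 0, 0, 0, 0, -1], [0, 2.85, 0, 0, 0, 0, -1], [0, 2.85, 0, 0, 0, 0, -1], [0, 2.85, 0.2, 0, 0, 0, -1], [0, 2.85, 0.5, 0, 0, 0, -1], [0, 2.85, 0.8, 0, 0, 0, -1]]}}

```text
clock: 46.75
eef_pos: [0.5646, -0.1592, 0.1033]
tcp_rot: [-1.571, 0.066, -0.065]
contact_force: [0.6, -0.2, -0.2]
opening: 0.0002
```

{"method": "jog_arm", "body": {"plan": [[0, 0, 0.4, 0, 0, 0, -1], [0, 0, 0.8, 0, 0, 0, -1], [0, 0, 1.2, 0, 0, 0, -1], [0, 0, 1.6, 0, 0, 0, -1], [0, 0, 2.0, 0, 0, 0, -1], [0, 0, 2.3, 0, 0, 0, -1], [0, 0, 2.6, 0, 0, 0, -1], [0, 0, 2.6, 0, 0, 0, -1]]}}

```text
clock: 47.42
eef_pos: [0.5709, -0.079, 0.103]
tcp_rot: [-1.569, 0.065, -0.063]
contact_force: [0.2, -0.2, 0.3]
opening: 0.0007
```

{"method": "jog_arm", "body": {"plan": [[0, 0.05, 0.2, 0, 0, 0, -1], [0, 0.05, 0.4, 0, 0, 0, -1], [0, 0.05, 0.6, 0, 0, 0, -1], [0, 0.05, 0.75, 0, 0, 0, -1], [0, 0.05, 0.85, 0, 0, 0, -1], [0, 0.05, 0.95, 0, 0, 0, -1], [0, 0.05, 1.0, 0, 0, 0, -1], [0, 0.05, 1.0, 0, 0, 0, -1]]}}

```text
clock: 48.08
eef_pos: [0.5729, -0.0517, 0.1012]
tcp_rot: [-1.574, 0.066, -0.062]
contact_force: [-0.6, -11.1, -2.8]
opening: 0.0006
```

{"method": "jog_arm", "body": {"plan": [[0, 0, 0.1, 0, 0, 0, -1], [0, 0, 0.1, 0, 0, 0, -1], [0, 0, 0.12, 0, 0, 0, -1], [0, 0, 0.12, 0, 0, 0, -1], [0, 0, -0.4, 0, 0, 0, -1], [0, 0, -0.6, 0, 0, 0, -1], [0, -0.8, -0.6, 0, 0, 0, -1], [0, -2, -0.6, 0, 0, 0, -1]]}}

```text
clock: 48.75
eef_pos: [0.5685, -0.0684, 0.158]
tcp_rot: [-1.57, 0.074, -0.056]
contact_force: [0.7, -0.1, -0.0]
opening: 0.0007
```

```bash
python3 - <<'E'
from n import *
from workcell import optics
w=optics.camera("wrist");cv2.imwrite("pics/bb_w.png",w["color"][:,:,::-1]);np.savez("pics/bb_w.npz",**w)
t=optics.camera("side");crop(t,"pics/bb_s.png",300,150,460,290,5)
s=st()
print(goto(s,[.481,-.045,.15],Rt(-4.6)))
E
```

```text
t 48.85 p [ 0.5749 -0.0699  0.1668] F [ 1.1 -0.4  0.9] op 0.0006 q [-0.31  0.32  1.5  -0.    1.32 -0.23]
[-3.19, 0.535, 0.576, 0.048, -0.015, 0.068]
```

View pics/bb_s.png

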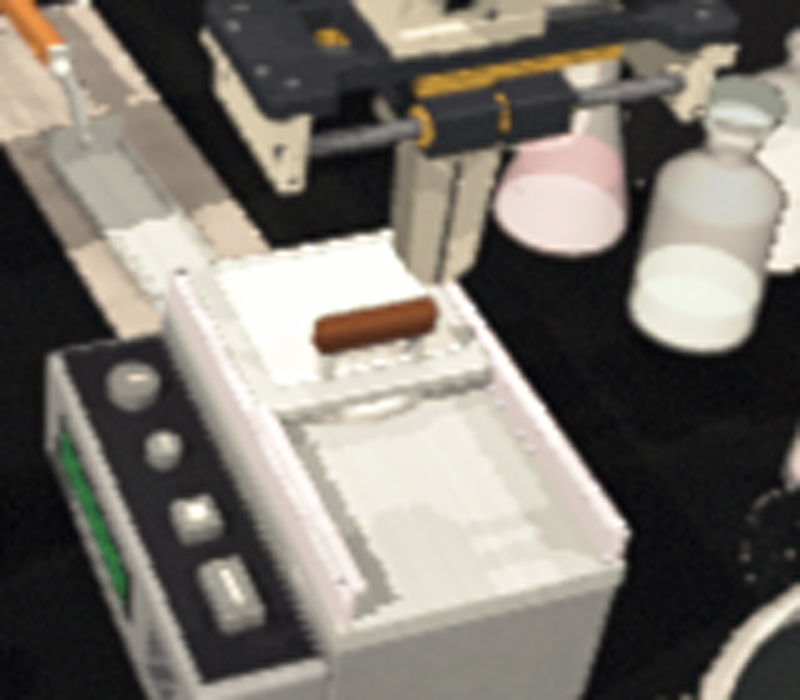

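View pics/bb_w.png

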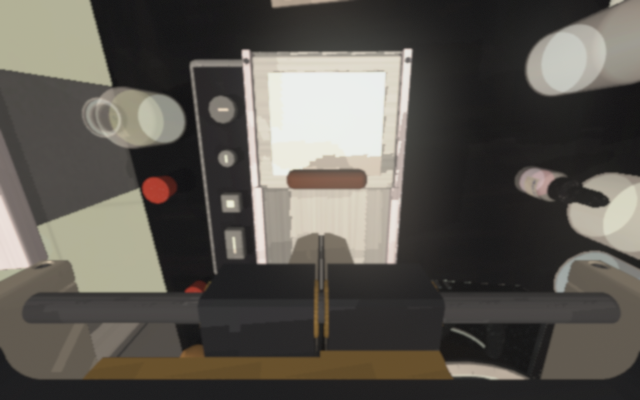

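```bash
python3 - <<'E'
from n import *
w=dict(np.load("pics/bb_w.npz"))
k=ray(w,[[222,109],[227,157.5],[230.5,203],[234,243.5]],.089);print(k.round(4)); 
h=ray(w,[327,179],.153)[0];print(h,"rel pot yf",(h-POT)@YF)
s=st()
print(goto(s,[k[0][0],k[0][1],.13],Rt(-4.6)),goto(s,[k[0][0],k[0][1],.065],Rt(-4.6)))
E
```

```text
[[ 0.486   0.0242  0.089 ]
 [ 0.483  -0.019   0.089 ]
 [ 0.4787 -0.0632  0.089 ]
 [ 0.475  -0.1061  0.089 ]]
[ 0.57506486 -0.03396536  0.153     ] rel pot yf -0.03815868203300321
t 48.85 p [ 0.5749 -0.0699  0.1668] F [ 1.1 -0.4  0.9] op 0.0006 q [-0.31  0.32  1.5  -0.    1.32 -0.23]
[-3.218, 1.19, 2.89, 0.048, -0.015, 0.068] [-3.233, 3.357, 2.901, 0.048, -0.015, 0.068]
```

{"method": "jog_arm", "body": {"plan": [[-1.2, 0.4, 1.0, 0, 0, 0, -1], [-2.3, 0.6, 2.0, 0, 0, 0, -1], [-3.2, 0.8, 2.9, 0, 0, 0, -1], [-3.22, 0.8, 2.9, 0.05, 0, 0.06, -1], [-3.22, 1.5, 2.9, 0.05, 0, 0.06, -1], [-3.22, 2.2, 2.9, 0.05, 0, 0.06, -1], [-3.22, 2.8, 2.9, 0.05, 0, 0.06, -1], [-3.22, 2.8, 2.9, 0.05, 0, 0.06, -1]]}}

```text
clock: 49.52
eef_pos: [0.4836, 0.025, 0.0785]
tcp_rot: [-1.568, 0.068, -0.06]
contact_force: [-1.3, 0.2, -0.8]
opening: 0.0004
```

```bash
python3 - <<'E'
from n import *
from workcell import optics
t=optics.camera("side");crop(t,"pics/cc_s.png",280,170,400,270,6)
s=st()
for z in(.06,.055,.05): print(goto(s,[.4857,.024,z],Rt(-4.6)))
E
```

```text
t 49.57 p [0.4847 0.0247 0.0802] F [ 0.5 -0.1  0.5] op 0.0005 q [-0.18  0.24  1.83  0.    1.07 -0.1 ]
[0.036, 0.674, -0.023, -0.011, -0.015, -0.032]
[0.037, 0.84, -0.023, -0.011, -0.015, -0.032]
[0.037, 1.007, -0.023, -0.011, -0.015, -0.032]
```

View pics/cc_s.png

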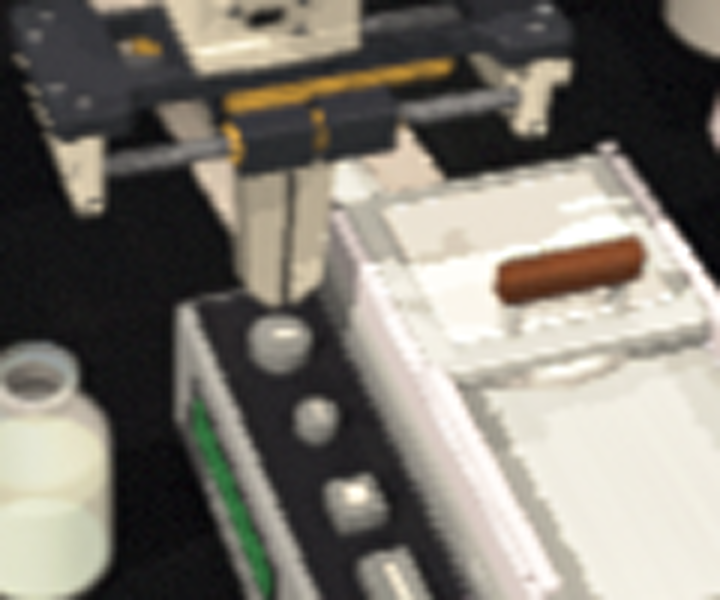

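Aligned above the power key. Press.

{"method": "jog_arm", "body": {"plan": [[0.03, 0.3, -0.02, 0, 0, 0, -1], [0.03, 0.6, -0.02, 0, 0, 0, -1], [0.03, 0.75, -0.02, 0, 0, 0, -1], [0.03, 0.85, -0.02, 0, 0, 0, -1], [0.03, 0.9, -0.02, 0, 0, 0, -1], [0.03, 0.95, -0.02, 0, 0, 0, -1], [0.03, 1.0, -0.02, 0, 0, 0, -1], [0.03, 1.0, -0.02, 0, 0, 0, -1]]}}

```text
clock: 50.23
eef_pos: [0.4854, 0.0241, 0.0503]
tcp_rot: [-1.569, 0.067, -0.062]
contact_force: [-1.7, -0.3, 3.8]
opening: 0.0003
```

```bash
python3 - <<'E'
from n import *
st()
E
```

```text
t 50.23 p [0.4854 0.0241 0.0503] F [-1.7 -0.3  3.8] op 0.0003 q [-0.18  0.28  1.86  0.    1.   -0.1 ]
```

{"method": "jog_arm", "body": {"plan": [[0, 0.05, 0, 0, 0, 0, -1], [0, 0.1, 0, 0, 0, 0, -1], [0, 0.1, 0, 0, 0, 0, -1], [0, 0.1, 0, 0, 0, 0, -1], [0, 0.1, 0, 0, 0, 0, -1], [0, 0.1, 0, 0, 0, 0, -1], [0, 0.1, 0, 0, 0, 0, -1], [0, 0.1, 0, 0, 0, 0, -1]]}}

```text
clock: 50.9
eef_pos: [0.4855, 0.024, 0.0489]
tcp_rot: [-1.569, 0.066, -0.062]
contact_force: [-5.7, 0.2, 15.6]
opening: 0.0005
```

{"method": "jog_arm", "body": {"plan": [[0, -0.5, 0, 0, 0, 0, -1], [0, -1.0, 0, 0, 0, 0, -1], [0, -1.0, 0, 0, 0, 0, -1], [0, -1.0, -0.7, 0, 0, 0, -1], [0, -1.0, -1.47, 0, 0, 0, -1], [0, -1.0, -1.47, 0, 0, 0, -1], [0, -1.0, -1.47, 0, 0, 0, -1], [0, -1.0, -1.47, 0, 0, 0, -1]]}}

```text
clock: 51.57
eef_pos: [0.4818, -0.0196, 0.0783]
tcp_rot: [-1.568, 0.067, -0.062]
contact_force: [0.3, 0.4, -0.0]
opening: 0.0004
```

```bash
python3 - <<'E'
from n import *
s=st();print(goto(s,[.482,-.0198,.049],Rt(-4.6)))
E
```

```text
t 51.57 p [ 0.4818 -0.0196  0.0783] F [ 0.3  0.4 -0. ] op 0.0004 q [-0.27  0.24  1.84  0.    1.06 -0.19]
[0.01, 0.975, -0.008, -0.013, -0.021, -0.029]
```

{"method": "jog_arm", "body": {"plan": [[0, 0.3, 0, 0, 0, 0, -1], [0, 0.6, 0, 0, 0, 0, -1], [0, 0.8, 0, 0, 0, 0, -1], [0, 0.9, 0, 0, 0, 0, -1], [0, 0.98, 0, 0, 0, 0, -1], [0, 1.03, 0, 0, 0, 0, -1], [0, 1.06, 0, 0, 0, 0, -1], [0, 1.06, 0, 0, 0, 0, -1]]}}

```text
clock: 52.23
eef_pos: [0.4811, -0.0188, 0.0487]
tcp_rot: [-1.568, 0.067, -0.061]
contact_force: [-9.8, 3.1, 26.3]
opening: 0.0008
```

```bash
python3 - <<'E'
from n import *
from workcell import optics
t=optics.camera("side");crop(t,"pics/dd_s.png",280,170,400,270,6)
st()
E
```

```text
t 52.28 p [ 0.4812 -0.0188  0.0487] F [-9.6  4.1 25.7] op 0.0004 q [-0.27  0.28  1.87  0.    0.99 -0.19]
```

View pics/dd_s.png

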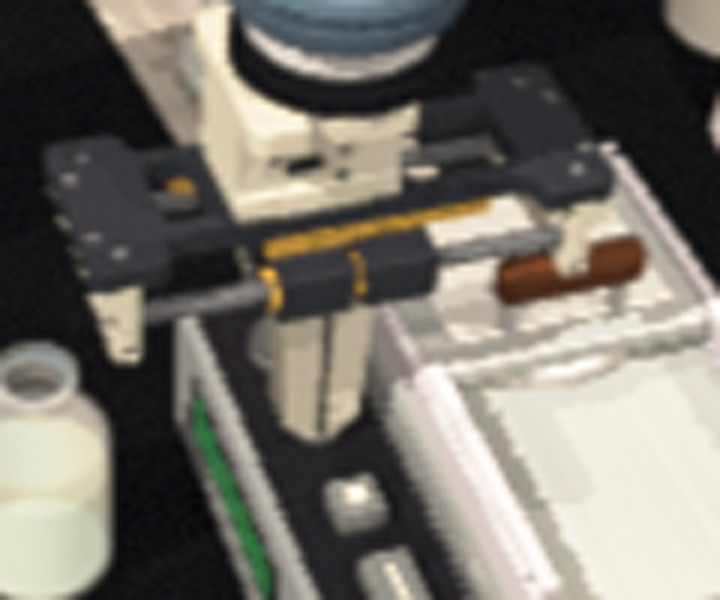

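{"method": "jog_arm", "body": {"plan": [[0, -0.5, 0, 0, 0, 0, -1], [0, -1.2, 0, 0, 0, 0, -1], [0, -1.5, 0, 0, 0, 0, -1], [0, -1.5, -1.0, 0, 0, 0, -1], [0, -1.5, -2.0, 0, 0, 0, -1], [0, -1.5, -2.93, 0, 0, 0, -1], [0, -1.5, -2.93, 0, 0, 0, -1], [0, -1.5, -2.93, 0, 0, 0, -1]]}}

```text
clock: 52.95
eef_pos: [0.4739, -0.1074, 0.093]
tcp_rot: [-1.568, 0.069, -0.064]
contact_force: [0.1, -0.2, 0.8]
opening: 0.001
```

```bash
python3 - <<'E'
from n import *
s=st();print(goto(s,[.475,-.107,.07],Rt(-4.6)),goto(s,[.475,-.107,.049],Rt(-4.6)))
from workcell import optics
t=optics.camera("side");crop(t,"pics/ee_s.png",280,170,400,270,6)
E
```

```text
t 52.95 p [ 0.4739 -0.1074  0.093 ] F [ 0.1 -0.2  0.8] op 0.001 q [-0.45  0.23  1.81  0.    1.1  -0.37]
[0.038, 0.767, 0.016, -0.02, -0.042, -0.036] [0.04, 1.467, 0.014, -0.02, -0.042, -0.036]
```

View pics/ee_s.png

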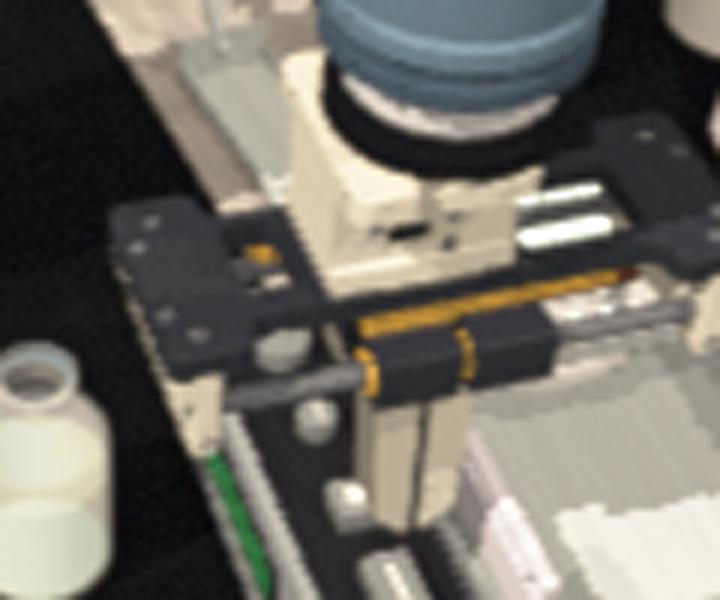

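{"method": "jog_arm", "body": {"plan": [[0.03, 0.4, 0.01, 0, 0, 0, -1], [0.03, 0.8, 0.01, 0, 0, 0, -1], [0.03, 1.1, 0.01, 0, 0, 0, -1], [0.03, 1.25, 0.01, 0, 0, 0, -1], [0.03, 1.35, 0.01, 0, 0, 0, -1], [0.03, 1.43, 0.01, 0, 0, 0, -1], [0.03, 1.48, 0.01, 0, 0, 0, -1], [0.03, 1.48, 0.01, 0, 0, 0, -1]]}}

```text
clock: 53.67
eef_pos: [0.4745, -0.1055, 0.0492]
tcp_rot: [-1.567, 0.069, -0.062]
contact_force: [-2.0, 2.2, 3.5]
opening: 0.0004
```

```bash
python3 - <<'E'
from n import *
st()
E
```

```text
t 53.67 p [ 0.4745 -0.1055  0.0492] F [-2.   2.2  3.5] op 0.0004 q [-0.45  0.29  1.86  0.    1.   -0.37]
```

{"method": "jog_arm", "body": {"plan": [[0, 0.03, 0, 0, 0, 0, -1], [0, 0.06, 0, 0, 0, 0, -1], [0, 0.09, 0, 0, 0, 0, -1], [0, 0.09, 0, 0, 0, 0, -1], [0, 0.09, 0, 0, 0, 0, -1], [0, 0.09, 0, 0, 0, 0, -1], [0, 0.09, 0, 0, 0, 0, -1], [0, 0.09, 0, 0, 0, 0, -1]]}}

```text
clock: 54.33
eef_pos: [0.4748, -0.1056, 0.0488]
tcp_rot: [-1.567, 0.067, -0.063]
contact_force: [-6.6, 3.6, 19.1]
opening: 0.0005
```

```bash
python3 - <<'E'
from n import *
st()
E
```

```text
t 54.33 p [ 0.4748 -0.1056  0.0488] F [-6.6  3.6 19.1] op 0.0005 q [-0.45  0.29  1.86  0.    1.   -0.37]
```

{"method": "jog_arm", "body": {"plan": [[0, -0.5, 0, 0, 0, 0, -1], [0, -1.5, 0, 0, 0, 0, -1], [0, -2.7, 0, 0, 0, 0, -1], [0, -4.0, 0, 0, 0, 0, -1], [0, -5.2, 0, 0, 0, 0, -1], [-1, -6.0, 0, 0, 0, 0, -1], [-2, -6.5, 0, 0, 0, 0, -1], [-3, -6.5, 0, 0, 0, 0, -1]]}}

```text
clock: 55.0
eef_pos: [0.3868, -0.0998, 0.2478]
tcp_rot: [-1.572, 0.061, -0.068]
contact_force: [-0.7, -1.1, -0.2]
opening: 0.0002
```

{"method": "jog_arm", "body": {"plan": [[0, 0, -1, 0, 0, 0, -1], [0, 0, -2, 0, 0, 0, -1], [0, 0, -3, 0, 0, 0, -1], [0, 0, -4, 0, 0, 0, -1], [0, 0, -4, 0, 0, 0, -1], [0, 0, -4, 0, 0, 0, -1], [0, 0, -4, 0, 0, 0, -1], [0, 0, -4, 0, 0, 0, -1]]}}

```text
clock: 55.67
eef_pos: [0.3771, -0.2185, 0.2481]
tcp_rot: [-1.571, 0.061, -0.067]
contact_force: [0.5, -0.7, -0.7]
opening: 0.0006
```

```bash
python3 - <<'E'
from n import *
from workcell import optics
t=optics.camera("top");crop(t,"pics/ff_t.png",150,130,440,280,2.75)
v=optics.camera("side");crop(v,"pics/ff_s.png",220,110,440,310,3.5)
hsv=cv2.cvtColor(t["color"],cv2.COLOR_RGB2HSV).astype(int)
m=(hsv[...,0]<14)&(hsv[...,1]>90)&(hsv[...,2]>50);m[:150]=0;m[195:]=0;m[:,:340]=0;m[:,390:]=0
vv,uu=np.nonzero(m);print(len(uu))
if len(uu): h=ray(t,[uu.mean(),vv.mean()],.153)[0];print(h,(h-POT)@YF)
st()
E
```

```text
79
[ 0.57349038 -0.0352401   0.153     ] -0.03955530172542427
t 55.77 p [ 0.3772 -0.2184  0.2482] F [-0.4  0.4  0.5] op 0.0005 q [-0.78  0.    1.67  0.    1.46 -0.7 ]
```

View pics/ff_t.png

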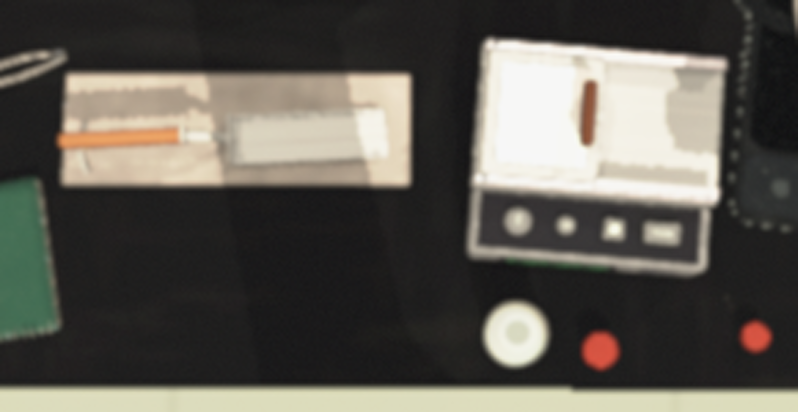

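View pics/ff_s.png

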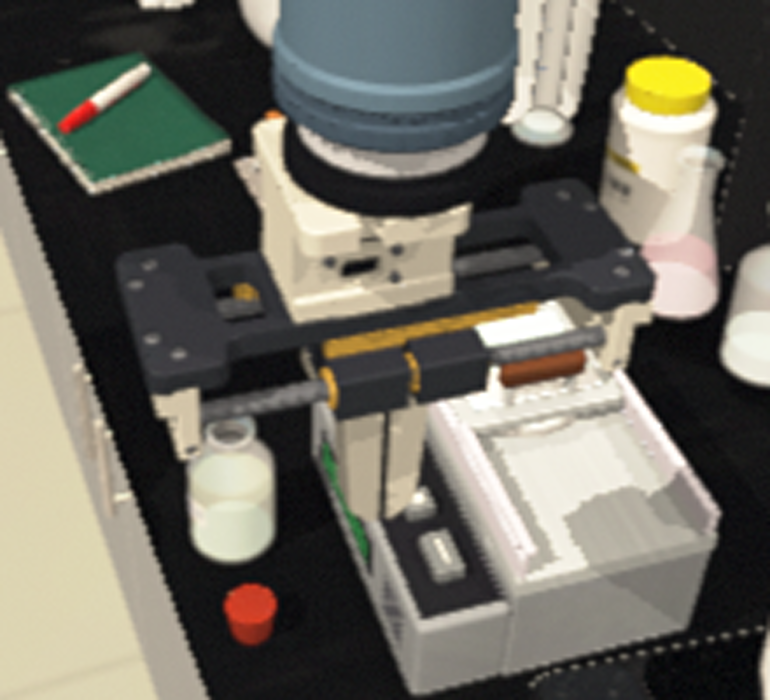

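```bash
python3 - <<'E'
from n import *
s=st();print(goto(s,[.5749,-.0699,.167],Rt(-4.6)),goto(s,[.5749,-.0699,.25],Rt(-4.6)))
E
```

```text
t 55.77 p [ 0.3772 -0.2184  0.2482] F [-0.4  0.4  0.5] op 0.0005 q [-0.78  0.    1.67  0.    1.46 -0.7 ]
[6.157, 2.725, 5.47, 0.015, -0.004, 0.043] [6.17, -0.041, 5.465, 0.015, -0.004, 0.043]
```

{"method": "jog_arm", "body": {"plan": [[1.0, 0, 0.9, 0, 0, 0, -1], [2.0, 0, 1.8, 0, 0, 0, -1], [3.0, 0, 2.7, 0, 0, 0, -1], [4.0, 0, 3.6, 0, 0, 0, -1], [5.0, 0.5, 4.5, 0, 0, 0, -1], [6.1, 1.5, 5.4, 0, 0, 0, -1], [6.16, 2.6, 5.47, 0, 0, 0.04, -1], [6.16, 2.6, 5.47, 0, 0, 0.04, -1]]}}

```text
clock: 56.43
eef_pos: [0.5728, -0.0652, 0.1633]
tcp_rot: [-1.568, 0.068, -0.051]
contact_force: [-2.5, 0.4, -1.9]
opening: 0.0002
```

{"method": "jog_arm", "body": {"plan": [[0, 0, 0, 0, 0, 0, -1], [0, 0, 0, 0, 0, 0, -1], [0, 0, 0, 0, 0, 0, -1], [0, 0, 0, 0, 0, 0, -1], [0, 0, 0, 0, 0, 0, -1], [0, 0, 0, 0, 0, 0, -1], [0, 0, 0, 0, 0, 0, -1], [0, 0, 0, 0, 0, 0, -1]]}}

```text
clock: 57.1
eef_pos: [0.5729, -0.0656, 0.1639]
tcp_rot: [-1.568, 0.068, -0.053]
contact_force: [-0.1, 0.9, 0.1]
opening: 0.0004
```

```bash
python3 - <<'E'
from n import *
from workcell import optics
w=optics.camera("wrist");np.savez("pics/gg_w.npz",**w);cv2.imwrite("pics/gg_w.png",w["color"][:,:,::-1])
s=st()
def hd(w):
    h=cv2.cvtColor(w["color"],cv2.COLOR_RGB2HSV).astype(int)
    m=(h[...,0]<14)&(h[...,1]>70)&(h[...,2]>40);m[:60]=0;m[232:]=0;m[:,:265]=0;m[:,395:]=0
    n,l,stt,ce=cv2.connectedComponentsWithStats(m.astype(np.uint8));i=1+np.argmax(stt[1:,4])
    p=ray(w,ce[i],.150)[0];return stt[i].tolist(),ce[i].round(1),p.round(4),round(float((p-POT)@YF),4)
# distance from runner left end (fixed) and keys for the two views
print("after shutting",hd(dict(np.load("pics/bb_w.npz"))));print("now",hd(w))
E
```

```text
t 57.15 p [ 0.5729 -0.0655  0.1636] F [-0.1 -0.3 -0.8] op 0.0005 q [-0.31  0.33  1.49 -0.    1.33 -0.23]
after shutting ([288, 171, 77, 17, 1181], array([325.4, 179.7]), array([ 0.5738, -0.035 ,  0.15  ]), -0.0393)
now ([284, 174, 75, 17, 1153], array([320.3, 182.4]), array([ 0.5741, -0.0351,  0.15  ]), -0.0394)
```

View pics/gg_w.png

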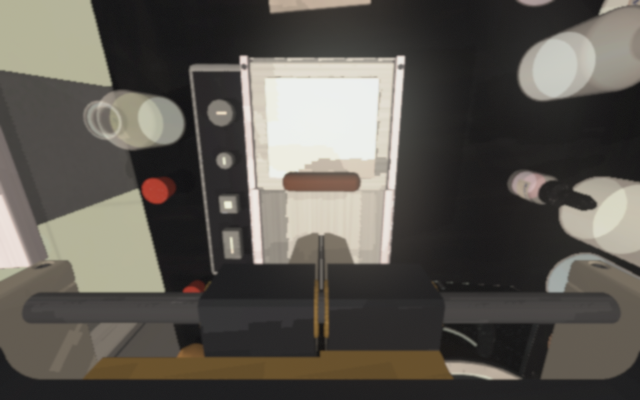

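{"method": "jog_arm", "body": {"plan": [[0, -0.8, 0, 0, 0, 0, -1], [0, -1.6, 0, 0, 0, 0, -1], [0, -2.4, 0, 0, 0, 0, -1], [0, -2.8, 0, 0, 0, 0, -1], [0, -2.8, 0, 0, 0, 0, -1], [0, -2.8, 0, 0, 0, 0, -1], [0, -2.8, 0, 0, 0, 0, -1], [0, -2.8, 0, 0, 0, 0, -1]]}}

```text
clock: 57.82
eef_pos: [0.5728, -0.0655, 0.246]
tcp_rot: [-1.567, 0.07, -0.05]
contact_force: [-0.8, 0.7, -0.4]
opening: 0.0004
```

```bash
python3 - <<'E'
from n import *
from workcell import arm
st();print(arm.job_done())
E
```

```text
t 57.82 p [ 0.5728 -0.0655  0.246 ] F [-0.8  0.7 -0.4] op 0.0004 q [-0.31  0.28  1.35 -0.    1.52 -0.23]
the job is handed in; nothing more can be done
None
```

The whole job was carried out in the order asked and handed in at about 58 s of the 208 s allowed. No verdict is reported.

**What I did:**
- I slid the lid open to its stop and set all five slugs in a row on the shovel blade. One slug had been knocked aside, so I found it again before picking it up.
- I pressed the blade's edge on the pot's rim with about 4 N and tipped it to 38°. All the slugs slid off.
- I laid the shovel back on its mat and pushed the lid shut to its stop, where it met 11 N.
- I then pressed power, programme and start in that order. I did not press the stop key.

**Last checks:**
- **Slugs:** the blade and bench were empty. In the pot I could see four slugs; the top of one is 33 mm above the pot floor, so I take the fifth to be under it. I did not see the fifth directly.
- **Lid:** it did not move between being shut and the hand-in. Its handle measured 38 to 39.5 mm right of the pot's axis, against 38 mm expected.
- **Keys:** all three stopped at the same depth, with 16 N, 26 N and 19 N at the bottom. I judged full travel from depth and force, since I had no key reading.
- **Bottle and bungs:** they looked undisturbed in the last pictures.

**What went wrong or disagreed:**
- The fingertips really sit about 34 mm above the TCP the arm reports. Because of this my first push passed over the lid's handle without touching it. I corrected for it afterwards.
- My second grip on the first slug was too high and tipped it on the bench, with about 20 N at the wrist. I set it down and picked it up again without harm.
- While I pressed the programme key, the gripper's bracket came close to the lid's handle. It may have touched it.

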